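# Load the paint shaker and clamp its carriers

## Task

Load the paint shaker: back off its clamp knob, which has a left-hand thread, by at least one full turn so that the clamp plate lifts, and slide every paint-pot carrier that is on the table onto the dovetail rail from its open end, pushed up close behind one another against the back stop. Then screw the knob down tight again, so that the plate clamps the carriers; leave the other things on the table where they are.

Things in the scene. Friction and masses are not known exactly. Their poses are not given: they have to be found in the camera images.
- deck: Paint shaker: low grey machine fixed on the table, 178 wide, 355 mm long. Origin on the table plane under the middle of its dovetail rail; z up, +y along the rail from its open end to the back stop, +x to the clamp side. Deck top, on which carriers slide, at z = 36 mm, smooth. Carriers fully home have their centres at x = 0, z = 87, y = 64 (first), 0 and -64 mm. Motor housing at y 108 to 165 mm, top at z = 110.
- apron (a point): Middle of the bare deck before the rail's open end, on the deck top (deck x = 0, y = -142, z = 36 mm). The bare part is about 100 mm wide and 94 mm long (deck y -190 to -96): room to set a carrier down in line with the rail before pushing it on. Axes as the deck's.
- rail_mouth (a point): Open end of the steel dovetail rail, at its foot (deck x = 0, y = -96, z = 36 mm). The rail runs from here 192 mm along +y to the back stop; 15 mm high, 42 mm wide at its top, 20 mm at its foot; its first 40 mm are narrowed by up to 7 mm a side as a lead-in. Axes as the deck's.
- stop_face (a point): Foot of the back stop's face (deck x = 0, y = +96, z = 36 mm); the stop is 42 mm high, 92 mm wide. The first carrier's front end, 32 mm ahead of its centre, comes to rest against it.
- clamp_plate (a joint): Height in m of the aluminium clamp plate above its lowest place; the knob drives it, 1.3 mm per rad, up to 9.7 mm. It overlies the +x edge of the carriers' blocks and bars their way until lifted some 3 mm.
- plate_low (a point): Fixed point: middle of the clamp plate's underside when fully down, deck x = 77, y = 4, z = 61.7 mm (top of a carrier's block on the deck: 62 mm). The plate is 86 wide (deck x 34 to 120), 180 long, 10 mm thick: its top reaches deck z = 82 mm when fully raised.
- knob (a joint): Angle in rad of the clamp knob. LEFT-HAND thread: 0 is fully tight (hard stop) and it grows, to 7.5, as the knob is turned CLOCKWISE seen from above, which loosens it and lifts the plate; anticlockwise tightens. Starts near 0. Friction about 0.1 N m; stays where left. Backed off means above 5.7, tight below 0.3; the last 0.2 rad press on the carriers.
- knob_grip (a point): Grip point of the black clamp knob, on its vertical axis (deck x = 92, y = 0, z = 115 mm, the same at any angle). The grip is an upright wing 52 mm long (along this frame's x), 14 mm thick (y), from 19 mm below to 16 mm above this point, on a disc of 52 mm diameter. The frame turns with the knob.
- carrier1_mid (a point): A paint-pot carrier (first of up to three alike; may be absent): plywood block 84 wide (its x), 64 long (y), 26 mm high, dovetail groove along y beneath (3 mm play a side), on it a lidded white pot, 50 mm diameter, 76 high, the part to grip. Point: its centre, 51 mm above the underside, 51 below the pot's top. Same after a half turn. 0.35 kg. On the rail keep fingers above the clamp plate.
- carrier2_mid (a point): A paint-pot carrier (second of up to three alike; may be absent): plywood block 84 wide (its x), 64 long (y), 26 mm high, dovetail groove along y beneath (3 mm play a side), on it a lidded white pot, 50 mm diameter, 76 high, the part to grip. Point: its centre, 51 mm above the underside, 51 below the pot's top. Same after a half turn. 0.35 kg. On the rail keep fingers above the clamp plate.
- carrier3_mid (a point): A paint-pot carrier (third of up to three alike; may be absent): plywood block 84 wide (its x), 64 long (y), 26 mm high, dovetail groove along y beneath (3 mm play a side), on it a lidded white pot, 50 mm diameter, 76 high, the part to grip. Point: its centre, 51 mm above the underside, 51 below the pot's top. Same after a half turn. 0.35 kg. On the rail keep fingers above the clamp plate.
- spare_pot: Bystander: plain lidded pot, 60 mm diameter, 85 mm high, without a carrier block; origin under its centre. Leave alone.
- mug: Bystander: mug, 76 mm diameter, 85 mm high; origin under its centre.
- brush: Bystander: flat brush lying along its x, 200 mm long; origin under its centre.
- palette: Bystander: white plate used as palette, 150 mm diameter, 16 mm high; origin under its centre.
- lino_block: Bystander: wooden block 100 x 70 x 20 mm; origin under its centre.
- brayer: Bystander: ink roller, 80 mm wide roller (along its y) with a handle towards its -x, 150 mm long in all, 32 mm high; origin under the roller.
There are look-alikes about, which are no part of the job. Leave any turquoise look-alike of the part that bears carrier3_mid alone.

How it is judged:
On the way, in this order (a step that is already met when the one before it is completed fails the run):
1. the clamp knob is backed off, clockwise, by about a full turn (value of joint knob above 5.7 rad), for 0.2 s.
2. all carriers present are on the rail, close behind one another against the back stop (x of carrier1_mid in the frame of deck between -0.005 and 0.005 m and z of carrier1_mid in the frame of deck between 0.083 and 0.091 m and angle between the y axis of each of carrier1_mid, carrier2_mid, carrier3_mid and the y axis of deck, either way round below 0.12 rad and (y of carrier1_mid in the frame of deck between 0.059 and 0.068 m or y of carrier1_mid in the frame of deck between -0.008 and 0.004 m or y of carrier1_mid in the frame of deck between -0.074 and -0.059 m) and x of carrier2_mid in the frame of deck between -0.005 and 0.005 m and z of carrier2_mid in the frame of deck between 0.083 and 0.091 m and (y of carrier2_mid in the frame of deck between 0.059 and 0.068 m or y of carrier2_mid in the frame of deck between -0.008 and 0.004 m or y of carrier2_mid in the frame of deck between -0.074 and -0.059 m) and x of carrier3_mid in the frame of deck between -0.005 and 0.005 m and z of carrier3_mid in the frame of deck between 0.083 and 0.091 m and (y of carrier3_mid in the frame of deck between 0.059 and 0.068 m or y of carrier3_mid in the frame of deck between -0.008 and 0.004 m or y of carrier3_mid in the frame of deck between -0.074 and -0.059 m) and (y of carrier1_mid in the frame of deck between 0.059 and 0.068 m or y of carrier2_mid in the frame of deck between 0.059 and 0.068 m or y of carrier3_mid in the frame of deck between 0.059 and 0.068 m) and (y of carrier1_mid in the frame of deck between -0.008 and 0.004 m or y of carrier2_mid in the frame of deck between -0.008 and 0.004 m or y of carrier3_mid in the frame of deck between -0.008 and 0.004 m)), for 0.2 s.
3. the knob is screwed tight again, anticlockwise (value of joint knob below 0.3 rad), for 0.2 s.
At the end, for the whole second after the job is handed in: Every carrier present is on the dovetail rail (within 5 mm of its centre line, down on the deck, in line), at rest, the first within 5 mm of the back stop and each next one close behind (total gaps under 8 to 10 mm), and the knob is tight (below 0.3 rad) (all of step 2 and value of joint knob below 0.3 rad and linear speed of each of carrier1, carrier2, carrier3 below 0.02 m/s); the robot touches nothing.
It fails at once if a bystander is shoved more than 5 cm from its place (distance of any of spare_pot, mug, brush, palette, lino_block, brayer from where it was at the start of the episode above 0.05 m).
Of carrier1, carrier2, carrier3 only 2 to 3 are there at a start; the rules pass over those that are not, and their reading is None.
At some moment in a run one of carrier1, carrier2, carrier3 may be knocked a few centimetres aside while the robot is not near it.
Once in a run the grip may slacken for a moment while it holds something.
It also fails if it takes over 210 s, if anything falls off the work surface, if the arm or the gripper's body presses on something with over 40 N, if the wrist force passes 120 N, or if a joint passes its speed limit or range.

## Robot

A 6-joint arm with a two-finger parallel gripper is mounted at the origin on the work surface. World frame = base frame: x ahead of the robot, y to its left, z up, the work surface at z = 0. Lengths are in m, angles in rad, forces in N, time in s.
With the tool pointing down it reaches from about 0.35 to 0.875 m from the base axis. Payload 4.2 kg.
Tool frame: the origin (TCP) lies at the very end of the fingers, on their centre line; the grasp point (between the pads) lies ctrl.pinch_z behind it (ctrl.pinch_z is the distance from the TCP to the grasp point, in m); z points along the fingers, y is the line along which they close (so a half turn about z gives the same grasp; the last joint's range is limited). The gripper opens to 85 mm and grips with 20 to 120 N. Pads are 22 mm wide; open, the fingers measure 114 mm over their backs; the gripper's body (76 mm by 85 mm) begins 54 mm behind the grasp point. The pads swing forward as they close: fully open they stand 13 mm farther back than shut.
Start: joints at [-0.985, 0.385, 0.008, 0, -1.194, -0.259], TCP at [0.201, -0.592, 0.231] pointing down, gripper open.
Joint ranges: [-3.14, 3.14], [-1.21, 2.06], [-1.07, 1.41], [-3.16, 2.05], [-2.99, -0.16], [-3.1, 3.1]. Speed limits (rad/s): [2.79, 2.79, 3.14, 3.14, 3.14, 3.14].

## Interface

Orientations are given as a rotation vector (axis times angle).
In Python, from cell import sensors, cams, finish_job, ctrl gives the robot as it stands.
- The arm moves only by the shell command python3 -m pendant 'ROWS' [FORCE]. ROWS is JSON, a list of rows, each an object of numbers: "wx", "wy", "wz": the turn, a rotation vector about the tool's x, y, z as a fraction of full scale; "tx", "ty", "tz": the shift along the tool's x, y, z as a fraction of full scale; "hand": the opening, from 0 (shut) to 1 (fully open). A call has exactly 10 rows; each row is the pose to reach, as a shift and turn from the pose commanded when the call began, along the tool's axes at that moment; what a row does not reach only later rows make up. Full scale, the value 1, is 100 mm for a shift and pi/4 rad for a turn. A row lasts 1/12 s, in which the tool goes at most 41.7 mm and 7.16 degrees, less where a joint would pass 70% of its speed; a pose out of reach is approached as far as the arm can. A call with a number of a shift or a turn outside -1 to 1 is refused whole. A call with a gripper value outside its range is refused whole. The fingers move at their own pace and stop on an object; FORCE is the grip in N (left out, the last holds). Time passes only in rows, so rows that repeat a pose let the fingers close, or fill a call up. It gives the time, the measured TCP pose, the force, the opening and the grip force at its end, in the units of the state.
- sensors.sense(): the state, without advancing time (a new reading comes with each control period).
- cams.camera(name): name is "side" or "top"; returns a dict with "color" (480x640x3 uint8, blue, green, red), "z_map" (480x640 float32, m along the optical axis (not along the pixel's ray), 0 where there is no reading), "K" (3x3 intrinsics, pixels), "dist" ([k1, k2, p1, p2, k3] as OpenCV has them; the pictures are not rectified), "cam_to_world" (4x4, takes a point from camera to world coordinates). Camera axes: x right, y down, z forward; pixel columns grow to the right and rows downward; lengths in m; the calibration is good to about 2 mm. A picture is of the moment at which its call begins.
- finish_job(): hands the job in; it is judged then, once.
Trained networks look in a picture, given as the dict that the camera call returned (one of the last four; its "shot" number tells which), for a name from the list of things; names that differ only in an ending like _2 or _b are one class to them, and where a whole thing is asked for, a point or a joint stands for the part that bears it (a point fixed in the world has none). Each returns a list of dicts, best first, with "p" (0 to 1); they miss things now and then, are a little off and sometimes report something else, mostly with a low value. They report only what shows in the picture. A call takes as long as a camera call. They do not tell look-alikes from the thing itself.
- cams.outline_of(picture, name): "mask" (480x640 bool, what is visible of it) and "box" ([left, top, right, bottom] in pixels, round what is visible of it).
- cams.landmark_of(picture, name): "point" ([row, column] in pixels: a listed point, or the origin of a listed thing).
The state is a dict: "clock": time; "joint_pos": joint angles; "dq": joint speeds; "effort": joint torques, N m; "tcp_pos": TCP position; "eef_rot": TCP orientation; "force": force on the tool from outside, world axes, zero at the start; "ft_torque": the same for the moment, N m; "finger_gap": finger opening in m; "grasp_force": force on a finger pad.
Only numpy, scipy, OpenCV 4.12 (cv2) and the standard library are available. Lean on these libraries where they do the work, as an engineer would, in place of code of your own. Each camera call takes 0.05 s, during which the arm holds its last target. There are 200 camera calls.

## Working session

There is one attempt and no reset: what is moved stays moved. The work goes in short steps, Python scripts to look and compute and a shell command to move; the robot and the scene stay as the last step left them, time stands still between calls to the robot, and variables do not carry over. Pictures are saved under pics/ and viewed, at most 14 in all, crops included, and the job is handed in when it is done.

```bash
mkdir -p pics; cat > h.py <<'E'
import numpy as np, cv2
from scipy.spatial.transform import Rotation as R
from cell import sensors, cams, ctrl
def ray(P,uv,z):
    "world point where pixel (col,row) ray meets height z"
    n=cv2.undistortPoints(np.array([[uv]],float),P["K"],np.array(P["dist"],float))[0,0]
    T=np.array(P["cam_to_world"]);d=T[:3,:3]@[n[0],n[1],1];o=T[:3,3]
    return o+d*(z-o[2])/d[2]
def cloud(P,mask):
    v,u=np.nonzero(mask&(P["z_map"]>0));z=P["z_map"][v,u]
    n=cv2.undistortPoints(np.stack([u,v],1)[:,None].astype(float),P["K"],np.array(P["dist"],float))[:,0]
    T=np.array(P["cam_to_world"])
    return np.c_[n*z[:,None],z]@T[:3,:3].T+T[:3,3]
def save(P,name): cv2.imwrite(f"pics/{name}.png",P["color"])
E
python3 - <<'E'
from h import *
print(ctrl.pinch_z, sensors.sense())
for c in("top","side"):
    P=cams.camera(c);save(P,c+"0")
    print(c,np.round(P["cam_to_world"],3).tolist())
    for n in["deck","apron","rail_mouth","stop_face","knob_grip","carrier1_mid","spare_pot","mug","brush","palette","lino_block","brayer"]:
        for r in cams.landmark_of(P,n)[:5]: print(n,round(r["p"],2),np.round(r["point"]).tolist())
E
```

```text
0.0187 {'clock': 0.0, 'joint_pos': array([-9.85372652e-01,  3.85601319e-01,  6.58318927e-03, -4.87073885e-04,
       -1.19403151e+00, -2.58614693e-01]), 'dq': array([ 0.00090035, -0.0012504 , -0.00150861,  0.00067278,  0.00216527,
       -0.00169848]), 'effort': array([ 7.88467187e-04, -3.92291272e+01,  1.88403833e+01,  4.18619514e+00,
       -4.64726720e-03, -2.05730925e-05]), 'tcp_pos': array([ 0.2004614 , -0.59133801,  0.23017967]), 'eef_rot': array([ 0.51070713, -3.0992848 , -0.00351965]), 'force': array([-0.19452467, -0.36448837,  0.75940184]), 'ft_torque': array([-0.08012915, -0.01662185, -0.00017525]), 'grasp_force': 0.0, 'finger_gap': 0.08579299986429577}
top [[0.028, -0.996, 0.081, 0.363], [-1.0, -0.028, -0.001, -0.072], [0.004, -0.081, -0.997, 1.727], [0.0, 0.0, 0.0, 1.0]]
deck 0.93 [226.0, 257.0]
apron 0.97 [225.0, 304.0]
rail_mouth 0.81 [226.0, 289.0]
stop_face 0.6 [229.0, 219.0]
knob_grip 0.65 [189.0, 252.0]
carrier1_mid 0.61 [227.0, 308.0]
carrier1_mid 0.39 [224.0, 287.0]
spare_pot 0.58 [172.0, 359.0]
mug 0.74 [213.0, 462.0]
brush 0.86 [310.0, 374.0]
brush 0.32 [170.0, 358.0]
brush 0.28 [226.0, 308.0]
palette 0.77 [303.0, 168.0]
palette 0.72 [191.0, 250.0]
lino_block 0.71 [304.0, 435.0]
lino_block 0.4 [311.0, 372.0]
brayer 0.92 [290.0, 258.0]
brayer 0.38 [228.0, 220.0]
side [[-0.905, -0.291, 0.31, 0.124], [-0.426, 0.608, -0.67, 0.73], [0.006, -0.738, -0.675, 0.907], [0.0, 0.0, 0.0, 1.0]]
deck 0.74 [316.0, 269.0]
apron 0.89 [264.0, 296.0]
apron 0.64 [195.0, 315.0]
rail_mouth 0.73 [282.0, 285.0]
stop_face 0.84 [342.0, 246.0]
knob_grip 0.61 [267.0, 221.0]
carrier1_mid 0.65 [192.0, 314.0]
spare_pot 0.79 [222.0, 266.0]
spare_pot 0.64 [318.0, 270.0]
spare_pot 0.25 [191.0, 390.0]
mug 0.62 [171.0, 350.0]
brush 0.76 [252.0, 418.0]
brush 0.74 [219.0, 267.0]
palette 0.8 [454.0, 310.0]
palette 0.32 [236.0, 364.0]
lino_block 0.68 [207.0, 428.0]
brayer 0.75 [340.0, 349.0]
brayer 0.35 [190.0, 391.0]
```

View pics/top0.png

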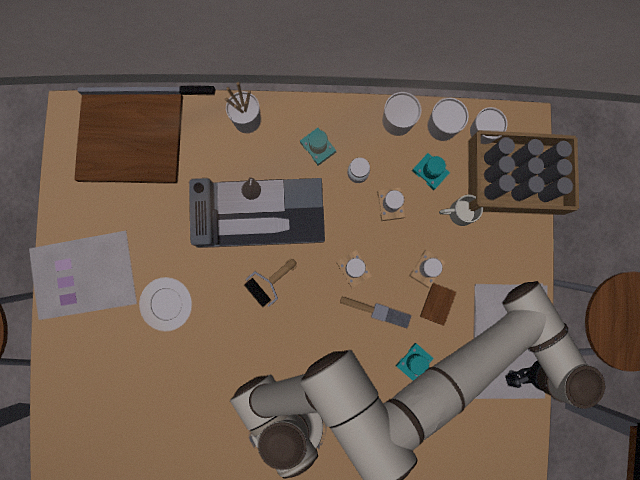

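View pics/side0.png

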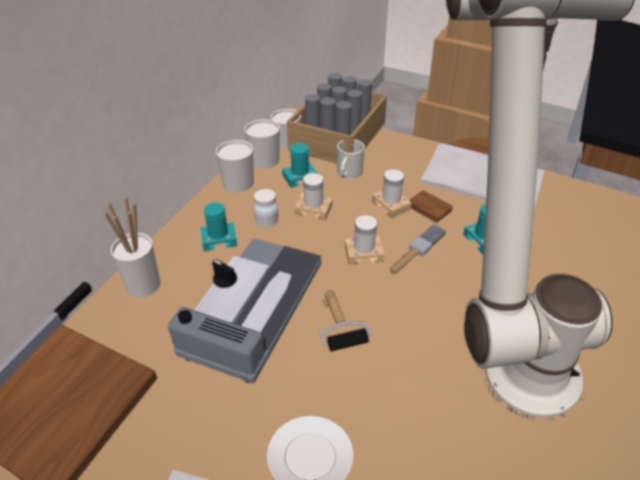

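```bash
cat > look.py <<'E'
from h import *
T=cams.camera("top");S=cams.camera("side")
full=np.ones((480,640),bool)
C=np.r_[cloud(T,full),cloud(S,full)]
Ct=cloud(T,full)
for nm,z in[("apron",.036),("rail_mouth",.036),("stop_face",.036),("knob_grip",.115)]:
    for P in(T,S):
        for r in cams.landmark_of(P,nm)[:1]: print(nm,round(r["p"],2),np.round(ray(P,r["point"][::-1],z),3))
a=ray(T,(257,212),.036)
m=np.zeros((480,640),bool);m[172:252,184:330]=1
D=cloud(T,m);D=D[(D[:,2]>.025)&(D[:,2]<.14)]
r=cv2.minAreaRect(D[:,:2].astype(np.float32));print("deck rect",r)
np.save("D.npy",D)
for lo,hi in((.03,.042),(.046,.056),(.066,.08),(.1,.112),(.12,.14)):
    q=D[(D[:,2]>lo)&(D[:,2]<hi)];print(lo,len(q),np.round(np.r_[q.mean(0),np.percentile(q[:,:2],[1,99],axis=0).ravel()],3), cv2.minAreaRect(q[:,:2].astype(np.float32)))
for uv in((393,202),(356,268),(432,267)):
    c=ray(T,uv,.1)[:2]
    n=np.hypot(*(C[:,:2]-c).T)<.06
    q=C[n];top=q[q[:,2]>.09];blk=q[(q[:,2]>.014)&(q[:,2]<.035)]
    r=cv2.minAreaRect(blk[:,:2].astype(np.float32))
    tt=Ct[(np.hypot(*(Ct[:,:2]-c).T)<.06)&(Ct[:,2]>.09)]
    print("carrier",np.round(top.mean(0),3),len(top),np.round(tt.mean(0),3),len(tt),np.round(cv2.minEnclosingCircle(top[:,:2].astype(np.float32))[0],3),"blk",r,len(blk))
E
python3 look.py
```

```text
apron 0.8 [ 0.55  -0.04   0.036]
apron 0.68 [ 0.562 -0.038  0.036]
rail_mouth 0.55 [0.556 0.011 0.036]
rail_mouth 0.73 [0.56  0.011 0.036]
stop_face 0.73 [ 0.558 -0.04   0.036]
stop_face 0.79 [0.544 0.197 0.036]
knob_grip 0.79 [0.632 0.105 0.115]
knob_grip 0.89 [0.644 0.114 0.115]
deck rect ((0.5915369391441345, 0.09647171199321747), (0.18142084777355194, 0.3567729592323303), 4.090085029602051)
0.03 3186 [ 0.581  0.021  0.036  0.498 -0.082  0.685  0.218] ((0.5911017060279846, 0.093268021941185), (0.18018274009227753, 0.35062816739082336), 3.993661642074585)
0.046 899 [ 0.554  0.109  0.051  0.515 -0.018  0.676  0.218] ((0.5903438329696655, 0.08491994440555573), (0.17702022194862366, 0.3147647976875305), 3.9380924701690674)
0.066 1816 [0.619 0.122 0.073 0.507 0.027 0.673 0.219] ((0.584197461605072, 0.14747129380702972), (0.1709543615579605, 0.2510005831718445), 4.685120105743408)
0.1 959 [0.578 0.237 0.108 0.493 0.102 0.668 0.276] ((0.5831849575042725, 0.17999400198459625), (0.17714892327785492, 0.18960511684417725), 2.195357322692871)
0.12 192 [0.638 0.166 0.128 0.527 0.104 0.666 0.262] ((0.5844827890396118, 0.17819194495677948), (0.15214937925338745, 0.16287332773208618), 5.169055461883545)
carrier [ 0.623 -0.268  0.101] 565 [ 0.626 -0.269  0.101] 300 [ 0.624 -0.271] blk ((0.6249582767486572, -0.2706228494644165), (0.09019289165735245, 0.07185055315494537), 8.903654098510742) 777
carrier [ 0.44  -0.169  0.101] 636 [ 0.443 -0.17   0.101] 304 [ 0.44  -0.172] blk ((0.4412182569503784, -0.17145892977714539), (0.08898861706256866, 0.06976175308227539), 32.214229583740234) 919
carrier [ 0.447 -0.372  0.101] 565 [ 0.448 -0.372  0.101] 307 [ 0.449 -0.375] blk ((0.4435851573944092, -0.3827265501022339), (0.08793029934167862, 0.08963968604803085), 59.70859146118164) 809
```

```bash
python3 - <<'E'
from h import *
m=np.ones((480,640),bool);P=cams.camera("top");S=cams.camera("side")
a=np.radians(4.0);Rm=np.array([[np.cos(a),np.sin(a)],[-np.sin(a),np.cos(a)]])
for nm,Q in(("top",P),("side",S)):
    D=cloud(Q,m);D=np.c_[(D[:,:2]-[.56,.107])@Rm.T,D[:,2]]
    D=D[(abs(D[:,0]-30)<1e9)&(D[:,0]>-.1)&(D[:,0]<.16)&(abs(D[:,1])<.2)]
    pr=lambda s,q:print(nm,s,len(q),np.round(np.percentile(q,[1,5,50,95,99],axis=0)*1e3).tolist() if len(q) else "")
    z=D[:,2];x=D[:,0];y=D[:,1]
    pr("rail",D[(z>.048)&(z<.054)&(abs(y)<.05)&(x<.033)])
    pr("plate",D[(z>.068)&(z<.077)&(abs(y)<.07)])
    pr("stop",D[(z>.074)&(z<.082)&(y>.09)&(y<.106)])
    pr("knob",D[(z>.124)&(abs(y)<.05)])
    k=D[(z>.124)&(abs(y)<.05)]
    if len(k)>5: print(cv2.minAreaRect((k[:,:2]*1e3).astype(np.float32)))
    pr("motor",D[(z>.105)&(z<.115)&(y>.09)])
    pr("apron",D[(z>.030)&(z<.042)&(y<-.1)])
c=P["color"][160:220,215:295];cv2.imwrite("pics/knob.png",cv2.resize(c,None,fx=8,fy=8,interpolation=cv2.INTER_CUBIC))
c=S["color"][180:400,150:350];cv2.imwrite("pics/mach.png",cv2.resize(c,None,fx=2.7,fy=2.7,interpolation=cv2.INTER_CUBIC))
E
```

```text
top rail 294 [[-30.0, -48.0, 48.0], [-28.0, -43.0, 48.0], [-9.0, 1.0, 51.0], [10.0, 43.0, 54.0], [12.0, 48.0, 54.0]]
top plate 1014 [[25.0, -69.0, 68.0], [28.0, -64.0, 69.0], [60.0, -2.0, 73.0], [106.0, 64.0, 76.0], [111.0, 69.0, 77.0]]
top stop 111 [[-54.0, 90.0, 74.0], [-48.0, 93.0, 75.0], [2.0, 100.0, 78.0], [47.0, 106.0, 81.0], [88.0, 106.0, 82.0]]
top knob 104 [[58.0, -10.0, 125.0], [60.0, -8.0, 126.0], [83.0, 0.0, 131.0], [105.0, 9.0, 136.0], [107.0, 9.0, 138.0]]
((82.58928680419922, 0.2567262649536133), (15.07082462310791, 51.61539840698242), 77.69589233398438)
top motor 1048 [[-58.0, 107.0, 105.0], [-51.0, 110.0, 106.0], [23.0, 134.0, 110.0], [108.0, 160.0, 114.0], [117.0, 163.0, 115.0]]
top apron 1830 [[-57.0, -190.0, 30.0], [-51.0, -186.0, 31.0], [29.0, -145.0, 36.0], [109.0, -104.0, 41.0], [117.0, -101.0, 42.0]]
side rail 624 [[-32.0, -48.0, 49.0], [-30.0, -44.0, 50.0], [-12.0, 1.0, 52.0], [8.0, 46.0, 54.0], [9.0, 49.0, 54.0]]
side plate 1699 [[22.0, -69.0, 69.0], [24.0, -64.0, 70.0], [56.0, 16.0, 73.0], [101.0, 64.0, 76.0], [106.0, 69.0, 76.0]]
side stop 12 [[-58.0, 92.0, 75.0], [-58.0, 92.0, 75.0], [-56.0, 96.0, 78.0], [-52.0, 102.0, 80.0], [-52.0, 102.0, 80.0]]
side knob 154 [[55.0, -13.0, 124.0], [57.0, -11.0, 125.0], [79.0, -1.0, 130.0], [102.0, 6.0, 133.0], [105.0, 8.0, 134.0]]
((78.67244720458984, -2.4209938049316406), (15.788985252380371, 54.78704833984375), 76.36652374267578)
side motor 2047 [[-59.0, 107.0, 106.0], [-54.0, 110.0, 107.0], [17.0, 137.0, 110.0], [102.0, 159.0, 113.0], [111.0, 161.0, 114.0]]
side apron 1947 [[-62.0, -194.0, 32.0], [-57.0, -189.0, 34.0], [14.0, -151.0, 37.0], [103.0, -109.0, 39.0], [112.0, -102.0, 40.0]]
```

View pics/knob.png

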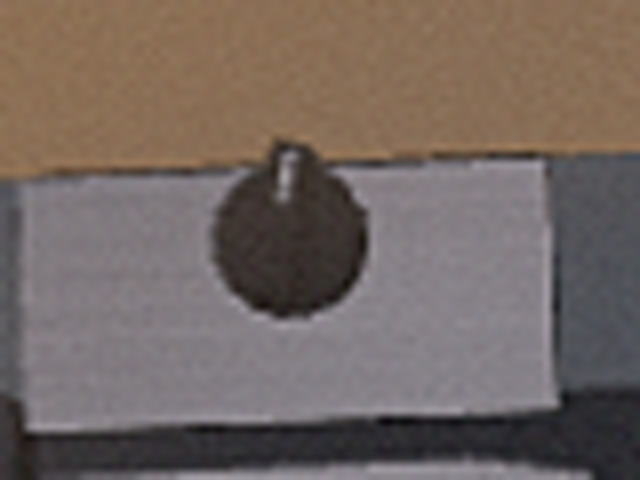

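View pics/mach.png

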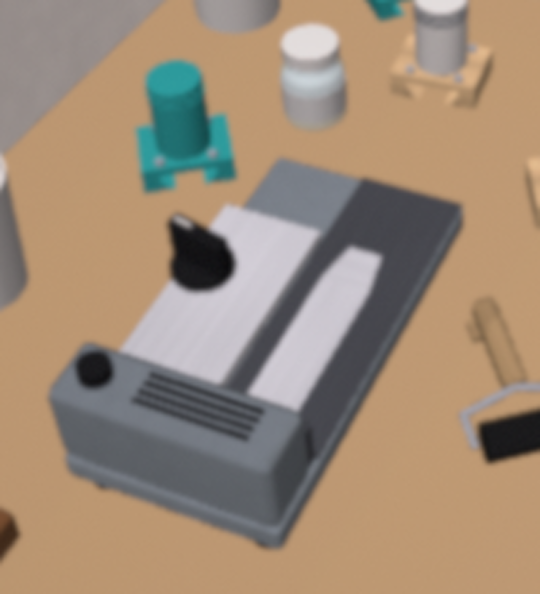

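```bash
cat > plan.py <<'E'
import sys
from h import *
# plan.py x y z yaw_deg : calls (tool axes, full-scale units) to reach a tool-down pose, tool x at yaw
def yaw(Rm): return np.degrees(np.arctan2(Rm[1,0],Rm[0,0]))
def down(ps): a=np.radians(ps); return np.array([[np.cos(a),np.sin(a),0],[np.sin(a),-np.cos(a),0],[0,0,-1.]])
s=sensors.sense();p=s["tcp_pos"];M=R.from_rotvec(s["eef_rot"]).as_matrix()
print("at",np.round(p,4),"yaw",round(yaw(M),2),"q",np.round(s["joint_pos"],2),"F",np.round(s["force"],1),"gap",round(s["finger_gap"],4),"gf",round(s["grasp_force"],1),"t",round(s["clock"],1))
if len(sys.argv)>4:
    x,y,z,ps=map(float,sys.argv[1:5]);tgt=np.array([x,y,z])
    y0=yaw(M);d=ps-y0   # turn taken as given, not wrapped
    n=1
    while True:
        ok=abs(d)/n<=45.01;MM=M;out=[]
        for i in range(n):
            Mn=down(y0+d*(i+1)/n);dp=MM.T@((tgt-p)/n)/.1;w=R.from_matrix(MM.T@Mn).as_rotvec()/(np.pi/4)
            if max(abs(dp).max(),abs(w).max())>1: ok=False
            out.append(np.r_[dp,w]);MM=Mn
        if ok: break
        n+=1
    for o in out: print(*[f"{k}:{v:.3f}" for k,v in zip("tx ty tz wx wy wz".split(),o)])
E
python3 plan.py .641 .111 .23 -9; python3 -m pendant 2>&1 | head -20
```

```text
at [ 0.2006 -0.5919  0.2313] yaw -161.28 q [-0.99  0.38  0.01  0.   -1.19 -0.26] F [-0.  -0.6  0.1] gap 0.0852 gf 0.0 t 1.9
tx:-0.714 ty:0.583 tz:0.001 wx:-0.000 wy:-0.000 wz:-0.376
tx:-0.853 ty:0.350 tz:0.001 wx:0.000 wy:0.000 wz:-0.376
tx:-0.918 ty:0.086 tz:0.001 wx:0.000 wy:0.000 wz:-0.376
tx:-0.903 ty:-0.185 tz:0.001 wx:0.000 wy:0.000 wz:-0.376
tx:-0.810 ty:-0.439 tz:0.001 wx:0.000 wy:0.000 wz:-0.376
tx:-0.647 ty:-0.656 tz:0.001 wx:0.000 wy:0.000 wz:-0.376
tx:-0.428 ty:-0.816 tz:0.001 wx:0.000 wy:0.000 wz:-0.376
tx:-0.172 ty:-0.905 tz:0.001 wx:0.000 wy:0.000 wz:-0.376
tx:0.099 ty:-0.916 tz:0.001 wx:0.000 wy:0.000 wz:-0.376
invalid input
```

```bash
python3 -m pendant '[{"tx":-0.2,"ty":0.15,"wz":-0.1,"hand":1},{"tx":-0.4,"ty":0.3,"wz":-0.2,"hand":1},{"tx":-0.6,"ty":0.45,"wz":-0.3,"hand":1},{"tx":-0.72,"ty":0.58,"wz":-0.37,"hand":1},{"tx":-0.72,"ty":0.58,"wz":-0.37,"hand":1},{"tx":-0.72,"ty":0.58,"wz":-0.37,"hand":1},{"tx":-0.72,"ty":0.58,"wz":-0.37,"hand":1},{"tx":-0.72,"ty":0.58,"wz":-0.37,"hand":1},{"tx":-0.72,"ty":0.58,"wz":-0.37,"hand":1},{"tx":-0.72,"ty":0.58,"wz":-0.37,"hand":1}]' 20; python3 plan.py .641 .111 .23 -9
```

```text
at [ 0.2006 -0.5919  0.2313] yaw -161.28 q [-0.99  0.38  0.01  0.   -1.19 -0.26] F [-0.  -0.6  0.1] gap 0.0852 gf 0.0 t 1.9
tx:-0.714 ty:0.583 tz:0.001 wx:-0.000 wy:-0.000 wz:-0.376
tx:-0.853 ty:0.350 tz:0.001 wx:0.000 wy:0.000 wz:-0.376
tx:-0.918 ty:0.086 tz:0.001 wx:0.000 wy:0.000 wz:-0.376
tx:-0.903 ty:-0.185 tz:0.001 wx:0.000 wy:0.000 wz:-0.376
tx:-0.810 ty:-0.439 tz:0.001 wx:0.000 wy:0.000 wz:-0.376
tx:-0.647 ty:-0.656 tz:0.001 wx:0.000 wy:0.000 wz:-0.376
tx:-0.428 ty:-0.816 tz:0.001 wx:0.000 wy:0.000 wz:-0.376
tx:-0.172 ty:-0.905 tz:0.001 wx:0.000 wy:0.000 wz:-0.376
tx:0.099 ty:-0.916 tz:0.001 wx:0.000 wy:0.000 wz:-0.376invalid input at $[0]: expected keys wx, wy, wz, tx, ty, tz, hand
```

```bash
python3 -m pendant '[{"wx":0,"wy":0,"wz":-0.1,"tx":-0.2,"ty":0.15,"tz":0,"hand":1},{"wx":0,"wy":0,"wz":-0.2,"tx":-0.4,"ty":0.3,"tz":0,"hand":1},{"wx":0,"wy":0,"wz":-0.3,"tx":-0.6,"ty":0.45,"tz":0,"hand":1},{"wx":0,"wy":0,"wz":-0.37,"tx":-0.72,"ty":0.58,"tz":0,"hand":1},{"wx":0,"wy":0,"wz":-0.37,"tx":-0.72,"ty":0.58,"tz":0,"hand":1},{"wx":0,"wy":0,"wz":-0.37,"tx":-0.72,"ty":0.58,"tz":0,"hand":1},{"wx":0,"wy":0,"wz":-0.37,"tx":-0.72,"ty":0.58,"tz":0,"hand":1},{"wx":0,"wy":0,"wz":-0.37,"tx":-0.72,"ty":0.58,"tz":0,"hand":1},{"wx":0,"wy":0,"wz":-0.37,"tx":-0.72,"ty":0.58,"tz":0,"hand":1},{"wx":0,"wy":0,"wz":-0.37,"tx":-0.72,"ty":0.58,"tz":0,"hand":1}]' 20; python3 plan.py .641 .111 .23 -9
```

```text
clock: 2.73
tcp_pos: [0.2498, -0.5144, 0.231]
eef_rot: [0.952, -2.994, -0.0]
force: [-0.6, 0.3, -0.9]
finger_gap: 0.0855
grasp_force: 0.0
at [ 0.2498 -0.5144  0.231 ] yaw -144.7 q [-0.84  0.29 -0.13  0.   -1.15 -0.12] F [-0.6  0.3 -0.9] gap 0.0855 gf 0.0 t 2.7
tx:-0.851 ty:0.355 tz:0.001 wx:0.000 wy:-0.000 wz:-0.377
tx:-0.918 ty:0.092 tz:0.001 wx:0.000 wy:0.000 wz:-0.377
tx:-0.904 ty:-0.180 tz:0.001 wx:0.000 wy:0.000 wz:-0.377
tx:-0.813 ty:-0.436 tz:0.001 wx:0.000 wy:0.000 wz:-0.377
tx:-0.650 ty:-0.654 tz:0.001 wx:0.000 wy:0.000 wz:-0.377
tx:-0.431 ty:-0.815 tz:0.001 wx:0.000 wy:0.000 wz:-0.377
tx:-0.174 ty:-0.905 tz:0.001 wx:0.000 wy:0.000 wz:-0.377
tx:0.097 ty:-0.917 tz:0.001 wx:0.000 wy:0.000 wz:-0.377
```

```bash
python3 -m pendant '[{"wx":0,"wy":0,"wz":-0.13,"tx":-0.28,"ty":0.12,"tz":0,"hand":1},{"wx":0,"wy":0,"wz":-0.26,"tx":-0.56,"ty":0.24,"tz":0,"hand":1},{"wx":0,"wy":0,"wz":-0.38,"tx":-0.85,"ty":0.36,"tz":0,"hand":1},{"wx":0,"wy":0,"wz":-0.38,"tx":-0.85,"ty":0.36,"tz":0,"hand":1},{"wx":0,"wy":0,"wz":-0.38,"tx":-0.85,"ty":0.36,"tz":0,"hand":1},{"wx":0,"wy":0,"wz":-0.38,"tx":-0.85,"ty":0.36,"tz":0,"hand":1},{"wx":0,"wy":0,"wz":-0.38,"tx":-0.85,"ty":0.36,"tz":0,"hand":1},{"wx":0,"wy":0,"wz":-0.38,"tx":-0.85,"ty":0.36,"tz":0,"hand":1},{"wx":0,"wy":0,"wz":-0.38,"tx":-0.85,"ty":0.36,"tz":0,"hand":1},{"wx":0,"wy":0,"wz":-0.38,"tx":-0.85,"ty":0.36,"tz":0,"hand":1}]' >/dev/null
python3 -m pendant '[{"wx":0,"wy":0,"wz":-0.13,"tx":-0.3,"ty":0.03,"tz":0,"hand":1},{"wx":0,"wy":0,"wz":-0.26,"tx":-0.6,"ty":0.06,"tz":0,"hand":1},{"wx":0,"wy":0,"wz":-0.38,"tx":-0.92,"ty":0.09,"tz":0,"hand":1},{"wx":0,"wy":0,"wz":-0.38,"tx":-0.92,"ty":0.09,"tz":0,"hand":1},{"wx":0,"wy":0,"wz":-0.38,"tx":-0.92,"ty":0.09,"tz":0,"hand":1},{"wx":0,"wy":0,"wz":-0.38,"tx":-0.92,"ty":0.09,"tz":0,"hand":1},{"wx":0,"wy":0,"wz":-0.38,"tx":-0.92,"ty":0.09,"tz":0,"hand":1},{"wx":0,"wy":0,"wz":-0.38,"tx":-0.92,"ty":0.09,"tz":0,"hand":1},{"wx":0,"wy":0,"wz":-0.38,"tx":-0.92,"ty":0.09,"tz":0,"hand":1},{"wx":0,"wy":0,"wz":-0.38,"tx":-0.92,"ty":0.09,"tz":0,"hand":1}]' >/dev/null
python3 -m pendant '[{"wx":0,"wy":0,"wz":-0.13,"tx":-0.3,"ty":-0.06,"tz":0,"hand":1},{"wx":0,"wy":0,"wz":-0.26,"tx":-0.6,"ty":-0.12,"tz":0,"hand":1},{"wx":0,"wy":0,"wz":-0.38,"tx":-0.9,"ty":-0.18,"tz":0,"hand":1},{"wx":0,"wy":0,"wz":-0.38,"tx":-0.9,"ty":-0.18,"tz":0,"hand":1},{"wx":0,"wy":0,"wz":-0.38,"tx":-0.9,"ty":-0.18,"tz":0,"hand":1},{"wx":0,"wy":0,"wz":-0.38,"tx":-0.9,"ty":-0.18,"tz":0,"hand":1},{"wx":0,"wy":0,"wz":-0.38,"tx":-0.9,"ty":-0.18,"tz":0,"hand":1},{"wx":0,"wy":0,"wz":-0.38,"tx":-0.9,"ty":-0.18,"tz":0,"hand":1},{"wx":0,"wy":0,"wz":-0.38,"tx":-0.9,"ty":-0.18,"tz":0,"hand":1},{"wx":0,"wy":0,"wz":-0.38,"tx":-0.9,"ty":-0.18,"tz":0,"hand":1}]' >/dev/null
python3 -m pendant '[{"wx":0,"wy":0,"wz":-0.13,"tx":-0.27,"ty":-0.15,"tz":0,"hand":1},{"wx":0,"wy":0,"wz":-0.26,"tx":-0.54,"ty":-0.3,"tz":0,"hand":1},{"wx":0,"wy":0,"wz":-0.38,"tx":-0.81,"ty":-0.44,"tz":0,"hand":1},{"wx":0,"wy":0,"wz":-0.38,"tx":-0.81,"ty":-0.44,"tz":0,"hand":1},{"wx":0,"wy":0,"wz":-0.38,"tx":-0.81,"ty":-0.44,"tz":0,"hand":1},{"wx":0,"wy":0,"wz":-0.38,"tx":-0.81,"ty":-0.44,"tz":0,"hand":1},{"wx":0,"wy":0,"wz":-0.38,"tx":-0.81,"ty":-0.44,"tz":0,"hand":1},{"wx":0,"wy":0,"wz":-0.38,"tx":-0.81,"ty":-0.44,"tz":0,"hand":1},{"wx":0,"wy":0,"wz":-0.38,"tx":-0.81,"ty":-0.44,"tz":0,"hand":1},{"wx":0,"wy":0,"wz":-0.38,"tx":-0.81,"ty":-0.44,"tz":0,"hand":1}]' >/dev/null
python3 plan.py .641 .111 .23 -9
```

```text
at [ 0.4442 -0.201   0.2313] yaw -76.3 q [-0.09  0.15 -0.32  0.   -1.1   0.33] F [ 0.3 -0.1  0. ] gap 0.0853 gf 0.0 t 6.1
tx:-0.641 ty:-0.663 tz:0.003 wx:-0.000 wy:-0.000 wz:-0.374
tx:-0.422 ty:-0.820 tz:0.003 wx:0.000 wy:0.000 wz:-0.374
tx:-0.167 ty:-0.907 tz:0.003 wx:0.000 wy:0.000 wz:-0.374
tx:0.103 ty:-0.917 tz:0.003 wx:0.000 wy:0.000 wz:-0.374
```

```bash
python3 -m pendant '[{"wx":0,"wy":0,"wz":-0.13,"tx":-0.21,"ty":-0.22,"tz":0,"hand":1},{"wx":0,"wy":0,"wz":-0.26,"tx":-0.42,"ty":-0.44,"tz":0,"hand":1},{"wx":0,"wy":0,"wz":-0.37,"tx":-0.64,"ty":-0.66,"tz":0,"hand":1},{"wx":0,"wy":0,"wz":-0.37,"tx":-0.64,"ty":-0.66,"tz":0,"hand":1},{"wx":0,"wy":0,"wz":-0.37,"tx":-0.64,"ty":-0.66,"tz":0,"hand":1},{"wx":0,"wy":0,"wz":-0.37,"tx":-0.64,"ty":-0.66,"tz":0,"hand":1},{"wx":0,"wy":0,"wz":-0.37,"tx":-0.64,"ty":-0.66,"tz":0,"hand":1},{"wx":0,"wy":0,"wz":-0.37,"tx":-0.64,"ty":-0.66,"tz":0,"hand":1},{"wx":0,"wy":0,"wz":-0.37,"tx":-0.64,"ty":-0.66,"tz":0,"hand":1},{"wx":0,"wy":0,"wz":-0.37,"tx":-0.64,"ty":-0.66,"tz":0,"hand":1}]' >/dev/null
python3 -m pendant '[{"wx":0,"wy":0,"wz":-0.13,"tx":-0.14,"ty":-0.27,"tz":0,"hand":1},{"wx":0,"wy":0,"wz":-0.26,"tx":-0.28,"ty":-0.54,"tz":0,"hand":1},{"wx":0,"wy":0,"wz":-0.37,"tx":-0.42,"ty":-0.82,"tz":0,"hand":1},{"wx":0,"wy":0,"wz":-0.37,"tx":-0.42,"ty":-0.82,"tz":0,"hand":1},{"wx":0,"wy":0,"wz":-0.37,"tx":-0.42,"ty":-0.82,"tz":0,"hand":1},{"wx":0,"wy":0,"wz":-0.37,"tx":-0.42,"ty":-0.82,"tz":0,"hand":1},{"wx":0,"wy":0,"wz":-0.37,"tx":-0.42,"ty":-0.82,"tz":0,"hand":1},{"wx":0,"wy":0,"wz":-0.37,"tx":-0.42,"ty":-0.82,"tz":0,"hand":1},{"wx":0,"wy":0,"wz":-0.37,"tx":-0.42,"ty":-0.82,"tz":0,"hand":1},{"wx":0,"wy":0,"wz":-0.37,"tx":-0.42,"ty":-0.82,"tz":0,"hand":1}]' >/dev/null
python3 -m pendant '[{"wx":0,"wy":0,"wz":-0.13,"tx":-0.06,"ty":-0.3,"tz":0,"hand":1},{"wx":0,"wy":0,"wz":-0.26,"tx":-0.12,"ty":-0.6,"tz":0,"hand":1},{"wx":0,"wy":0,"wz":-0.37,"tx":-0.17,"ty":-0.91,"tz":0,"hand":1},{"wx":0,"wy":0,"wz":-0.37,"tx":-0.17,"ty":-0.91,"tz":0,"hand":1},{"wx":0,"wy":0,"wz":-0.37,"tx":-0.17,"ty":-0.91,"tz":0,"hand":1},{"wx":0,"wy":0,"wz":-0.37,"tx":-0.17,"ty":-0.91,"tz":0,"hand":1},{"wx":0,"wy":0,"wz":-0.37,"tx":-0.17,"ty":-0.91,"tz":0,"hand":1},{"wx":0,"wy":0,"wz":-0.37,"tx":-0.17,"ty":-0.91,"tz":0,"hand":1},{"wx":0,"wy":0,"wz":-0.37,"tx":-0.17,"ty":-0.91,"tz":0,"hand":1},{"wx":0,"wy":0,"wz":-0.37,"tx":-0.17,"ty":-0.91,"tz":0,"hand":1}]' >/dev/null
python3 plan.py .641 .111 .17 -9
```

```text
at [0.5921 0.0327 0.2316] yaw -26.33 q [ 0.33  0.33 -0.07 -0.   -1.17  0.78] F [-1.1  0.6  0.5] gap 0.0854 gf 0.0 t 8.6
tx:0.091 ty:-0.918 tz:0.616 wx:-0.000 wy:-0.000 wz:-0.385
```

```bash
python3 -m pendant '[{"wx":0,"wy":0,"wz":-0.13,"tx":0.03,"ty":-0.3,"tz":0,"hand":1},{"wx":0,"wy":0,"wz":-0.26,"tx":0.06,"ty":-0.6,"tz":0,"hand":1},{"wx":0,"wy":0,"wz":-0.385,"tx":0.09,"ty":-0.92,"tz":0.1,"hand":1},{"wx":0,"wy":0,"wz":-0.385,"tx":0.09,"ty":-0.92,"tz":0.3,"hand":1},{"wx":0,"wy":0,"wz":-0.385,"tx":0.09,"ty":-0.92,"tz":0.5,"hand":1},{"wx":0,"wy":0,"wz":-0.385,"tx":0.09,"ty":-0.92,"tz":0.6,"hand":1},{"wx":0,"wy":0,"wz":-0.385,"tx":0.09,"ty":-0.92,"tz":0.6,"hand":1},{"wx":0,"wy":0,"wz":-0.385,"tx":0.09,"ty":-0.92,"tz":0.6,"hand":1},{"wx":0,"wy":0,"wz":-0.385,"tx":0.09,"ty":-0.92,"tz":0.6,"hand":1},{"wx":0,"wy":0,"wz":-0.385,"tx":0.09,"ty":-0.92,"tz":0.6,"hand":1}]' >/dev/null
python3 plan.py .641 .111 .104 -9
python3 - <<'E'
from h import *
S=cams.camera("side")
c=S["color"][130:330,130:370];cv2.imwrite("pics/g1.png",cv2.resize(c,None,fx=3,fy=3,interpolation=cv2.INTER_CUBIC))
E
```

```text
at [0.6419 0.1117 0.1732] yaw -8.97 q [ 0.42  0.47 -0.01  0.   -1.09  0.99] F [0.6 0.4 0.1] gap 0.0853 gf 0.0 t 9.4
tx:-0.010 ty:0.010 tz:0.692 wx:-0.002 wy:-0.004 wz:0.001
```

View pics/g1.png

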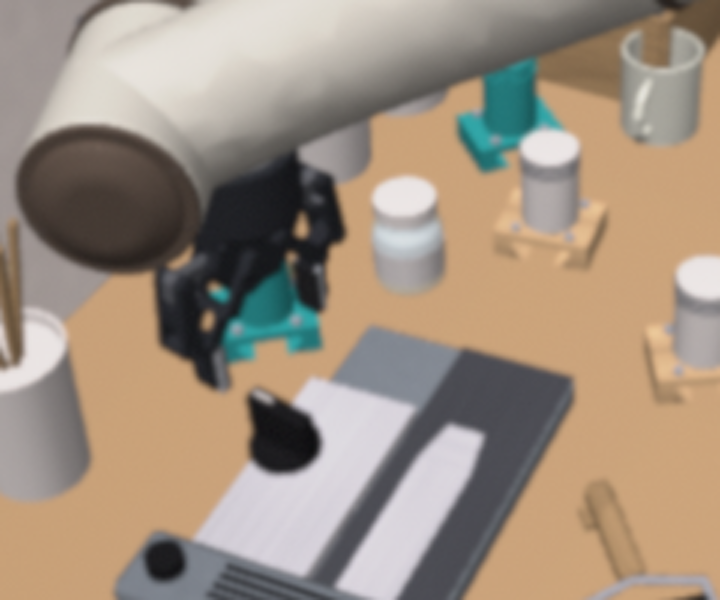

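```bash
python3 -m pendant '[{"wx":0,"wy":0,"wz":0,"tx":-0.01,"ty":0.01,"tz":0.2,"hand":1},{"wx":0,"wy":0,"wz":0,"tx":-0.01,"ty":0.01,"tz":0.4,"hand":1},{"wx":0,"wy":0,"wz":0,"tx":-0.01,"ty":0.01,"tz":0.6,"hand":1},{"wx":0,"wy":0,"wz":0,"tx":-0.01,"ty":0.01,"tz":0.69,"hand":1},{"wx":0,"wy":0,"wz":0,"tx":-0.01,"ty":0.01,"tz":0.69,"hand":0.6},{"wx":0,"wy":0,"wz":0,"tx":-0.01,"ty":0.01,"tz":0.69,"hand":0},{"wx":0,"wy":0,"wz":0,"tx":-0.01,"ty":0.01,"tz":0.69,"hand":0},{"wx":0,"wy":0,"wz":0,"tx":-0.01,"ty":0.01,"tz":0.69,"hand":0},{"wx":0,"wy":0,"wz":0,"tx":-0.01,"ty":0.01,"tz":0.69,"hand":0},{"wx":0,"wy":0,"wz":0,"tx":-0.01,"ty":0.01,"tz":0.69,"hand":0}]' 40
python3 - <<'E'
from h import *
S=cams.camera("side")
c=S["color"][130:330,130:370];cv2.imwrite("pics/g2.png",cv2.resize(c,None,fx=3,fy=3,interpolation=cv2.INTER_CUBIC))
E
```

```text
clock: 10.28
tcp_pos: [0.6402, 0.1101, 0.1036]
eef_rot: [3.13, -0.244, 0.001]
force: [0.8, -7.0, 5.8]
finger_gap: 0.0136
grasp_force: 44.3
```

View pics/g2.png

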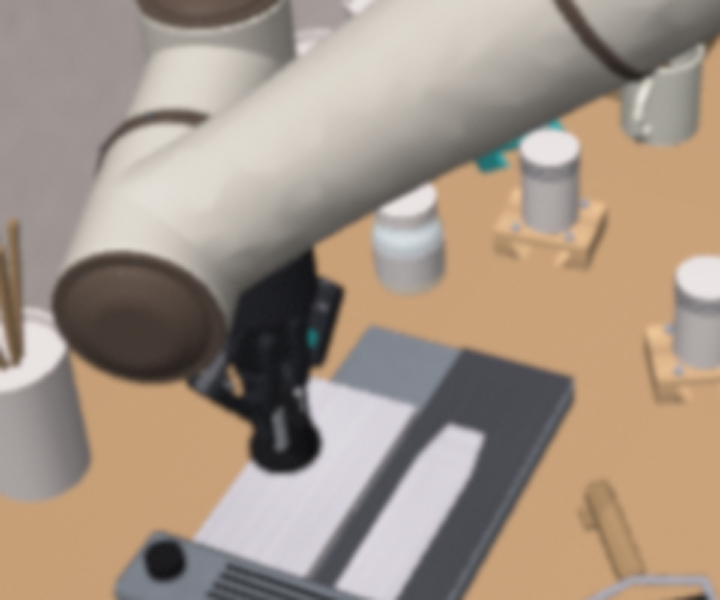

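```bash
python3 -m pendant '[{"wx":0,"wy":0,"wz":0.1,"tx":0,"ty":0,"tz":0,"hand":0},{"wx":0,"wy":0,"wz":0.2,"tx":0,"ty":0,"tz":0,"hand":0},{"wx":0,"wy":0,"wz":0.32,"tx":0,"ty":0,"tz":0,"hand":0},{"wx":0,"wy":0,"wz":0.44,"tx":0,"ty":0,"tz":0,"hand":0},{"wx":0,"wy":0,"wz":0.56,"tx":0,"ty":0,"tz":0,"hand":0},{"wx":0,"wy":0,"wz":0.68,"tx":0,"ty":0,"tz":0,"hand":0},{"wx":0,"wy":0,"wz":0.8,"tx":0,"ty":0,"tz":0,"hand":0},{"wx":0,"wy":0,"wz":0.9,"tx":0,"ty":0,"tz":0,"hand":0},{"wx":0,"wy":0,"wz":1,"tx":0,"ty":0,"tz":0,"hand":0},{"wx":0,"wy":0,"wz":1,"tx":0,"ty":0,"tz":0,"hand":0}]' 50; python3 plan.py; python3 -m pendant '[{"wx":0,"wy":0,"wz":0.1,"tx":0,"ty":0,"tz":0,"hand":0},{"wx":0,"wy":0,"wz":0.2,"tx":0,"ty":0,"tz":0,"hand":0},{"wx":0,"wy":0,"wz":0.32,"tx":0,"ty":0,"tz":0,"hand":0},{"wx":0,"wy":0,"wz":0.44,"tx":0,"ty":0,"tz":0,"hand":0},{"wx":0,"wy":0,"wz":0.56,"tx":0,"ty":0,"tz":0,"hand":0},{"wx":0,"wy":0,"wz":0.68,"tx":0,"ty":0,"tz":0,"hand":0},{"wx":0,"wy":0,"wz":0.8,"tx":0,"ty":0,"tz":0,"hand":0},{"wx":0,"wy":0,"wz":0.9,"tx":0,"ty":0,"tz":0,"hand":0},{"wx":0,"wy":0,"wz":1,"tx":0,"ty":0,"tz":0,"hand":0},{"wx":0,"wy":0,"wz":1,"tx":0,"ty":0,"tz":0,"hand":0}]' 50; python3 plan.py .6402 .1101 .1036 -99
```

```text
clock: 11.17
tcp_pos: [0.6408, 0.1109, 0.1037]
eef_rot: [-2.798, 1.426, -0.003]
force: [0.5, -1.0, 3.8]
finger_gap: 0.0135
grasp_force: 49.6
at [0.6408 0.1109 0.1037] yaw -54.02 q [ 0.42  0.53 -0.09  0.   -0.95  0.21] F [ 0.5 -1.   3.8] gap 0.0135 gf 49.6 t 11.2
clock: 12.0
tcp_pos: [0.6419, 0.1112, 0.1037]
eef_rot: [-2.04, 2.384, -0.004]
force: [3.3, -1.6, 2.5]
finger_gap: 0.0131
grasp_force: 52.8
at [0.6419 0.1112 0.1037] yaw -98.89 q [ 0.42  0.53 -0.09  0.   -0.94 -0.58] F [ 3.3 -1.6  2.5] gap 0.0131 gf 52.8 t 12.0
tx:0.013 ty:0.015 tz:0.001 wx:-0.006 wy:0.002 wz:0.002
```

```bash
python3 -m pendant '[{"wx":0,"wy":0,"wz":0.1,"tx":0,"ty":0,"tz":0,"hand":0},{"wx":0,"wy":0,"wz":0.2,"tx":0,"ty":0,"tz":0,"hand":0},{"wx":0,"wy":0,"wz":0.32,"tx":0,"ty":0,"tz":0,"hand":0},{"wx":0,"wy":0,"wz":0.44,"tx":0,"ty":0,"tz":0,"hand":0},{"wx":0,"wy":0,"wz":0.56,"tx":0,"ty":0,"tz":0,"hand":0},{"wx":0,"wy":0,"wz":0.68,"tx":0,"ty":0,"tz":0,"hand":0},{"wx":0,"wy":0,"wz":0.8,"tx":0,"ty":0,"tz":0,"hand":0},{"wx":0,"wy":0,"wz":0.9,"tx":0,"ty":0,"tz":0,"hand":0},{"wx":0,"wy":0,"wz":1,"tx":0,"ty":0,"tz":0,"hand":0},{"wx":0,"wy":0,"wz":1,"tx":0,"ty":0,"tz":0,"hand":0}]' 50; python3 -m pendant '[{"wx":0,"wy":0,"wz":0.1,"tx":0,"ty":0,"tz":0,"hand":0},{"wx":0,"wy":0,"wz":0.2,"tx":0,"ty":0,"tz":0,"hand":0},{"wx":0,"wy":0,"wz":0.32,"tx":0,"ty":0,"tz":0,"hand":0},{"wx":0,"wy":0,"wz":0.44,"tx":0,"ty":0,"tz":0,"hand":0},{"wx":0,"wy":0,"wz":0.56,"tx":0,"ty":0,"tz":0,"hand":0},{"wx":0,"wy":0,"wz":0.68,"tx":0,"ty":0,"tz":0,"hand":0},{"wx":0,"wy":0,"wz":0.8,"tx":0,"ty":0,"tz":0,"hand":0},{"wx":0,"wy":0,"wz":0.9,"tx":0,"ty":0,"tz":0,"hand":0},{"wx":0,"wy":0,"wz":1,"tx":0,"ty":0,"tz":0,"hand":0},{"wx":0,"wy":0,"wz":1,"tx":0,"ty":0,"tz":0,"hand":0}]' 50;  python3 -m pendant '[{"wx":0,"wy":0,"wz":0.1,"tx":0,"ty":0,"tz":0,"hand":0},{"wx":0,"wy":0,"wz":0.2,"tx":0,"ty":0,"tz":0,"hand":0},{"wx":0,"wy":0,"wz":0.32,"tx":0,"ty":0,"tz":0,"hand":0},{"wx":0,"wy":0,"wz":0.44,"tx":0,"ty":0,"tz":0,"hand":0},{"wx":0,"wy":0,"wz":0.56,"tx":0,"ty":0,"tz":0,"hand":0},{"wx":0,"wy":0,"wz":0.68,"tx":0,"ty":0,"tz":0,"hand":0},{"wx":0,"wy":0,"wz":0.8,"tx":0,"ty":0,"tz":0,"hand":0},{"wx":0,"wy":0,"wz":0.9,"tx":0,"ty":0,"tz":0,"hand":0},{"wx":0,"wy":0,"wz":1,"tx":0,"ty":0,"tz":0,"hand":0},{"wx":0,"wy":0,"wz":1,"tx":0,"ty":0,"tz":0,"hand":0}]' 50;python3 plan.py
```

```text
clock: 12.83
tcp_pos: [0.6428, 0.1106, 0.1037]
eef_rot: [-0.973, 2.981, -0.003]
force: [6.2, -3.0, 1.2]
finger_gap: 0.0136
grasp_force: 52.6
clock: 13.67
tcp_pos: [0.643, 0.1095, 0.1037]
eef_rot: [0.243, 3.126, -0.001]
force: [6.9, -6.5, 1.9]
finger_gap: 0.0134
grasp_force: 52.6
clock: 14.5
tcp_pos: [0.6424, 0.1086, 0.1037]
eef_rot: [1.421, 2.796, -0.001]
force: [6.8, -10.2, 2.9]
finger_gap: 0.0131
grasp_force: 52.7
at [0.6424 0.1086 0.1037] yaw 126.1 q [ 0.42  0.53 -0.09  0.01 -0.94 -2.93] F [  6.8 -10.2   2.9] gap 0.0131 gf 52.7 t 14.5
```

```bash
python3 -m pendant '[{"wx":0,"wy":0,"wz":0,"tx":0,"ty":0,"tz":0,"hand":0.5},{"wx":0,"wy":0,"wz":0,"tx":0,"ty":0,"tz":0,"hand":1},{"wx":0,"wy":0,"wz":0,"tx":0,"ty":0,"tz":0,"hand":1},{"wx":0,"wy":0,"wz":0,"tx":0,"ty":0,"tz":0,"hand":1},{"wx":0,"wy":0,"wz":0,"tx":0,"ty":0,"tz":0,"hand":1},{"wx":0,"wy":0,"wz":-0.15,"tx":0,"ty":0,"tz":0,"hand":1},{"wx":0,"wy":0,"wz":-0.3,"tx":0,"ty":0,"tz":0,"hand":1},{"wx":0,"wy":0,"wz":-0.45,"tx":0,"ty":0,"tz":0,"hand":1},{"wx":0,"wy":0,"wz":-0.6,"tx":0,"ty":0,"tz":0,"hand":1},{"wx":0,"wy":0,"wz":-0.7,"tx":0,"ty":0,"tz":0,"hand":1}]' 20; python3 plan.py .6416 .1098 .1036 307
```

```text
clock: 15.33
tcp_pos: [0.6397, 0.1114, 0.1022]
eef_rot: [-0.602, -3.083, 0.0]
force: [-0.7, -0.0, -0.9]
finger_gap: 0.0855
grasp_force: 0.0
at [0.6397 0.1114 0.1022] yaw 157.91 q [ 0.42  0.53 -0.09 -0.   -0.95 -2.38] F [-0.7 -0.  -0.9] gap 0.0855 gf 0.0 t 15.3
tx:-0.006 ty:-0.002 tz:-0.004 wx:0.000 wy:-0.001 wz:-0.828
tx:-0.003 ty:-0.005 tz:-0.004 wx:0.000 wy:0.000 wz:-0.828
tx:0.000 ty:-0.006 tz:-0.004 wx:0.000 wy:0.000 wz:-0.828
tx:0.004 ty:-0.005 tz:-0.004 wx:0.000 wy:0.000 wz:-0.828
```

```bash
python3 -m pendant '[{"wx":0,"wy":0,"wz":-0.15,"tx":0,"ty":0,"tz":0,"hand":1},{"wx":0,"wy":0,"wz":-0.3,"tx":0,"ty":0,"tz":0,"hand":1},{"wx":0,"wy":0,"wz":-0.45,"tx":0,"ty":0,"tz":0,"hand":1},{"wx":0,"wy":0,"wz":-0.6,"tx":0,"ty":0,"tz":0,"hand":1},{"wx":0,"wy":0,"wz":-0.75,"tx":0,"ty":0,"tz":0,"hand":1},{"wx":0,"wy":0,"wz":-0.9,"tx":0,"ty":0,"tz":0,"hand":1},{"wx":0,"wy":0,"wz":-1,"tx":0,"ty":0,"tz":0,"hand":1},{"wx":0,"wy":0,"wz":-1,"tx":0,"ty":0,"tz":0,"hand":1},{"wx":0,"wy":0,"wz":-1,"tx":0,"ty":0,"tz":0,"hand":1},{"wx":0,"wy":0,"wz":-1,"tx":0,"ty":0,"tz":0,"hand":1}]' >/dev/null; python3 -m pendant '[{"wx":0,"wy":0,"wz":-0.15,"tx":0,"ty":0,"tz":0,"hand":1},{"wx":0,"wy":0,"wz":-0.3,"tx":0,"ty":0,"tz":0,"hand":1},{"wx":0,"wy":0,"wz":-0.45,"tx":0,"ty":0,"tz":0,"hand":1},{"wx":0,"wy":0,"wz":-0.6,"tx":0,"ty":0,"tz":0,"hand":1},{"wx":0,"wy":0,"wz":-0.75,"tx":0,"ty":0,"tz":0,"hand":1},{"wx":0,"wy":0,"wz":-0.9,"tx":0,"ty":0,"tz":0,"hand":1},{"wx":0,"wy":0,"wz":-1,"tx":0,"ty":0,"tz":0,"hand":1},{"wx":0,"wy":0,"wz":-1,"tx":0,"ty":0,"tz":0,"hand":1},{"wx":0,"wy":0,"wz":-1,"tx":0,"ty":0,"tz":0,"hand":1},{"wx":0,"wy":0,"wz":-1,"tx":0,"ty":0,"tz":0,"hand":1}]' >/dev/null; python3 -m pendant '[{"wx":0,"wy":0,"wz":-0.15,"tx":0,"ty":0,"tz":0,"hand":1},{"wx":0,"wy":0,"wz":-0.3,"tx":0,"ty":0,"tz":0,"hand":1},{"wx":0,"wy":0,"wz":-0.45,"tx":0,"ty":0,"tz":0,"hand":1},{"wx":0,"wy":0,"wz":-0.6,"tx":0,"ty":0,"tz":0,"hand":1},{"wx":0,"wy":0,"wz":-0.75,"tx":0,"ty":0,"tz":0,"hand":1},{"wx":0,"wy":0,"wz":-0.9,"tx":0,"ty":0,"tz":0,"hand":1},{"wx":0,"wy":0,"wz":-1,"tx":0,"ty":0,"tz":0,"hand":1},{"wx":0,"wy":0,"wz":-1,"tx":0,"ty":0,"tz":0,"hand":1},{"wx":0,"wy":0,"wz":-1,"tx":0,"ty":0,"tz":0,"hand":1},{"wx":0,"wy":0,"wz":-1,"tx":0,"ty":0,"tz":0,"hand":1}]' >/dev/null;  python3 plan.py .6416 .1098 .1036 -54
```

```text
at [0.64   0.111  0.1023] yaw -67.59 q [ 0.42  0.53 -0.09  0.   -0.95 -0.03] F [ 0.3  0.8 -0.2] gap 0.085 gf 0.0 t 17.8
tx:0.018 ty:-0.010 tz:-0.013 wx:-0.000 wy:-0.000 wz:-0.302
```

```bash
python3 -m pendant '[{"wx":0,"wy":0,"wz":-0.15,"tx":0.01,"ty":-0.01,"tz":-0.01,"hand":1},{"wx":0,"wy":0,"wz":-0.3,"tx":0.018,"ty":-0.01,"tz":-0.01,"hand":1},{"wx":0,"wy":0,"wz":-0.3,"tx":0.018,"ty":-0.01,"tz":-0.01,"hand":1},{"wx":0,"wy":0,"wz":-0.3,"tx":0.018,"ty":-0.01,"tz":-0.01,"hand":0.5},{"wx":0,"wy":0,"wz":-0.3,"tx":0.018,"ty":-0.01,"tz":-0.01,"hand":0},{"wx":0,"wy":0,"wz":-0.3,"tx":0.018,"ty":-0.01,"tz":-0.01,"hand":0},{"wx":0,"wy":0,"wz":-0.3,"tx":0.018,"ty":-0.01,"tz":-0.01,"hand":0},{"wx":0,"wy":0,"wz":-0.3,"tx":0.018,"ty":-0.01,"tz":-0.01,"hand":0},{"wx":0,"wy":0,"wz":-0.3,"tx":0.018,"ty":-0.01,"tz":-0.01,"hand":0},{"wx":0,"wy":0,"wz":-0.3,"tx":0.018,"ty":-0.01,"tz":-0.01,"hand":0}]' 50; python3 -m pendant '[{"wx":0,"wy":0,"wz":0.1,"tx":0,"ty":0,"tz":0,"hand":0},{"wx":0,"wy":0,"wz":0.2,"tx":0,"ty":0,"tz":0,"hand":0},{"wx":0,"wy":0,"wz":0.3,"tx":0,"ty":0,"tz":0,"hand":0},{"wx":0,"wy":0,"wz":0.4,"tx":0,"ty":0,"tz":0,"hand":0},{"wx":0,"wy":0,"wz":0.5,"tx":0,"ty":0,"tz":0,"hand":0},{"wx":0,"wy":0,"wz":0.6,"tx":0,"ty":0,"tz":0,"hand":0},{"wx":0,"wy":0,"wz":0.7,"tx":0,"ty":0,"tz":0,"hand":0},{"wx":0,"wy":0,"wz":0.8,"tx":0,"ty":0,"tz":0,"hand":0},{"wx":0,"wy":0,"wz":0.85,"tx":0,"ty":0,"tz":0,"hand":0},{"wx":0,"wy":0,"wz":0.85,"tx":0,"ty":0,"tz":0,"hand":0}]' 50; python3 plan.py
```

```text
clock: 18.67
tcp_pos: [0.6416, 0.1098, 0.1035]
eef_rot: [-2.799, 1.426, -0.0]
force: [-0.7, -0.1, -0.2]
finger_gap: 0.013
grasp_force: 50.9
clock: 19.5
tcp_pos: [0.6417, 0.1098, 0.1034]
eef_rot: [-2.177, 2.265, -0.0]
force: [-1.5, 0.4, 1.1]
finger_gap: 0.0135
grasp_force: 51.0
at [0.6417 0.1098 0.1034] yaw -92.25 q [ 0.42  0.53 -0.09  0.   -0.95 -0.46] F [-1.5  0.4  1.1] gap 0.0135 gf 51.0 t 19.5
```

```bash
python3 -m pendant '[{"wx":0,"wy":0,"wz":0.1,"tx":0,"ty":0,"tz":0,"hand":0},{"wx":0,"wy":0,"wz":0.2,"tx":0,"ty":0,"tz":0,"hand":0},{"wx":0,"wy":0,"wz":0.3,"tx":0,"ty":0,"tz":0,"hand":0},{"wx":0,"wy":0,"wz":0.4,"tx":0,"ty":0,"tz":0,"hand":0},{"wx":0,"wy":0,"wz":0.5,"tx":0,"ty":0,"tz":0,"hand":0},{"wx":0,"wy":0,"wz":0.6,"tx":0,"ty":0,"tz":0,"hand":0},{"wx":0,"wy":0,"wz":0.7,"tx":0,"ty":0,"tz":0,"hand":0},{"wx":0,"wy":0,"wz":0.8,"tx":0,"ty":0,"tz":0,"hand":0},{"wx":0,"wy":0,"wz":0.85,"tx":0,"ty":0,"tz":0,"hand":0},{"wx":0,"wy":0,"wz":0.85,"tx":0,"ty":0,"tz":0,"hand":0}]' 50;python3 -m pendant '[{"wx":0,"wy":0,"wz":0.1,"tx":0,"ty":0,"tz":0,"hand":0},{"wx":0,"wy":0,"wz":0.2,"tx":0,"ty":0,"tz":0,"hand":0},{"wx":0,"wy":0,"wz":0.3,"tx":0,"ty":0,"tz":0,"hand":0},{"wx":0,"wy":0,"wz":0.4,"tx":0,"ty":0,"tz":0,"hand":0},{"wx":0,"wy":0,"wz":0.5,"tx":0,"ty":0,"tz":0,"hand":0},{"wx":0,"wy":0,"wz":0.6,"tx":0,"ty":0,"tz":0,"hand":0},{"wx":0,"wy":0,"wz":0.7,"tx":0,"ty":0,"tz":0,"hand":0},{"wx":0,"wy":0,"wz":0.8,"tx":0,"ty":0,"tz":0,"hand":0},{"wx":0,"wy":0,"wz":0.85,"tx":0,"ty":0,"tz":0,"hand":0},{"wx":0,"wy":0,"wz":0.85,"tx":0,"ty":0,"tz":0,"hand":0}]' 50;python3 -m pendant '[{"wx":0,"wy":0,"wz":0.1,"tx":0,"ty":0,"tz":0,"hand":0},{"wx":0,"wy":0,"wz":0.2,"tx":0,"ty":0,"tz":0,"hand":0},{"wx":0,"wy":0,"wz":0.3,"tx":0,"ty":0,"tz":0,"hand":0},{"wx":0,"wy":0,"wz":0.4,"tx":0,"ty":0,"tz":0,"hand":0},{"wx":0,"wy":0,"wz":0.5,"tx":0,"ty":0,"tz":0,"hand":0},{"wx":0,"wy":0,"wz":0.6,"tx":0,"ty":0,"tz":0,"hand":0},{"wx":0,"wy":0,"wz":0.7,"tx":0,"ty":0,"tz":0,"hand":0},{"wx":0,"wy":0,"wz":0.8,"tx":0,"ty":0,"tz":0,"hand":0},{"wx":0,"wy":0,"wz":0.85,"tx":0,"ty":0,"tz":0,"hand":0},{"wx":0,"wy":0,"wz":0.85,"tx":0,"ty":0,"tz":0,"hand":0}]' 50; python3 plan.py
```

```text
clock: 20.33
tcp_pos: [0.6418, 0.1098, 0.1034]
eef_rot: [-1.317, 2.852, -0.0]
force: [0.8, 0.5, 0.5]
finger_gap: 0.0131
grasp_force: 51.0
clock: 21.17
tcp_pos: [0.6418, 0.1097, 0.1035]
eef_rot: [-0.311, 3.126, -0.0]
force: [1.2, -0.9, 0.5]
finger_gap: 0.013
grasp_force: 51.0
clock: 22.0
tcp_pos: [0.6418, 0.1096, 0.1034]
eef_rot: [0.73, 3.055, -0.0]
force: [1.0, -0.9, 1.3]
finger_gap: 0.0134
grasp_force: 51.0
at [0.6418 0.1096 0.1034] yaw 153.13 q [ 0.42  0.53 -0.09  0.   -0.95 -2.46] F [ 1.  -0.9  1.3] gap 0.0134 gf 51.0 t 22.0
```

```bash
python3 -m pendant '[{"wx":0,"wy":0,"wz":0,"tx":0,"ty":0,"tz":0,"hand":0.5},{"wx":0,"wy":0,"wz":0,"tx":0,"ty":0,"tz":0,"hand":1},{"wx":0,"wy":0,"wz":0,"tx":0,"ty":0,"tz":0,"hand":1},{"wx":0,"wy":0,"wz":0,"tx":0,"ty":0,"tz":0,"hand":1},{"wx":0,"wy":0,"wz":0,"tx":0,"ty":0,"tz":-0.2,"hand":1},{"wx":0,"wy":0,"wz":0,"tx":0,"ty":0,"tz":-0.5,"hand":1},{"wx":0,"wy":0,"wz":0,"tx":0,"ty":0,"tz":-0.8,"hand":1},{"wx":0,"wy":0,"wz":0,"tx":0,"ty":0,"tz":-0.97,"hand":1},{"wx":0,"wy":0,"wz":0,"tx":0,"ty":0,"tz":-0.97,"hand":1},{"wx":0,"wy":0,"wz":0,"tx":0,"ty":0,"tz":-0.97,"hand":1}]' 20
cat > carr.py <<'E'
from h import *
T=cams.camera("top");S=cams.camera("side");save(T,"top_last");save(S,"side_last")
def fit(blk):
    """yaw of the 84 mm side, centre: best 84x64 rectangle round points"""
    from scipy.optimize import minimize
    best=None
    for a0 in range(0,180,5):
        a=np.radians(a0);q=blk@np.array([[np.cos(a),-np.sin(a)],[np.sin(a),np.cos(a)]])
        lo,hi=np.percentile(q,[1,99],axis=0);c=(lo+hi)/2;e=abs(hi-lo-[.084,.064]).sum()
        if best is None or e<best[0]: best=(e,a0,hi-lo)
    return best
for P,nm in((T,"top"),(S,"side")):
    C=cloud(P,np.ones((480,640),bool));col=P["color"][P["z_map"]>0].astype(int)
    b,g,r=col.T
    white=(C[:,2]>.092)&(C[:,2]<.115)&(np.ptp(col,axis=1)<40)&(col.min(1)>90)
    # pot tops: grid-cluster via image labels
    im=np.zeros((480,640),np.uint8);im[P["z_map"]>0]=white
    n,L=cv2.connectedComponents(im);lab=L[P["z_map"]>0]
    for i in range(1,n):
        q=C[lab==i]
        if len(q)<60: continue
        c,rad=cv2.minEnclosingCircle(q[:,:2].astype(np.float32))
        if rad>.04: continue
        near=np.hypot(*(C[:,:2]-c).T)<.056
        bl=C[near&(C[:,2]>.012)&(C[:,2]<.036)]
        s=f"{nm} top {np.round(q.mean(0),3)} circ {np.round(c,3)} r {rad:.3f} n{len(bl)}"
        if len(bl)>100:
            R_=cv2.minAreaRect(bl[:,:2].astype(np.float32));s+=f" rect {np.round(R_[0],3)} {np.round(R_[1],3)} {R_[2]:.1f} fit {fit(bl[:,:2])}"
        print(s)
E
python3 carr.py; python3 plan.py .624 -.27 .2 -81
```

```text
clock: 22.83
tcp_pos: [0.6419, 0.1101, 0.2016]
eef_rot: [0.731, 3.053, 0.003]
force: [0.3, -0.9, -0.8]
finger_gap: 0.0854
grasp_force: 0.0
top top [ 0.627 -0.269  0.102] circ [ 0.627 -0.269] r 0.026 n377 rect [ 0.627 -0.269] [0.086 0.066] 8.8 fit (np.float64(0.0011544412221941719), 10, array([0.08440764, 0.0647468 ]))
top top [ 0.444 -0.17   0.102] circ [ 0.443 -0.17 ] r 0.025 n408 rect [ 0.443 -0.17 ] [0.084 0.064] 32.6 fit (np.float64(0.0009596567895289593), 35, array([0.08404747, 0.06491218]))
top top [ 0.449 -0.374  0.101] circ [ 0.45  -0.374] r 0.026 n397 rect [ 0.445 -0.38 ] [0.083 0.086] 60.4 fit (np.float64(0.014134274109765324), 155, array([0.08592195, 0.07621232]))
side top [ 0.832 -0.265  0.099] circ [ 0.841 -0.275] r 0.036 n51
side top [ 0.445 -0.372  0.102] circ [ 0.447 -0.375] r 0.027 n426 rect [ 0.444 -0.382] [0.084 0.092] 58.1 fit (np.float64(0.01280017191263351), 150, array([0.08504668, 0.07575349]))
side top [ 0.621 -0.267  0.101] circ [ 0.622 -0.272] r 0.029 n441 rect [ 0.622 -0.27 ] [0.086 0.069] 10.6 fit (np.float64(0.002718232491127112), 10, array([0.08337853, 0.06609676]))
side top [ 0.439 -0.169  0.101] circ [ 0.44  -0.172] r 0.028 n550 rect [ 0.44  -0.173] [0.086 0.071] 32.5 fit (np.float64(0.003003225933397316), 30, array([0.08501691, 0.06598631]))
side top [0.036 0.044 0.105] circ [0.036 0.037] r 0.028 n1010 rect [0.047 0.049] [0.064 0.111] 47.1 fit (np.float64(0.023521627470903056), 125, array([0.10716002, 0.06363839]))
at [0.6408 0.1097 0.199 ] yaw 153.05 q [ 0.42  0.45  0.03 -0.   -1.15 -2.46] F [-0.4 -0.8 -0.2] gap 0.0853 gf 0.0 t 22.9
tx:-0.262 ty:-0.577 tz:-0.001 wx:-0.002 wy:-0.002 wz:0.867
tx:-0.567 ty:-0.283 tz:-0.002 wx:0.000 wy:0.000 wz:0.867
tx:-0.619 ty:0.136 tz:-0.002 wx:0.000 wy:0.000 wz:0.867
tx:-0.395 ty:0.495 tz:-0.002 wx:0.000 wy:0.000 wz:0.867
tx:0.005 ty:0.633 tz:-0.002 wx:0.000 wy:0.000 wz:0.867
tx:0.403 ty:0.489 tz:-0.002 wx:0.000 wy:0.000 wz:0.867
```

View pics/top_last.png

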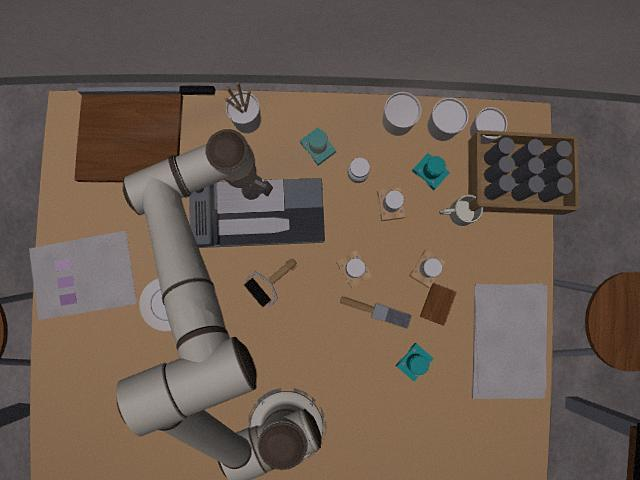

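```bash
python3 plan.py .6255 -.2715 .16 279.5;  python3 - <<'E'
from h import *
from scipy.optimize import minimize
for cam in("top","side"):
    P=cams.camera(cam);C=cloud(P,np.ones((480,640),bool))
    q=C[(np.hypot(*(C[:,:2]-[.4485,-.3745]).T)<.056)&(C[:,2]>.0225)&(C[:,2]<.034)]
    print(cam,cv2.minAreaRect(q[:,:2].astype(np.float32)),len(q))
E
```

```text
at [0.6408 0.1097 0.199 ] yaw 153.05 q [ 0.42  0.45  0.03 -0.   -1.15 -2.46] F [-0.4 -0.8 -0.2] gap 0.0853 gf 0.0 t 22.9
tx:-0.398 ty:-0.867 tz:0.098 wx:-0.001 wy:-0.003 wz:-0.702
tx:0.115 ty:-0.947 tz:0.098 wx:0.000 wy:0.000 wz:-0.702
tx:0.595 ty:-0.746 tz:0.098 wx:0.000 wy:0.000 wz:-0.702
tx:0.897 ty:-0.323 tz:0.098 wx:0.000 wy:0.000 wz:-0.702
top ((0.4451795220375061, -0.3796197474002838), (0.07955753803253174, 0.08532445132732391), 60.62507629394531) 264
side ((0.4443947374820709, -0.37912479043006897), (0.07530675083398819, 0.08822432160377502), 58.9811897277832) 305
```

```bash
python3 -m pendant '[{"wx":0,"wy":0,"wz":-0.14,"tx":-0.1,"ty":-0.21,"tz":0,"hand":1},{"wx":0,"wy":0,"wz":-0.28,"tx":-0.2,"ty":-0.43,"tz":0,"hand":1},{"wx":0,"wy":0,"wz":-0.42,"tx":-0.3,"ty":-0.65,"tz":0,"hand":1},{"wx":0,"wy":0,"wz":-0.56,"tx":-0.4,"ty":-0.87,"tz":0,"hand":1},{"wx":0,"wy":0,"wz":-0.7,"tx":-0.4,"ty":-0.87,"tz":0,"hand":1},{"wx":0,"wy":0,"wz":-0.7,"tx":-0.4,"ty":-0.87,"tz":0,"hand":1},{"wx":0,"wy":0,"wz":-0.7,"tx":-0.4,"ty":-0.87,"tz":0,"hand":1},{"wx":0,"wy":0,"wz":-0.7,"tx":-0.4,"ty":-0.87,"tz":0,"hand":1},{"wx":0,"wy":0,"wz":-0.7,"tx":-0.4,"ty":-0.87,"tz":0,"hand":1},{"wx":0,"wy":0,"wz":-0.7,"tx":-0.4,"ty":-0.87,"tz":0,"hand":1}]' >/dev/null
python3 -m pendant '[{"wx":0,"wy":0,"wz":-0.14,"tx":0.03,"ty":-0.23,"tz":0,"hand":1},{"wx":0,"wy":0,"wz":-0.28,"tx":0.06,"ty":-0.47,"tz":0,"hand":1},{"wx":0,"wy":0,"wz":-0.42,"tx":0.09,"ty":-0.71,"tz":0,"hand":1},{"wx":0,"wy":0,"wz":-0.56,"tx":0.12,"ty":-0.95,"tz":0,"hand":1},{"wx":0,"wy":0,"wz":-0.7,"tx":0.12,"ty":-0.95,"tz":0,"hand":1},{"wx":0,"wy":0,"wz":-0.7,"tx":0.12,"ty":-0.95,"tz":0,"hand":1},{"wx":0,"wy":0,"wz":-0.7,"tx":0.12,"ty":-0.95,"tz":0,"hand":1},{"wx":0,"wy":0,"wz":-0.7,"tx":0.12,"ty":-0.95,"tz":0,"hand":1},{"wx":0,"wy":0,"wz":-0.7,"tx":0.12,"ty":-0.95,"tz":0,"hand":1},{"wx":0,"wy":0,"wz":-0.7,"tx":0.12,"ty":-0.95,"tz":0,"hand":1}]' >/dev/null
python3 -m pendant '[{"wx":0,"wy":0,"wz":-0.14,"tx":0.15,"ty":-0.19,"tz":0,"hand":1},{"wx":0,"wy":0,"wz":-0.28,"tx":0.3,"ty":-0.38,"tz":0,"hand":1},{"wx":0,"wy":0,"wz":-0.42,"tx":0.45,"ty":-0.56,"tz":0,"hand":1},{"wx":0,"wy":0,"wz":-0.56,"tx":0.6,"ty":-0.75,"tz":0,"hand":1},{"wx":0,"wy":0,"wz":-0.7,"tx":0.6,"ty":-0.75,"tz":0,"hand":1},{"wx":0,"wy":0,"wz":-0.7,"tx":0.6,"ty":-0.75,"tz":0,"hand":1},{"wx":0,"wy":0,"wz":-0.7,"tx":0.6,"ty":-0.75,"tz":0,"hand":1},{"wx":0,"wy":0,"wz":-0.7,"tx":0.6,"ty":-0.75,"tz":0,"hand":1},{"wx":0,"wy":0,"wz":-0.7,"tx":0.6,"ty":-0.75,"tz":0,"hand":1},{"wx":0,"wy":0,"wz":-0.7,"tx":0.6,"ty":-0.75,"tz":0,"hand":1}]' >/dev/null
python3 plan.py .6255 -.2715 .14 -80.5; python3 carr.py | grep -v n51
```

```text
at [ 0.6292 -0.1767  0.2004] yaw -112.45 q [-0.03  0.45  0.04 -0.   -1.16 -0.36] F [ 0.5 -0.8 -0. ] gap 0.0852 gf 0.0 t 25.5
tx:0.890 ty:-0.328 tz:0.604 wx:-0.000 wy:0.000 wz:-0.710
top top [ 0.627 -0.269  0.102] circ [ 0.627 -0.27 ] r 0.026 n381 rect [ 0.628 -0.27 ] [0.088 0.066] 8.7 fit (np.float64(0.0007021083419412738), 10, array([0.08391129, 0.0646134 ]))
top top [ 0.444 -0.17   0.102] circ [ 0.443 -0.171] r 0.025 n410 rect [ 0.45  -0.171] [0.094 0.072] 32.3 fit (np.float64(0.0012653864195481396), 30, array([0.08372964, 0.06499502]))
top top [ 0.449 -0.373  0.101] circ [ 0.45  -0.374] r 0.026 n402 rect [ 0.445 -0.38 ] [0.083 0.086] 60.1 fit (np.float64(0.014763656314975115), 150, array([0.08423911, 0.07852454]))
side top [ 0.445 -0.372  0.101] circ [ 0.447 -0.376] r 0.027 n431 rect [ 0.444 -0.382] [0.083 0.092] 59.4 fit (np.float64(0.01404920260882947), 150, array([0.08600411, 0.0760451 ]))
side top [ 0.622 -0.267  0.101] circ [ 0.624 -0.271] r 0.029 n432 rect [ 0.623 -0.272] [0.085 0.071] 9.0 fit (np.float64(0.0022037338014855717), 10, array([0.0839722 , 0.06617593]))
side top [ 0.439 -0.168  0.101] circ [ 0.44  -0.172] r 0.027 n552 rect [ 0.44  -0.173] [0.086 0.07 ] 32.0 fit (np.float64(0.0036906709003324406), 30, array([0.08546421, 0.06622646]))
side top [0.004 0.157 0.108] circ [0.005 0.156] r 0.035 n0
```

```bash
python3 -m pendant '[{"wx":0,"wy":0,"wz":-0.14,"tx":0.2,"ty":-0.08,"tz":0,"hand":1},{"wx":0,"wy":0,"wz":-0.28,"tx":0.44,"ty":-0.16,"tz":0.1,"hand":1},{"wx":0,"wy":0,"wz":-0.42,"tx":0.66,"ty":-0.25,"tz":0.3,"hand":1},{"wx":0,"wy":0,"wz":-0.56,"tx":0.89,"ty":-0.33,"tz":0.5,"hand":1},{"wx":0,"wy":0,"wz":-0.7,"tx":0.89,"ty":-0.33,"tz":0.6,"hand":1},{"wx":0,"wy":0,"wz":-0.7,"tx":0.89,"ty":-0.33,"tz":0.6,"hand":1},{"wx":0,"wy":0,"wz":-0.7,"tx":0.89,"ty":-0.33,"tz":0.6,"hand":1},{"wx":0,"wy":0,"wz":-0.7,"tx":0.89,"ty":-0.33,"tz":0.6,"hand":1},{"wx":0,"wy":0,"wz":-0.7,"tx":0.89,"ty":-0.33,"tz":0.6,"hand":1},{"wx":0,"wy":0,"wz":-0.7,"tx":0.89,"ty":-0.33,"tz":0.6,"hand":1}]' >/dev/null
python3 plan.py .6255 -.2713 .058 -81; python3 - <<'E'
from h import *
S=cams.camera("side")
c=S["color"][120:270,230:430];cv2.imwrite("pics/g3.png",cv2.resize(c,None,fx=3,fy=3))
E
```

```text
at [ 0.6264 -0.2718  0.1418] yaw -80.94 q [-0.17  0.55  0.04  0.   -1.06  0.33] F [ 0.5 -0.2  0.2] gap 0.0855 gf 0.0 t 26.5
tx:-0.007 ty:0.010 tz:0.838 wx:-0.003 wy:-0.001 wz:0.001
```

View pics/g3.png

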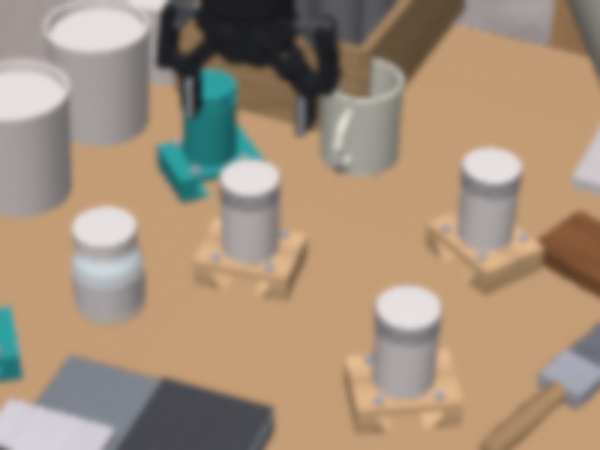

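```bash
python3 -m pendant '[{"wx":0,"wy":0,"wz":0,"tx":0,"ty":0.01,"tz":0.2,"hand":1},{"wx":0,"wy":0,"wz":0,"tx":0,"ty":0.01,"tz":0.4,"hand":1},{"wx":0,"wy":0,"wz":0,"tx":0,"ty":0.01,"tz":0.6,"hand":1},{"wx":0,"wy":0,"wz":0,"tx":0,"ty":0.01,"tz":0.75,"hand":1},{"wx":0,"wy":0,"wz":0,"tx":0,"ty":0.01,"tz":0.84,"hand":1},{"wx":0,"wy":0,"wz":0,"tx":0,"ty":0.01,"tz":0.84,"hand":0.5},{"wx":0,"wy":0,"wz":0,"tx":0,"ty":0.01,"tz":0.84,"hand":0.3},{"wx":0,"wy":0,"wz":0,"tx":0,"ty":0.01,"tz":0.84,"hand":0},{"wx":0,"wy":0,"wz":0,"tx":0,"ty":0.01,"tz":0.84,"hand":0},{"wx":0,"wy":0,"wz":0,"tx":0,"ty":0.01,"tz":0.84,"hand":0}]' 40
python3 -m pendant '[{"wx":0,"wy":0,"wz":0,"tx":0,"ty":0,"tz":0,"hand":0},{"wx":0,"wy":0,"wz":0,"tx":0,"ty":0,"tz":0,"hand":0},{"wx":0,"wy":0,"wz":0,"tx":0,"ty":0,"tz":-0.2,"hand":0},{"wx":0,"wy":0,"wz":0,"tx":0,"ty":0,"tz":-0.4,"hand":0},{"wx":0,"wy":0,"wz":0,"tx":0,"ty":0,"tz":-0.6,"hand":0},{"wx":0,"wy":0,"wz":0,"tx":0,"ty":0,"tz":-0.8,"hand":0},{"wx":0,"wy":0,"wz":0,"tx":0,"ty":0,"tz":-0.8,"hand":0},{"wx":0,"wy":0,"wz":0,"tx":0,"ty":0,"tz":-0.8,"hand":0},{"wx":0,"wy":0,"wz":0,"tx":0,"ty":0,"tz":-0.8,"hand":0},{"wx":0,"wy":0,"wz":0,"tx":0,"ty":0,"tz":-0.8,"hand":0}]' 60
cat >> h.py <<'E'
def deck(x,y,yaw=4.0,O=(.5498,.1034)):
    a=np.radians(yaw);return O[0]+x*np.cos(a)-y*np.sin(a),O[1]+x*np.sin(a)+y*np.cos(a)
E
python3 - <<'E'
from h import *
print("apron",np.round(deck(0,-.142),4),"home",np.round([deck(0,.064),deck(0,0),deck(0,-.064)],4))
S=cams.camera("side")
a=ray(S,(374,200),0);b=ray(S,(392.3,215.7),0);print(a,b,np.degrees(np.arctan2(*(a-b)[1::-1])),np.linalg.norm(a-b))
E
python3 plan.py .5597 -.0383 .138 -86
```

```text
clock: 27.35
tcp_pos: [0.626, -0.2728, 0.0581]
eef_rot: [-2.389, 2.038, -0.006]
force: [2.2, -0.0, 2.6]
finger_gap: 0.0494
grasp_force: 42.4
clock: 28.18
tcp_pos: [0.6228, -0.272, 0.1334]
eef_rot: [2.388, -2.039, -0.008]
force: [1.0, -0.6, -4.5]
finger_gap: 0.0489
grasp_force: 63.3
apron [ 0.5597 -0.0383] home [[0.5453 0.1672]
 [0.5498 0.1034]
 [0.5543 0.0396]]
[ 4.95652178e-01 -3.83419022e-01  1.11022302e-16] [ 0.42817682 -0.34217284  0.        ] -31.436510639040584 0.0790833210991332
at [ 0.6232 -0.2721  0.1337] yaw -80.98 q [-0.17  0.55  0.03 -0.   -1.05  0.33] F [-0.2 -0.1 -3.8] gap 0.0486 gf 63.3 t 28.2
tx:-0.803 ty:0.087 tz:-0.012 wx:0.005 wy:0.003 wz:0.037
tx:-0.800 ty:0.110 tz:-0.014 wx:0.000 wy:0.000 wz:0.037
tx:-0.797 ty:0.133 tz:-0.014 wx:0.000 wy:0.000 wz:0.037
```

```bash
python3 -m pendant '[{"wx":0,"wy":0,"wz":0,"tx":-0.1,"ty":0.01,"tz":0,"hand":0},{"wx":0,"wy":0,"wz":0,"tx":-0.3,"ty":0.03,"tz":0,"hand":0},{"wx":0,"wy":0,"wz":0.02,"tx":-0.5,"ty":0.05,"tz":0,"hand":0},{"wx":0,"wy":0,"wz":0.03,"tx":-0.65,"ty":0.07,"tz":0,"hand":0},{"wx":0,"wy":0,"wz":0.04,"tx":-0.75,"ty":0.08,"tz":0,"hand":0},{"wx":0,"wy":0,"wz":0.04,"tx":-0.8,"ty":0.09,"tz":0,"hand":0},{"wx":0,"wy":0,"wz":0.04,"tx":-0.8,"ty":0.09,"tz":0,"hand":0},{"wx":0,"wy":0,"wz":0.04,"tx":-0.8,"ty":0.09,"tz":0,"hand":0},{"wx":0,"wy":0,"wz":0.04,"tx":-0.8,"ty":0.09,"tz":0,"hand":0},{"wx":0,"wy":0,"wz":0.04,"tx":-0.8,"ty":0.09,"tz":0,"hand":0}]' 60
python3 -m pendant '[{"wx":0,"wy":0,"wz":0,"tx":-0.1,"ty":0.01,"tz":0,"hand":0},{"wx":0,"wy":0,"wz":0,"tx":-0.3,"ty":0.03,"tz":0,"hand":0},{"wx":0,"wy":0,"wz":0.02,"tx":-0.5,"ty":0.05,"tz":0,"hand":0},{"wx":0,"wy":0,"wz":0.03,"tx":-0.65,"ty":0.07,"tz":0,"hand":0},{"wx":0,"wy":0,"wz":0.04,"tx":-0.75,"ty":0.08,"tz":0,"hand":0},{"wx":0,"wy":0,"wz":0.04,"tx":-0.8,"ty":0.11,"tz":0,"hand":0},{"wx":0,"wy":0,"wz":0.04,"tx":-0.8,"ty":0.11,"tz":0,"hand":0},{"wx":0,"wy":0,"wz":0.04,"tx":-0.8,"ty":0.11,"tz":0,"hand":0},{"wx":0,"wy":0,"wz":0.04,"tx":-0.8,"ty":0.11,"tz":0,"hand":0},{"wx":0,"wy":0,"wz":0.04,"tx":-0.8,"ty":0.11,"tz":0,"hand":0}]' 60
python3 plan.py .5597 -.0383 .138 -86
```

```text
clock: 29.07
tcp_pos: [0.6032, -0.1957, 0.1362]
eef_rot: [2.356, -2.078, 0.0]
force: [-0.1, 0.5, -4.1]
finger_gap: 0.0488
grasp_force: 63.3
clock: 29.9
tcp_pos: [0.5822, -0.1177, 0.1363]
eef_rot: [2.324, -2.114, 0.0]
force: [-0.2, 0.9, -4.4]
finger_gap: 0.0487
grasp_force: 63.3
at [ 0.5822 -0.1177  0.1363] yaw -84.6 q [ 0.07  0.41 -0.2   0.   -0.95  0.02] F [-0.2  0.9 -4.4] gap 0.0487 gf 63.3 t 29.9
tx:-0.812 ty:0.150 tz:-0.017 wx:-0.000 wy:-0.000 wz:0.031
```

```bash
python3 -m pendant '[{"wx":0,"wy":0,"wz":0,"tx":-0.1,"ty":0.01,"tz":0,"hand":0},{"wx":0,"wy":0,"wz":0,"tx":-0.3,"ty":0.04,"tz":0,"hand":0},{"wx":0,"wy":0,"wz":0.02,"tx":-0.5,"ty":0.08,"tz":0,"hand":0},{"wx":0,"wy":0,"wz":0.03,"tx":-0.65,"ty":0.12,"tz":0,"hand":0},{"wx":0,"wy":0,"wz":0.03,"tx":-0.75,"ty":0.15,"tz":0,"hand":0},{"wx":0,"wy":0,"wz":0.03,"tx":-0.8,"ty":0.15,"tz":0,"hand":0},{"wx":0,"wy":0,"wz":0.03,"tx":-0.8,"ty":0.15,"tz":0,"hand":0},{"wx":0,"wy":0,"wz":0.03,"tx":-0.8,"ty":0.15,"tz":0,"hand":0},{"wx":0,"wy":0,"wz":0.03,"tx":-0.8,"ty":0.15,"tz":0,"hand":0},{"wx":0,"wy":0,"wz":0.03,"tx":-0.8,"ty":0.15,"tz":0,"hand":0}]' 60
cat > held.py <<'E'
# block of the held carrier, in deck frame (yaw 4), from depth band of its block; arg: block top height
import sys
from h import *
zt=float(sys.argv[1]);s=sensors.sense();c=s["tcp_pos"][:2]
for cam in("top","side"):
    P=cams.camera(cam);C=cloud(P,np.ones((480,640),bool))
    q=C[(np.hypot(*(C[:,:2]-c).T)<.058)&(abs(C[:,2]-zt)<.006)]
    if len(q)<40: print(cam,len(q));continue
    r=cv2.minAreaRect(q[:,:2].astype(np.float32));a=np.radians(4);d=np.array(r[0])-[.5498,.1034]
    print(cam,len(q),np.round(r,4) if 0 else r,"deck",np.round([d@[np.cos(a),np.sin(a)],d@[-np.sin(a),np.cos(a)]],4))
E
python3 held.py .106; python3 plan.py .5597 -.0383 .095 -86
```

```text
clock: 30.73
tcp_pos: [0.5597, -0.0394, 0.1362]
eef_rot: [2.298, -2.141, 0.0]
force: [-0.1, -0.5, -3.0]
finger_gap: 0.0491
grasp_force: 63.3
top 146 ((0.5372700095176697, -0.037694331258535385), (0.03695773705840111, 0.06309494376182556), 2.312458038330078) deck [-0.0223 -0.1399]
side 510 ((0.5573816299438477, -0.038942791521549225), (0.08607285469770432, 0.06909305602312088), 4.36721134185791) deck [-0.0024 -0.1425]
at [ 0.5597 -0.0393  0.1362] yaw -85.95 q [ 0.22  0.36 -0.28  0.   -0.92 -0.15] F [-0.9 -1.1 -4. ] gap 0.0484 gf 63.3 t 30.8
tx:-0.010 ty:-0.001 tz:0.412 wx:0.000 wy:-0.000 wz:0.001
```

```bash
python3 -m pendant '[{"wx":0,"wy":0,"wz":0,"tx":0,"ty":0,"tz":0.1,"hand":0},{"wx":0,"wy":0,"wz":0,"tx":0,"ty":0,"tz":0.2,"hand":0},{"wx":0,"wy":0,"wz":0,"tx":0,"ty":0,"tz":0.3,"hand":0},{"wx":0,"wy":0,"wz":0,"tx":0,"ty":0,"tz":0.36,"hand":0},{"wx":0,"wy":0,"wz":0,"tx":0,"ty":0,"tz":0.39,"hand":0},{"wx":0,"wy":0,"wz":0,"tx":0,"ty":0,"tz":0.41,"hand":0},{"wx":0,"wy":0,"wz":0,"tx":0,"ty":0,"tz":0.42,"hand":0},{"wx":0,"wy":0,"wz":0,"tx":0,"ty":0,"tz":0.42,"hand":0},{"wx":0,"wy":0,"wz":0,"tx":0,"ty":0,"tz":0.42,"hand":0},{"wx":0,"wy":0,"wz":0,"tx":0,"ty":0,"tz":0.42,"hand":0}]' 60
python3 -m pendant '[{"wx":0,"wy":0,"wz":0,"tx":-0.07,"ty":0,"tz":0,"hand":0},{"wx":0,"wy":0,"wz":0,"tx":-0.14,"ty":0,"tz":0,"hand":0},{"wx":0,"wy":0,"wz":0,"tx":-0.21,"ty":0,"tz":0,"hand":0},{"wx":0,"wy":0,"wz":0,"tx":-0.28,"ty":0,"tz":0,"hand":0},{"wx":0,"wy":0,"wz":0,"tx":-0.35,"ty":0,"tz":0,"hand":0},{"wx":0,"wy":0,"wz":0,"tx":-0.42,"ty":0,"tz":0,"hand":0},{"wx":0,"wy":0,"wz":0,"tx":-0.49,"ty":0,"tz":0,"hand":0},{"wx":0,"wy":0,"wz":0,"tx":-0.56,"ty":0,"tz":0,"hand":0},{"wx":0,"wy":0,"wz":0,"tx":-0.6,"ty":0,"tz":0,"hand":0},{"wx":0,"wy":0,"wz":0,"tx":-0.6,"ty":0,"tz":0,"hand":0}]' 60
python3 plan.py .5453 .1672 .094 -86
```

```text
clock: 31.67
tcp_pos: [0.5598, -0.0387, 0.0947]
eef_rot: [-2.299, 2.14, -0.001]
force: [-0.5, -0.0, -4.6]
finger_gap: 0.0488
grasp_force: 63.9
clock: 32.5
tcp_pos: [0.5553, 0.022, 0.0943]
eef_rot: [-2.301, 2.139, -0.0]
force: [0.6, -1.0, -4.6]
finger_gap: 0.0489
grasp_force: 63.8
at [0.5553 0.022  0.0943] yaw -85.83 q [ 0.33  0.41 -0.34 -0.   -0.82 -0.26] F [ 0.6 -1.  -4.6] gap 0.0489 gf 63.8 t 32.5
tx:-0.728 ty:-0.003 tz:0.002 wx:-0.000 wy:0.000 wz:0.002
tx:-0.728 ty:-0.002 tz:0.002 wx:0.000 wy:0.000 wz:0.002
```

```bash
python3 -m pendant '[{"wx":0,"wy":0,"wz":0,"tx":-0.08,"ty":0,"tz":0,"hand":0},{"wx":0,"wy":0,"wz":0,"tx":-0.16,"ty":0,"tz":0.005,"hand":0},{"wx":0,"wy":0,"wz":0,"tx":-0.24,"ty":0,"tz":0.005,"hand":0},{"wx":0,"wy":0,"wz":0,"tx":-0.32,"ty":0,"tz":0.005,"hand":0},{"wx":0,"wy":0,"wz":0,"tx":-0.4,"ty":0,"tz":0.005,"hand":0},{"wx":0,"wy":0,"wz":0,"tx":-0.48,"ty":0,"tz":0.005,"hand":0},{"wx":0,"wy":0,"wz":0,"tx":-0.56,"ty":0,"tz":0.005,"hand":0},{"wx":0,"wy":0,"wz":0,"tx":-0.64,"ty":0,"tz":0.005,"hand":0},{"wx":0,"wy":0,"wz":0,"tx":-0.7,"ty":0,"tz":0.005,"hand":0},{"wx":0,"wy":0,"wz":0,"tx":-0.7,"ty":0,"tz":0.005,"hand":0}]' 60
python3 -m pendant '[{"wx":0,"wy":0,"wz":0,"tx":-0.1,"ty":0,"tz":0,"hand":0},{"wx":0,"wy":0,"wz":0,"tx":-0.2,"ty":0,"tz":0,"hand":0},{"wx":0,"wy":0,"wz":0,"tx":-0.3,"ty":0,"tz":0,"hand":0},{"wx":0,"wy":0,"wz":0,"tx":-0.4,"ty":0,"tz":0,"hand":0},{"wx":0,"wy":0,"wz":0,"tx":-0.5,"ty":0,"tz":0,"hand":0},{"wx":0,"wy":0,"wz":0,"tx":-0.58,"ty":0,"tz":0,"hand":0},{"wx":0,"wy":0,"wz":0,"tx":-0.64,"ty":0,"tz":0,"hand":0},{"wx":0,"wy":0,"wz":0,"tx":-0.69,"ty":0,"tz":0,"hand":0},{"wx":0,"wy":0,"wz":0,"tx":-0.73,"ty":0,"tz":0,"hand":0},{"wx":0,"wy":0,"wz":0,"tx":-0.75,"ty":0,"tz":0,"hand":0}]' 60
python3 plan.py .5453 .1672 .094 -86
```

```text
clock: 33.33
tcp_pos: [0.5505, 0.0924, 0.0941]
eef_rot: [-2.3, 2.138, -0.0]
force: [-0.7, 1.4, 0.4]
finger_gap: 0.049
grasp_force: 63.8
clock: 34.17
tcp_pos: [0.545, 0.1661, 0.094]
eef_rot: [-2.3, 2.14, -0.0]
force: [-0.1, -3.3, 2.8]
finger_gap: 0.0487
grasp_force: 63.8
at [0.545  0.1661 0.094 ] yaw -85.88 q [ 0.58  0.43 -0.31  0.   -0.83 -0.51] F [-0.1 -3.3  2.8] gap 0.0487 gf 63.8 t 34.2
tx:-0.010 ty:-0.004 tz:0.000 wx:-0.000 wy:-0.000 wz:0.003
```

```bash
python3 -m pendant '[{"wx":0,"wy":0,"wz":0,"tx":-0.01,"ty":0,"tz":0,"hand":0},{"wx":0,"wy":0,"wz":0,"tx":-0.02,"ty":0,"tz":0,"hand":0},{"wx":0,"wy":0,"wz":0,"tx":-0.03,"ty":0,"tz":0,"hand":0},{"wx":0,"wy":0,"wz":0,"tx":-0.03,"ty":0,"tz":0,"hand":0},{"wx":0,"wy":0,"wz":0,"tx":-0.03,"ty":0,"tz":0,"hand":0},{"wx":0,"wy":0,"wz":0,"tx":-0.03,"ty":0,"tz":0,"hand":0},{"wx":0,"wy":0,"wz":0,"tx":-0.03,"ty":0,"tz":0,"hand":0},{"wx":0,"wy":0,"wz":0,"tx":-0.03,"ty":0,"tz":0,"hand":0},{"wx":0,"wy":0,"wz":0,"tx":-0.03,"ty":0,"tz":0,"hand":0},{"wx":0,"wy":0,"wz":0,"tx":-0.03,"ty":0,"tz":0,"hand":0}]' 60
python3 -m pendant '[{"wx":0,"wy":0,"wz":0,"tx":0,"ty":0,"tz":0,"hand":0.8},{"wx":0,"wy":0,"wz":0,"tx":0,"ty":0,"tz":0,"hand":0.9},{"wx":0,"wy":0,"wz":0,"tx":0,"ty":0,"tz":0,"hand":0.9},{"wx":0,"wy":0,"wz":0,"tx":0,"ty":0,"tz":-0.1,"hand":0.9},{"wx":0,"wy":0,"wz":0,"tx":0,"ty":0,"tz":-0.3,"hand":0.9},{"wx":0,"wy":0,"wz":0,"tx":0,"ty":0,"tz":-0.6,"hand":1},{"wx":0,"wy":0,"wz":0,"tx":0,"ty":0,"tz":-0.8,"hand":1},{"wx":0,"wy":0,"wz":0,"tx":0,"ty":0,"tz":-0.9,"hand":1},{"wx":0,"wy":0,"wz":0,"tx":0,"ty":0,"tz":-0.9,"hand":1},{"wx":0,"wy":0,"wz":0,"tx":0,"ty":0,"tz":-0.9,"hand":1}]' 20
python3 plan.py .4425 -.172 .17 -57.7; python3 carr.py | grep -v n51
```

```text
clock: 35.0
tcp_pos: [0.5449, 0.1666, 0.0942]
eef_rot: [2.297, -2.14, 0.002]
force: [1.1, -8.7, 3.7]
finger_gap: 0.0491
grasp_force: 64.0
clock: 35.83
tcp_pos: [0.5442, 0.1689, 0.1837]
eef_rot: [-2.299, 2.14, 0.001]
force: [0.8, 0.4, -1.1]
finger_gap: 0.0851
grasp_force: 0.0
at [0.5442 0.1689 0.1837] yaw -85.91 q [ 0.58  0.33 -0.2  -0.   -1.04 -0.51] F [ 0.8  0.4 -1.1] gap 0.0851 gf 0.0 t 35.8
tx:0.832 ty:0.315 tz:0.034 wx:0.000 wy:0.001 wz:-0.157
tx:0.787 ty:0.414 tz:0.034 wx:0.000 wy:0.000 wz:-0.157
tx:0.730 ty:0.508 tz:0.034 wx:0.000 wy:0.000 wz:-0.157
tx:0.662 ty:0.594 tz:0.034 wx:0.000 wy:0.000 wz:-0.157
top top [ 0.444 -0.17   0.101] circ [ 0.443 -0.17 ] r 0.025 n400 rect [ 0.443 -0.169] [0.087 0.07 ] 29.2 fit (np.float64(0.0013640304008481346), 30, array([0.08365866, 0.06502269]))
top top [ 0.449 -0.373  0.101] circ [ 0.45  -0.374] r 0.026 n403 rect [ 0.444 -0.381] [0.084 0.086] 59.6 fit (np.float64(0.015308419271509457), 150, array([0.084593  , 0.07871542]))
side top [ 0.445 -0.372  0.101] circ [ 0.446 -0.376] r 0.029 n427 rect [ 0.443 -0.383] [0.083 0.089] 57.5 fit (np.float64(0.012977880267952394), 150, array([0.08593681, 0.07504107]))
side top [ 0.439 -0.168  0.101] circ [ 0.44  -0.171] r 0.027 n545 rect [ 0.439 -0.172] [0.085 0.072] 32.3 fit (np.float64(0.002976453943723492), 30, array([0.08521525, 0.0657612 ]))
side top [0.533 0.181 0.103] circ [0.543 0.167] r 0.025 n120 rect [0.498 0.165] [0.01  0.064] 3.1 fit (np.float64(0.060008505449266766), 45, array([0.0400664 , 0.04792509]))
side top [0.027 0.05  0.106] circ [0.027 0.044] r 0.029 n1076 rect [0.034 0.057] [0.064 0.111] 59.8 fit (np.float64(0.024361236850776305), 140, array([0.10693151, 0.06257028]))
```

```bash
python3 -m pendant '[{"wx":0,"wy":0,"wz":-0.05,"tx":0.25,"ty":0.1,"tz":0,"hand":1},{"wx":0,"wy":0,"wz":-0.1,"tx":0.5,"ty":0.2,"tz":0,"hand":1},{"wx":0,"wy":0,"wz":-0.16,"tx":0.83,"ty":0.31,"tz":0,"hand":1},{"wx":0,"wy":0,"wz":-0.16,"tx":0.83,"ty":0.31,"tz":0,"hand":1},{"wx":0,"wy":0,"wz":-0.16,"tx":0.83,"ty":0.31,"tz":0,"hand":1},{"wx":0,"wy":0,"wz":-0.16,"tx":0.83,"ty":0.31,"tz":0,"hand":1},{"wx":0,"wy":0,"wz":-0.16,"tx":0.83,"ty":0.31,"tz":0,"hand":1},{"wx":0,"wy":0,"wz":-0.16,"tx":0.83,"ty":0.31,"tz":0,"hand":1},{"wx":0,"wy":0,"wz":-0.16,"tx":0.83,"ty":0.31,"tz":0,"hand":1},{"wx":0,"wy":0,"wz":-0.16,"tx":0.83,"ty":0.31,"tz":0,"hand":1}]' >/dev/null
python3 -m pendant '[{"wx":0,"wy":0,"wz":-0.05,"tx":0.25,"ty":0.14,"tz":0,"hand":1},{"wx":0,"wy":0,"wz":-0.1,"tx":0.5,"ty":0.28,"tz":0,"hand":1},{"wx":0,"wy":0,"wz":-0.16,"tx":0.79,"ty":0.41,"tz":0,"hand":1},{"wx":0,"wy":0,"wz":-0.16,"tx":0.79,"ty":0.41,"tz":0,"hand":1},{"wx":0,"wy":0,"wz":-0.16,"tx":0.79,"ty":0.41,"tz":0,"hand":1},{"wx":0,"wy":0,"wz":-0.16,"tx":0.79,"ty":0.41,"tz":0,"hand":1},{"wx":0,"wy":0,"wz":-0.16,"tx":0.79,"ty":0.41,"tz":0,"hand":1},{"wx":0,"wy":0,"wz":-0.16,"tx":0.79,"ty":0.41,"tz":0,"hand":1},{"wx":0,"wy":0,"wz":-0.16,"tx":0.79,"ty":0.41,"tz":0,"hand":1},{"wx":0,"wy":0,"wz":-0.16,"tx":0.79,"ty":0.41,"tz":0,"hand":1}]' >/dev/null
python3 -m pendant '[{"wx":0,"wy":0,"wz":-0.05,"tx":0.25,"ty":0.17,"tz":0,"hand":1},{"wx":0,"wy":0,"wz":-0.1,"tx":0.5,"ty":0.34,"tz":0,"hand":1},{"wx":0,"wy":0,"wz":-0.16,"tx":0.73,"ty":0.51,"tz":0,"hand":1},{"wx":0,"wy":0,"wz":-0.16,"tx":0.73,"ty":0.51,"tz":0,"hand":1},{"wx":0,"wy":0,"wz":-0.16,"tx":0.73,"ty":0.51,"tz":0,"hand":1},{"wx":0,"wy":0,"wz":-0.16,"tx":0.73,"ty":0.51,"tz":0,"hand":1},{"wx":0,"wy":0,"wz":-0.16,"tx":0.73,"ty":0.51,"tz":0,"hand":1},{"wx":0,"wy":0,"wz":-0.16,"tx":0.73,"ty":0.51,"tz":0,"hand":1},{"wx":0,"wy":0,"wz":-0.16,"tx":0.73,"ty":0.51,"tz":0,"hand":1},{"wx":0,"wy":0,"wz":-0.16,"tx":0.73,"ty":0.51,"tz":0,"hand":1}]' >/dev/null
python3 plan.py .4425 -.1725 .14 -57.7;python3 carr.py | grep -v n51
```

```text
at [ 0.4699 -0.0867  0.1838] yaw -64.25 q [ 0.16  0.18 -0.41 -0.   -0.98  0.29] F [0.1 1.  0.2] gap 0.0856 gf 0.0 t 38.4
tx:0.654 ty:0.620 tz:0.438 wx:0.000 wy:0.000 wz:-0.145
top top [ 0.444 -0.17   0.102] circ [ 0.443 -0.17 ] r 0.025 n399 rect [ 0.447 -0.168] [0.093 0.064] 32.5 fit (np.float64(0.001464526005012276), 30, array([0.08343863, 0.06490316]))
top top [ 0.449 -0.373  0.102] circ [ 0.449 -0.375] r 0.026 n393 rect [ 0.448 -0.373] [0.099 0.086] 60.5 fit (np.float64(0.016417913510823195), 155, array([0.08561836, 0.07879955]))
side top [ 0.445 -0.371  0.102] circ [ 0.447 -0.375] r 0.028 n427 rect [ 0.444 -0.381] [0.082 0.09 ] 60.4 fit (np.float64(0.01119964322474197), 150, array([0.08366288, 0.07486252]))
side top [ 0.439 -0.169  0.101] circ [ 0.439 -0.172] r 0.027 n539 rect [ 0.441 -0.174] [0.085 0.072] 32.5 fit (np.float64(0.0021111405369011044), 30, array([0.08513477, 0.06497637]))
side top [0.533 0.181 0.103] circ [0.542 0.167] r 0.025 n123 rect [0.498 0.159] [0.01  0.072] 6.2 fit (np.float64(0.05713045334927293), 45, array([0.04243559, 0.04843396]))
```

```bash
python3 -m pendant '[{"wx":0,"wy":0,"wz":-0.05,"tx":0.22,"ty":0.2,"tz":0,"hand":1},{"wx":0,"wy":0,"wz":-0.1,"tx":0.44,"ty":0.4,"tz":0.1,"hand":1},{"wx":0,"wy":0,"wz":-0.145,"tx":0.65,"ty":0.62,"tz":0.3,"hand":1},{"wx":0,"wy":0,"wz":-0.145,"tx":0.65,"ty":0.62,"tz":0.44,"hand":1},{"wx":0,"wy":0,"wz":-0.145,"tx":0.65,"ty":0.62,"tz":0.44,"hand":1},{"wx":0,"wy":0,"wz":-0.145,"tx":0.65,"ty":0.62,"tz":0.44,"hand":1},{"wx":0,"wy":0,"wz":-0.145,"tx":0.65,"ty":0.62,"tz":0.44,"hand":1},{"wx":0,"wy":0,"wz":-0.145,"tx":0.65,"ty":0.62,"tz":0.44,"hand":1},{"wx":0,"wy":0,"wz":-0.145,"tx":0.65,"ty":0.62,"tz":0.44,"hand":1},{"wx":0,"wy":0,"wz":-0.145,"tx":0.65,"ty":0.62,"tz":0.44,"hand":1}]' >/dev/null
python3 plan.py .4425 -.1725 .058 -57.7
```

```text
at [ 0.4427 -0.1722  0.1405] yaw -57.71 q [-0.03  0.22 -0.48  0.   -0.86  0.59] F [ 0.5 -0.7 -0.1] gap 0.0855 gf 0.0 t 39.4
tx:0.001 ty:0.005 tz:0.825 wx:-0.002 wy:-0.001 wz:-0.000
```

```bash
python3 -m pendant '[{"wx":0,"wy":0,"wz":0,"tx":0,"ty":0,"tz":0.2,"hand":1},{"wx":0,"wy":0,"wz":0,"tx":0,"ty":0,"tz":0.4,"hand":1},{"wx":0,"wy":0,"wz":0,"tx":0,"ty":0,"tz":0.6,"hand":1},{"wx":0,"wy":0,"wz":0,"tx":0,"ty":0,"tz":0.75,"hand":1},{"wx":0,"wy":0,"wz":0,"tx":0,"ty":0,"tz":0.82,"hand":1},{"wx":0,"wy":0,"wz":0,"tx":0,"ty":0,"tz":0.82,"hand":0.5},{"wx":0,"wy":0,"wz":0,"tx":0,"ty":0,"tz":0.82,"hand":0.3},{"wx":0,"wy":0,"wz":0,"tx":0,"ty":0,"tz":0.82,"hand":0},{"wx":0,"wy":0,"wz":0,"tx":0,"ty":0,"tz":0.82,"hand":0},{"wx":0,"wy":0,"wz":0,"tx":0,"ty":0,"tz":0.82,"hand":0}]' 40
python3 -m pendant '[{"wx":0,"wy":0,"wz":0,"tx":0,"ty":0,"tz":0,"hand":0},{"wx":0,"wy":0,"wz":0,"tx":0,"ty":0,"tz":0,"hand":0},{"wx":0,"wy":0,"wz":0,"tx":0,"ty":0,"tz":-0.2,"hand":0},{"wx":0,"wy":0,"wz":0,"tx":0,"ty":0,"tz":-0.4,"hand":0},{"wx":0,"wy":0,"wz":0,"tx":0,"ty":0,"tz":-0.6,"hand":0},{"wx":0,"wy":0,"wz":0,"tx":0,"ty":0,"tz":-0.8,"hand":0},{"wx":0,"wy":0,"wz":0,"tx":0,"ty":0,"tz":-0.8,"hand":0},{"wx":0,"wy":0,"wz":0,"tx":0,"ty":0,"tz":-0.8,"hand":0},{"wx":0,"wy":0,"wz":0,"tx":0,"ty":0,"tz":-0.8,"hand":0},{"wx":0,"wy":0,"wz":0,"tx":0,"ty":0,"tz":-0.8,"hand":0}]' 60
python3 plan.py .5597 -.0383 .138 -86
```

```text
clock: 40.2
tcp_pos: [0.4428, -0.1728, 0.059]
eef_rot: [-2.75, 1.517, -0.004]
force: [-0.6, -0.7, 3.8]
finger_gap: 0.0491
grasp_force: 41.5
clock: 41.03
tcp_pos: [0.4408, -0.1725, 0.1363]
eef_rot: [2.749, -1.518, -0.005]
force: [0.3, 0.0, -3.8]
finger_gap: 0.0492
grasp_force: 63.4
at [ 0.4408 -0.1725  0.1363] yaw -57.81 q [-0.03  0.23 -0.49 -0.   -0.86  0.59] F [ 0.3  0.  -3.8] gap 0.0492 gf 63.4 t 41.0
tx:-0.251 ty:-0.861 tz:-0.010 wx:0.003 wy:0.003 wz:0.313
tx:-0.453 ty:-0.773 tz:-0.009 wx:0.000 wy:0.000 wz:0.313
```

```bash
python3 -m pendant '[{"wx":0,"wy":0,"wz":0.04,"tx":-0.03,"ty":-0.1,"tz":0,"hand":0},{"wx":0,"wy":0,"wz":0.1,"tx":-0.08,"ty":-0.3,"tz":0,"hand":0},{"wx":0,"wy":0,"wz":0.17,"tx":-0.14,"ty":-0.5,"tz":0,"hand":0},{"wx":0,"wy":0,"wz":0.24,"tx":-0.2,"ty":-0.68,"tz":0,"hand":0},{"wx":0,"wy":0,"wz":0.29,"tx":-0.23,"ty":-0.8,"tz":0,"hand":0},{"wx":0,"wy":0,"wz":0.315,"tx":-0.25,"ty":-0.86,"tz":0,"hand":0},{"wx":0,"wy":0,"wz":0.315,"tx":-0.25,"ty":-0.86,"tz":0,"hand":0},{"wx":0,"wy":0,"wz":0.315,"tx":-0.25,"ty":-0.86,"tz":0,"hand":0},{"wx":0,"wy":0,"wz":0.315,"tx":-0.25,"ty":-0.86,"tz":0,"hand":0},{"wx":0,"wy":0,"wz":0.315,"tx":-0.25,"ty":-0.86,"tz":0,"hand":0}]' 60
python3 -m pendant '[{"wx":0,"wy":0,"wz":0.04,"tx":-0.06,"ty":-0.1,"tz":0,"hand":0},{"wx":0,"wy":0,"wz":0.1,"tx":-0.16,"ty":-0.27,"tz":0,"hand":0},{"wx":0,"wy":0,"wz":0.17,"tx":-0.26,"ty":-0.45,"tz":0,"hand":0},{"wx":0,"wy":0,"wz":0.24,"tx":-0.36,"ty":-0.62,"tz":0,"hand":0},{"wx":0,"wy":0,"wz":0.29,"tx":-0.42,"ty":-0.72,"tz":0,"hand":0},{"wx":0,"wy":0,"wz":0.315,"tx":-0.45,"ty":-0.77,"tz":0,"hand":0},{"wx":0,"wy":0,"wz":0.315,"tx":-0.45,"ty":-0.77,"tz":0,"hand":0},{"wx":0,"wy":0,"wz":0.315,"tx":-0.45,"ty":-0.77,"tz":0,"hand":0},{"wx":0,"wy":0,"wz":0.315,"tx":-0.45,"ty":-0.77,"tz":0,"hand":0},{"wx":0,"wy":0,"wz":0.315,"tx":-0.45,"ty":-0.77,"tz":0,"hand":0}]' 60
python3 plan.py .5597 -.0383 .094 -86; python3 held.py .105
```

```text
clock: 41.87
tcp_pos: [0.5007, -0.1061, 0.1373]
eef_rot: [2.541, -1.845, -0.002]
force: [0.4, 0.2, -3.2]
finger_gap: 0.0489
grasp_force: 63.2
clock: 42.7
tcp_pos: [0.5601, -0.0397, 0.1378]
eef_rot: [2.294, -2.145, -0.0]
force: [0.3, -0.6, -3.1]
finger_gap: 0.049
grasp_force: 63.2
at [ 0.5601 -0.0397  0.1378] yaw -86.15 q [ 0.22  0.36 -0.28 -0.   -0.93 -0.15] F [ 0.3 -0.6 -3.1] gap 0.049 gf 63.2 t 42.7
tx:-0.014 ty:0.003 tz:0.438 wx:0.001 wy:-0.000 wz:-0.003
top 150 ((0.5365729928016663, -0.03941681236028671), (0.03857310488820076, 0.06391099840402603), 7.375918865203857) deck [-0.0232 -0.1415]
side 515 ((0.5577996969223022, -0.039710767567157745), (0.08676951378583908, 0.06727544218301773), 5.5026421546936035) deck [-0.002  -0.1433]
```

```bash
python3 -m pendant '[{"wx":0,"wy":0,"wz":0,"tx":0,"ty":0,"tz":0.1,"hand":0},{"wx":0,"wy":0,"wz":0.02,"tx":0,"ty":0,"tz":0.2,"hand":0},{"wx":0,"wy":0,"wz":0.02,"tx":0,"ty":0,"tz":0.3,"hand":0},{"wx":0,"wy":0,"wz":0.02,"tx":0,"ty":0,"tz":0.37,"hand":0},{"wx":0,"wy":0,"wz":0.02,"tx":0,"ty":0,"tz":0.4,"hand":0},{"wx":0,"wy":0,"wz":0.02,"tx":0,"ty":0,"tz":0.42,"hand":0},{"wx":0,"wy":0,"wz":0.02,"tx":0,"ty":0,"tz":0.43,"hand":0},{"wx":0,"wy":0,"wz":0.02,"tx":0,"ty":0,"tz":0.43,"hand":0},{"wx":0,"wy":0,"wz":0.02,"tx":0,"ty":0,"tz":0.43,"hand":0},{"wx":0,"wy":0,"wz":0.02,"tx":0,"ty":0,"tz":0.43,"hand":0}]' 60
python3 -m pendant '[{"wx":0,"wy":0,"wz":0,"tx":-0.07,"ty":0,"tz":0,"hand":0},{"wx":0,"wy":0,"wz":0,"tx":-0.14,"ty":0,"tz":0,"hand":0},{"wx":0,"wy":0,"wz":0,"tx":-0.21,"ty":0,"tz":0,"hand":0},{"wx":0,"wy":0,"wz":0,"tx":-0.28,"ty":0,"tz":0,"hand":0},{"wx":0,"wy":0,"wz":0,"tx":-0.35,"ty":0,"tz":0,"hand":0},{"wx":0,"wy":0,"wz":0,"tx":-0.42,"ty":0,"tz":0,"hand":0},{"wx":0,"wy":0,"wz":0,"tx":-0.49,"ty":0,"tz":0,"hand":0},{"wx":0,"wy":0,"wz":0,"tx":-0.56,"ty":0,"tz":0,"hand":0},{"wx":0,"wy":0,"wz":0,"tx":-0.6,"ty":0,"tz":0,"hand":0},{"wx":0,"wy":0,"wz":0,"tx":-0.6,"ty":0,"tz":0,"hand":0}]' 60
python3 plan.py .5498 .1034 .094 -86
```

```text
clock: 43.63
tcp_pos: [0.5612, -0.039, 0.0952]
eef_rot: [-2.278, 2.162, -0.001]
force: [-1.2, -0.1, -0.9]
finger_gap: 0.0493
grasp_force: 63.5
clock: 44.47
tcp_pos: [0.5579, 0.0221, 0.0952]
eef_rot: [-2.279, 2.161, -0.0]
force: [-1.4, 1.5, 3.8]
finger_gap: 0.0485
grasp_force: 63.7
at [0.5579 0.0221 0.0952] yaw -86.95 q [ 0.33  0.41 -0.34 -0.   -0.82 -0.28] F [-1.4  1.5  3.8] gap 0.0485 gf 63.7 t 44.5
tx:-0.816 ty:0.038 tz:0.012 wx:-0.001 wy:0.001 wz:-0.021
```

```bash
python3 -m pendant '[{"wx":0,"wy":0,"wz":0,"tx":-0.1,"ty":0.01,"tz":0,"hand":0},{"wx":0,"wy":0,"wz":0,"tx":-0.2,"ty":0.015,"tz":0,"hand":0},{"wx":0,"wy":0,"wz":0,"tx":-0.3,"ty":0.02,"tz":0,"hand":0},{"wx":0,"wy":0,"wz":0,"tx":-0.4,"ty":0.025,"tz":0,"hand":0},{"wx":0,"wy":0,"wz":0,"tx":-0.5,"ty":0.03,"tz":0,"hand":0},{"wx":0,"wy":0,"wz":0,"tx":-0.6,"ty":0.035,"tz":0,"hand":0},{"wx":0,"wy":0,"wz":0,"tx":-0.7,"ty":0.035,"tz":0,"hand":0},{"wx":0,"wy":0,"wz":0,"tx":-0.77,"ty":0.035,"tz":0,"hand":0},{"wx":0,"wy":0,"wz":0,"tx":-0.81,"ty":0.035,"tz":0,"hand":0},{"wx":0,"wy":0,"wz":0,"tx":-0.84,"ty":0.035,"tz":0,"hand":0}]' 60; python3 plan.py .5498 .1034 .094 -86
```

```text
clock: 45.3
tcp_pos: [0.55, 0.1041, 0.0955]
eef_rot: [2.28, -2.157, 0.004]
force: [3.7, -15.9, 6.6]
finger_gap: 0.0489
grasp_force: 64.0
at [0.55   0.1041 0.0955] yaw -86.81 q [ 0.48  0.41 -0.33  0.   -0.83 -0.43] F [  3.7 -15.9   6.6] gap 0.0489 gf 64.0 t 45.3
tx:0.006 ty:0.002 tz:0.015 wx:0.001 wy:-0.005 wz:-0.018
```

```bash
python3 -m pendant '[{"wx":0,"wy":0,"wz":0,"tx":0,"ty":0,"tz":0,"hand":0.8},{"wx":0,"wy":0,"wz":0,"tx":0,"ty":0,"tz":0,"hand":0.9},{"wx":0,"wy":0,"wz":0,"tx":0,"ty":0,"tz":0,"hand":0.9},{"wx":0,"wy":0,"wz":0,"tx":0,"ty":0,"tz":-0.1,"hand":0.9},{"wx":0,"wy":0,"wz":0,"tx":0,"ty":0,"tz":-0.3,"hand":0.9},{"wx":0,"wy":0,"wz":0,"tx":0,"ty":0,"tz":-0.6,"hand":1},{"wx":0,"wy":0,"wz":0,"tx":0,"ty":0,"tz":-0.8,"hand":1},{"wx":0,"wy":0,"wz":0,"tx":0,"ty":0,"tz":-0.9,"hand":1},{"wx":0,"wy":0,"wz":0,"tx":0,"ty":0,"tz":-0.9,"hand":1},{"wx":0,"wy":0,"wz":0,"tx":0,"ty":0,"tz":-0.9,"hand":1}]' 20
python3 plan.py .4495 -.376 .185 -120; python3 carr.py | grep -v n51
python3 -c "
import cv2
c=cv2.imread('pics/side_last.png')[100:400,150:450];cv2.imwrite('pics/s2.png',cv2.resize(c,None,fx=2,fy=2))"
```

```text
clock: 46.13
tcp_pos: [0.5493, 0.1047, 0.1846]
eef_rot: [-2.278, 2.163, 0.001]
force: [-0.1, -0.4, -1.1]
finger_gap: 0.0854
grasp_force: 0.0
at [0.5493 0.1047 0.1846] yaw -87.05 q [ 0.48  0.31 -0.22 -0.   -1.03 -0.43] F [-0.1 -0.4 -1.1] gap 0.0854 gf 0.0 t 46.1
tx:0.950 ty:0.249 tz:-0.002 wx:0.001 wy:0.001 wz:0.146
tx:0.972 ty:0.138 tz:-0.001 wx:0.000 wy:0.000 wz:0.146
tx:0.982 ty:0.026 tz:-0.001 wx:0.000 wy:0.000 wz:0.146
tx:0.978 ty:-0.087 tz:-0.001 wx:0.000 wy:0.000 wz:0.146
tx:0.962 ty:-0.199 tz:-0.001 wx:0.000 wy:0.000 wz:0.146
top top [ 0.449 -0.373  0.102] circ [ 0.449 -0.374] r 0.026 n399 rect [ 0.444 -0.38 ] [0.085 0.086] 62.0 fit (np.float64(0.0154876562828168), 155, array([0.0859231 , 0.07756456]))
side top [ 0.445 -0.371  0.102] circ [ 0.447 -0.376] r 0.028 n425 rect [ 0.444 -0.383] [0.085 0.089] 58.7 fit (np.float64(0.011849741970017577), 150, array([0.08382032, 0.07567006]))
side top [0.53  0.114 0.103] circ [0.535 0.108] r 0.019 n138 rect [0.502 0.104] [0.01  0.091] 4.6 fit (np.float64(0.019764424988086657), 140, array([0.06551328, 0.06272229]))
side top [0.533 0.182 0.104] circ [0.542 0.169] r 0.025 n118 rect [0.498 0.166] [0.01  0.064] 4.4 fit (np.float64(0.0590471223818949), 50, array([0.04474509, 0.04420779]))
side top [0.033 0.047 0.106] circ [0.033 0.043] r 0.025 n1049 rect [0.041 0.053] [0.061 0.111] 52.9 fit (np.float64(0.023668787937673963), 155, array([0.10635593, 0.06268714]))
```

View pics/s2.png

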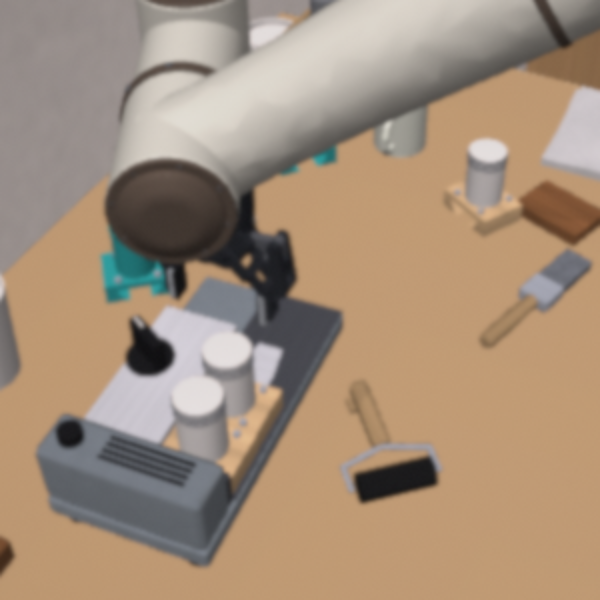

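```bash
python3 -m pendant '[{"wx":0,"wy":0,"wz":0.05,"tx":0.3,"ty":0.08,"tz":0,"hand":1},{"wx":0,"wy":0,"wz":0.1,"tx":0.6,"ty":0.16,"tz":0,"hand":1},{"wx":0,"wy":0,"wz":0.15,"tx":0.95,"ty":0.25,"tz":0,"hand":1},{"wx":0,"wy":0,"wz":0.15,"tx":0.95,"ty":0.25,"tz":0,"hand":1},{"wx":0,"wy":0,"wz":0.15,"tx":0.95,"ty":0.25,"tz":0,"hand":1},{"wx":0,"wy":0,"wz":0.15,"tx":0.95,"ty":0.25,"tz":0,"hand":1},{"wx":0,"wy":0,"wz":0.15,"tx":0.95,"ty":0.25,"tz":0,"hand":1},{"wx":0,"wy":0,"wz":0.15,"tx":0.95,"ty":0.25,"tz":0,"hand":1},{"wx":0,"wy":0,"wz":0.15,"tx":0.95,"ty":0.25,"tz":0,"hand":1},{"wx":0,"wy":0,"wz":0.15,"tx":0.95,"ty":0.25,"tz":0,"hand":1}]' >/dev/null
python3 -m pendant '[{"wx":0,"wy":0,"wz":0.05,"tx":0.3,"ty":0.05,"tz":0,"hand":1},{"wx":0,"wy":0,"wz":0.1,"tx":0.6,"ty":0.1,"tz":0,"hand":1},{"wx":0,"wy":0,"wz":0.15,"tx":0.97,"ty":0.14,"tz":0,"hand":1},{"wx":0,"wy":0,"wz":0.15,"tx":0.97,"ty":0.14,"tz":0,"hand":1},{"wx":0,"wy":0,"wz":0.15,"tx":0.97,"ty":0.14,"tz":0,"hand":1},{"wx":0,"wy":0,"wz":0.15,"tx":0.97,"ty":0.14,"tz":0,"hand":1},{"wx":0,"wy":0,"wz":0.15,"tx":0.97,"ty":0.14,"tz":0,"hand":1},{"wx":0,"wy":0,"wz":0.15,"tx":0.97,"ty":0.14,"tz":0,"hand":1},{"wx":0,"wy":0,"wz":0.15,"tx":0.97,"ty":0.14,"tz":0,"hand":1},{"wx":0,"wy":0,"wz":0.15,"tx":0.97,"ty":0.14,"tz":0,"hand":1}]' >/dev/null
python3 -m pendant '[{"wx":0,"wy":0,"wz":0.05,"tx":0.3,"ty":0.01,"tz":0,"hand":1},{"wx":0,"wy":0,"wz":0.1,"tx":0.6,"ty":0.02,"tz":0,"hand":1},{"wx":0,"wy":0,"wz":0.15,"tx":0.98,"ty":0.03,"tz":0,"hand":1},{"wx":0,"wy":0,"wz":0.15,"tx":0.98,"ty":0.03,"tz":0,"hand":1},{"wx":0,"wy":0,"wz":0.15,"tx":0.98,"ty":0.03,"tz":0,"hand":1},{"wx":0,"wy":0,"wz":0.15,"tx":0.98,"ty":0.03,"tz":0,"hand":1},{"wx":0,"wy":0,"wz":0.15,"tx":0.98,"ty":0.03,"tz":0,"hand":1},{"wx":0,"wy":0,"wz":0.15,"tx":0.98,"ty":0.03,"tz":0,"hand":1},{"wx":0,"wy":0,"wz":0.15,"tx":0.98,"ty":0.03,"tz":0,"hand":1},{"wx":0,"wy":0,"wz":0.15,"tx":0.98,"ty":0.03,"tz":0,"hand":1}]' >/dev/null
python3 -m pendant '[{"wx":0,"wy":0,"wz":0.05,"tx":0.3,"ty":-0.02,"tz":0,"hand":1},{"wx":0,"wy":0,"wz":0.1,"tx":0.6,"ty":-0.05,"tz":0,"hand":1},{"wx":0,"wy":0,"wz":0.15,"tx":0.98,"ty":-0.09,"tz":0,"hand":1},{"wx":0,"wy":0,"wz":0.15,"tx":0.98,"ty":-0.09,"tz":0,"hand":1},{"wx":0,"wy":0,"wz":0.15,"tx":0.98,"ty":-0.09,"tz":0,"hand":1},{"wx":0,"wy":0,"wz":0.15,"tx":0.98,"ty":-0.09,"tz":0,"hand":1},{"wx":0,"wy":0,"wz":0.15,"tx":0.98,"ty":-0.09,"tz":0,"hand":1},{"wx":0,"wy":0,"wz":0.15,"tx":0.98,"ty":-0.09,"tz":0,"hand":1},{"wx":0,"wy":0,"wz":0.15,"tx":0.98,"ty":-0.09,"tz":0,"hand":1},{"wx":0,"wy":0,"wz":0.15,"tx":0.98,"ty":-0.09,"tz":0,"hand":1}]' >/dev/null
python3 plan.py .4495 -.376 .14 -120; python3 carr.py | grep -v n51
```

```text
at [ 0.4683 -0.2788  0.1849] yaw -113.94 q [-0.24  0.29 -0.26 -0.   -1.02 -0.18] F [ 0.6 -1.7 -0.7] gap 0.0855 gf 0.0 t 49.6
tx:0.965 ty:-0.222 tz:0.449 wx:-0.000 wy:0.000 wz:0.135
top top [ 0.443 -0.377  0.102] circ [ 0.448 -0.374] r 0.025 n256 rect [ 0.427 -0.383] [0.065 0.104] 23.4 fit (np.float64(0.014642384730792143), 150, array([0.08362923, 0.07827161]))
side top [ 0.445 -0.371  0.102] circ [ 0.447 -0.377] r 0.028 n425 rect [ 0.442 -0.383] [0.087 0.086] 58.2 fit (np.float64(0.013478565091933292), 150, array([0.08413172, 0.07734684]))
side top [0.53  0.114 0.104] circ [0.532 0.109] r 0.018 n149 rect [0.502 0.104] [0.011 0.093] 4.9 fit (np.float64(0.0208748466736645), 140, array([0.06416602, 0.06295913]))
side top [0.533 0.182 0.104] circ [0.542 0.168] r 0.025 n115 rect [0.498 0.164] [0.01  0.072] 4.2 fit (np.float64(0.054764274760972995), 50, array([0.04576289, 0.04747283]))
side top [0.035 0.153 0.108] circ [0.035 0.152] r 0.033 n0
```

```bash
python3 -m pendant '[{"wx":0,"wy":0,"wz":0.05,"tx":0.3,"ty":-0.07,"tz":0,"hand":1},{"wx":0,"wy":0,"wz":0.1,"tx":0.6,"ty":-0.14,"tz":0.1,"hand":1},{"wx":0,"wy":0,"wz":0.135,"tx":0.96,"ty":-0.22,"tz":0.3,"hand":1},{"wx":0,"wy":0,"wz":0.135,"tx":0.96,"ty":-0.22,"tz":0.45,"hand":1},{"wx":0,"wy":0,"wz":0.135,"tx":0.96,"ty":-0.22,"tz":0.45,"hand":1},{"wx":0,"wy":0,"wz":0.135,"tx":0.96,"ty":-0.22,"tz":0.45,"hand":1},{"wx":0,"wy":0,"wz":0.135,"tx":0.96,"ty":-0.22,"tz":0.45,"hand":1},{"wx":0,"wy":0,"wz":0.135,"tx":0.96,"ty":-0.22,"tz":0.45,"hand":1},{"wx":0,"wy":0,"wz":0.135,"tx":0.96,"ty":-0.22,"tz":0.45,"hand":1},{"wx":0,"wy":0,"wz":0.135,"tx":0.96,"ty":-0.22,"tz":0.45,"hand":1}]' >/dev/null
python3 plan.py .4495 -.3755 .058 -120
```

```text
at [ 0.4498 -0.3757  0.1409] yaw -120.03 q [-0.42  0.4  -0.22  0.   -0.96 -0.1 ] F [ 0.5 -0.2  1. ] gap 0.0855 gf 0.0 t 50.5
tx:-0.000 ty:0.005 tz:0.829 wx:-0.002 wy:0.000 wz:-0.001
```

```bash
python3 -m pendant '[{"wx":0,"wy":0,"wz":0,"tx":0,"ty":0,"tz":0.2,"hand":1},{"wx":0,"wy":0,"wz":0,"tx":0,"ty":0,"tz":0.4,"hand":1},{"wx":0,"wy":0,"wz":0,"tx":0,"ty":0,"tz":0.6,"hand":1},{"wx":0,"wy":0,"wz":0,"tx":0,"ty":0,"tz":0.75,"hand":1},{"wx":0,"wy":0,"wz":0,"tx":0,"ty":0,"tz":0.82,"hand":1},{"wx":0,"wy":0,"wz":0,"tx":0,"ty":0,"tz":0.82,"hand":0.5},{"wx":0,"wy":0,"wz":0,"tx":0,"ty":0,"tz":0.82,"hand":0.3},{"wx":0,"wy":0,"wz":0,"tx":0,"ty":0,"tz":0.82,"hand":0},{"wx":0,"wy":0,"wz":0,"tx":0,"ty":0,"tz":0.82,"hand":0},{"wx":0,"wy":0,"wz":0,"tx":0,"ty":0,"tz":0.82,"hand":0}]' 40
python3 -m pendant '[{"wx":0,"wy":0,"wz":0,"tx":0,"ty":0,"tz":0,"hand":0},{"wx":0,"wy":0,"wz":0,"tx":0,"ty":0,"tz":0,"hand":0},{"wx":0,"wy":0,"wz":0,"tx":0,"ty":0,"tz":-0.2,"hand":0},{"wx":0,"wy":0,"wz":0,"tx":0,"ty":0,"tz":-0.4,"hand":0},{"wx":0,"wy":0,"wz":0,"tx":0,"ty":0,"tz":-0.6,"hand":0},{"wx":0,"wy":0,"wz":0,"tx":0,"ty":0,"tz":-0.8,"hand":0},{"wx":0,"wy":0,"wz":0,"tx":0,"ty":0,"tz":-0.8,"hand":0},{"wx":0,"wy":0,"wz":0,"tx":0,"ty":0,"tz":-0.8,"hand":0},{"wx":0,"wy":0,"wz":0,"tx":0,"ty":0,"tz":-0.8,"hand":0},{"wx":0,"wy":0,"wz":0,"tx":0,"ty":0,"tz":-0.8,"hand":0}]' 60
python3 plan.py .5597 -.0383 .138 -86; python3 held.py .106
```

```text
clock: 51.33
tcp_pos: [0.4496, -0.3764, 0.0592]
eef_rot: [-1.568, 2.721, -0.003]
force: [-1.4, 1.2, 2.9]
finger_gap: 0.0495
grasp_force: 41.8
clock: 52.17
tcp_pos: [0.4479, -0.3754, 0.1357]
eef_rot: [1.567, -2.721, -0.006]
force: [-0.4, 0.0, -4.0]
finger_gap: 0.0487
grasp_force: 63.4
at [ 0.4479 -0.3754  0.1357] yaw -120.13 q [-0.42  0.4  -0.22 -0.   -0.95 -0.1 ] F [-0.4  0.  -4. ] gap 0.0487 gf 63.4 t 52.2
tx:-0.869 ty:0.181 tz:-0.005 wx:0.005 wy:0.001 wz:-0.190
tx:-0.886 ty:0.050 tz:-0.006 wx:0.000 wy:0.000 wz:-0.190
tx:-0.884 ty:-0.082 tz:-0.006 wx:0.000 wy:0.000 wz:-0.190
tx:-0.862 ty:-0.212 tz:-0.006 wx:0.000 wy:0.000 wz:-0.190
top 92 ((0.4283146262168884, -0.36060434579849243), (0.06311458349227905, 0.041552215814590454), 58.38185501098633) deck [-0.1536 -0.4544]
side 320 ((0.4461870789527893, -0.37640073895454407), (0.07021721452474594, 0.08735418319702148), 60.57051467895508) deck [-0.1368 -0.4714]
```

```bash
python3 -m pendant '[{"wx":0,"wy":0,"wz":-0.02,"tx":-0.1,"ty":0.02,"tz":0,"hand":0},{"wx":0,"wy":0,"wz":-0.06,"tx":-0.3,"ty":0.06,"tz":0,"hand":0},{"wx":0,"wy":0,"wz":-0.1,"tx":-0.5,"ty":0.1,"tz":0,"hand":0},{"wx":0,"wy":0,"wz":-0.15,"tx":-0.7,"ty":0.15,"tz":0,"hand":0},{"wx":0,"wy":0,"wz":-0.19,"tx":-0.82,"ty":0.18,"tz":0,"hand":0},{"wx":0,"wy":0,"wz":-0.19,"tx":-0.87,"ty":0.18,"tz":0,"hand":0},{"wx":0,"wy":0,"wz":-0.19,"tx":-0.87,"ty":0.18,"tz":0,"hand":0},{"wx":0,"wy":0,"wz":-0.19,"tx":-0.87,"ty":0.18,"tz":0,"hand":0},{"wx":0,"wy":0,"wz":-0.19,"tx":-0.87,"ty":0.18,"tz":0,"hand":0},{"wx":0,"wy":0,"wz":-0.19,"tx":-0.87,"ty":0.18,"tz":0,"hand":0}]' 60
python3 -m pendant '[{"wx":0,"wy":0,"wz":-0.02,"tx":-0.1,"ty":0.01,"tz":0,"hand":0},{"wx":0,"wy":0,"wz":-0.06,"tx":-0.3,"ty":0.02,"tz":0,"hand":0},{"wx":0,"wy":0,"wz":-0.1,"tx":-0.5,"ty":0.03,"tz":0,"hand":0},{"wx":0,"wy":0,"wz":-0.15,"tx":-0.7,"ty":0.04,"tz":0,"hand":0},{"wx":0,"wy":0,"wz":-0.19,"tx":-0.82,"ty":0.05,"tz":0,"hand":0},{"wx":0,"wy":0,"wz":-0.19,"tx":-0.89,"ty":0.05,"tz":0,"hand":0},{"wx":0,"wy":0,"wz":-0.19,"tx":-0.89,"ty":0.05,"tz":0,"hand":0},{"wx":0,"wy":0,"wz":-0.19,"tx":-0.89,"ty":0.05,"tz":0,"hand":0},{"wx":0,"wy":0,"wz":-0.19,"tx":-0.89,"ty":0.05,"tz":0,"hand":0},{"wx":0,"wy":0,"wz":-0.19,"tx":-0.89,"ty":0.05,"tz":0,"hand":0}]' 60
python3 -m pendant '[{"wx":0,"wy":0,"wz":-0.02,"tx":-0.1,"ty":-0.01,"tz":0,"hand":0},{"wx":0,"wy":0,"wz":-0.06,"tx":-0.3,"ty":-0.03,"tz":0,"hand":0},{"wx":0,"wy":0,"wz":-0.1,"tx":-0.5,"ty":-0.05,"tz":0,"hand":0},{"wx":0,"wy":0,"wz":-0.15,"tx":-0.7,"ty":-0.07,"tz":0,"hand":0},{"wx":0,"wy":0,"wz":-0.19,"tx":-0.82,"ty":-0.08,"tz":0,"hand":0},{"wx":0,"wy":0,"wz":-0.19,"tx":-0.88,"ty":-0.08,"tz":0,"hand":0},{"wx":0,"wy":0,"wz":-0.19,"tx":-0.88,"ty":-0.08,"tz":0,"hand":0},{"wx":0,"wy":0,"wz":-0.19,"tx":-0.88,"ty":-0.08,"tz":0,"hand":0},{"wx":0,"wy":0,"wz":-0.19,"tx":-0.88,"ty":-0.08,"tz":0,"hand":0},{"wx":0,"wy":0,"wz":-0.19,"tx":-0.88,"ty":-0.08,"tz":0,"hand":0}]' 60
python3 plan.py .5597 -.0383 .138 -86
```

```text
clock: 53.1
tcp_pos: [0.4768, -0.2925, 0.1377]
eef_rot: [1.765, -2.599, -0.0]
force: [-0.3, 0.2, -3.0]
finger_gap: 0.0491
grasp_force: 63.3
clock: 53.93
tcp_pos: [0.5048, -0.2079, 0.1378]
eef_rot: [1.954, -2.46, -0.0]
force: [-0.9, 0.1, -2.3]
finger_gap: 0.049
grasp_force: 63.3
clock: 54.77
tcp_pos: [0.5324, -0.124, 0.1377]
eef_rot: [2.132, -2.307, -0.0]
force: [0.9, -0.1, -2.6]
finger_gap: 0.0489
grasp_force: 63.3
at [ 0.5324 -0.124   0.1377] yaw -94.53 q [ 0.07  0.34 -0.32  0.   -0.91 -0.15] F [ 0.9 -0.1 -2.6] gap 0.0489 gf 63.3 t 54.8
tx:-0.876 ty:-0.205 tz:-0.003 wx:0.000 wy:-0.000 wz:-0.190
```

```bash
python3 -m pendant '[{"wx":0,"wy":0,"wz":-0.02,"tx":-0.1,"ty":-0.02,"tz":0,"hand":0},{"wx":0,"wy":0,"wz":-0.06,"tx":-0.3,"ty":-0.07,"tz":0,"hand":0},{"wx":0,"wy":0,"wz":-0.1,"tx":-0.5,"ty":-0.12,"tz":0,"hand":0},{"wx":0,"wy":0,"wz":-0.15,"tx":-0.7,"ty":-0.17,"tz":0,"hand":0},{"wx":0,"wy":0,"wz":-0.19,"tx":-0.82,"ty":-0.2,"tz":0,"hand":0},{"wx":0,"wy":0,"wz":-0.19,"tx":-0.87,"ty":-0.2,"tz":0,"hand":0},{"wx":0,"wy":0,"wz":-0.19,"tx":-0.87,"ty":-0.2,"tz":0,"hand":0},{"wx":0,"wy":0,"wz":-0.19,"tx":-0.87,"ty":-0.2,"tz":0,"hand":0},{"wx":0,"wy":0,"wz":-0.19,"tx":-0.87,"ty":-0.2,"tz":0,"hand":0},{"wx":0,"wy":0,"wz":-0.19,"tx":-0.87,"ty":-0.2,"tz":0,"hand":0}]' 60
python3 plan.py .5597 -.0383 .094 -86; python3 held.py .105
```

```text
clock: 55.6
tcp_pos: [0.559, -0.0389, 0.1378]
eef_rot: [2.298, -2.142, -0.0]
force: [-0.6, 0.6, -3.7]
finger_gap: 0.0492
grasp_force: 63.3
at [ 0.559  -0.0389  0.1378] yaw -85.98 q [ 0.22  0.36 -0.28  0.   -0.93 -0.15] F [-0.6  0.6 -3.7] gap 0.0492 gf 63.3 t 55.6
tx:-0.006 ty:-0.007 tz:0.438 wx:0.000 wy:-0.000 wz:0.001
top 150 ((0.5375717282295227, -0.03943907469511032), (0.04238111153244972, 0.0636625662446022), 6.750756740570068) deck [-0.0222 -0.1416]
side 518 ((0.5564481616020203, -0.04025430977344513), (0.08592883497476578, 0.06895065307617188), 3.3876612186431885) deck [-0.0034 -0.1438]
```

```bash
python3 -m pendant '[{"wx":0,"wy":0,"wz":0,"tx":0,"ty":-0.01,"tz":0.1,"hand":0},{"wx":0,"wy":0,"wz":0,"tx":0,"ty":-0.01,"tz":0.2,"hand":0},{"wx":0,"wy":0,"wz":0,"tx":0,"ty":-0.01,"tz":0.3,"hand":0},{"wx":0,"wy":0,"wz":0,"tx":0,"ty":-0.01,"tz":0.37,"hand":0},{"wx":0,"wy":0,"wz":0,"tx":0,"ty":-0.01,"tz":0.4,"hand":0},{"wx":0,"wy":0,"wz":0,"tx":0,"ty":-0.01,"tz":0.42,"hand":0},{"wx":0,"wy":0,"wz":0,"tx":0,"ty":-0.01,"tz":0.43,"hand":0},{"wx":0,"wy":0,"wz":0,"tx":0,"ty":-0.01,"tz":0.43,"hand":0},{"wx":0,"wy":0,"wz":0,"tx":0,"ty":-0.01,"tz":0.43,"hand":0},{"wx":0,"wy":0,"wz":0,"tx":0,"ty":-0.01,"tz":0.43,"hand":0}]' 60
python3 -m pendant '[{"wx":0,"wy":0,"wz":0,"tx":-0.08,"ty":0,"tz":0,"hand":0},{"wx":0,"wy":0,"wz":0,"tx":-0.17,"ty":0,"tz":0,"hand":0},{"wx":0,"wy":0,"wz":0,"tx":-0.26,"ty":0,"tz":0,"hand":0},{"wx":0,"wy":0,"wz":0,"tx":-0.35,"ty":0,"tz":0,"hand":0},{"wx":0,"wy":0,"wz":0,"tx":-0.44,"ty":0,"tz":0,"hand":0},{"wx":0,"wy":0,"wz":0,"tx":-0.53,"ty":0,"tz":0,"hand":0},{"wx":0,"wy":0,"wz":0,"tx":-0.62,"ty":0,"tz":0,"hand":0},{"wx":0,"wy":0,"wz":0,"tx":-0.7,"ty":0,"tz":0,"hand":0},{"wx":0,"wy":0,"wz":0,"tx":-0.74,"ty":0,"tz":0,"hand":0},{"wx":0,"wy":0,"wz":0,"tx":-0.76,"ty":0,"tz":0,"hand":0}]' 60
python3 plan.py .5543 .0396 .094 -86
```

```text
clock: 56.53
tcp_pos: [0.5609, -0.038, 0.0954]
eef_rot: [-2.299, 2.14, -0.002]
force: [-1.7, -0.6, 1.5]
finger_gap: 0.0485
grasp_force: 63.5
clock: 57.37
tcp_pos: [0.5554, 0.0387, 0.0954]
eef_rot: [-2.3, 2.139, -0.001]
force: [0.3, -2.5, 5.0]
finger_gap: 0.0487
grasp_force: 63.9
at [0.5554 0.0387 0.0954] yaw -85.83 q [ 0.36  0.41 -0.34  0.   -0.82 -0.29] F [ 0.3 -2.5  5. ] gap 0.0487 gf 63.9 t 57.4
tx:-0.010 ty:0.010 tz:0.014 wx:-0.001 wy:-0.000 wz:0.004
```

```bash
python3 -m pendant '[{"wx":0,"wy":0,"wz":0,"tx":-0.01,"ty":0,"tz":0,"hand":0},{"wx":0,"wy":0,"wz":0,"tx":-0.015,"ty":0,"tz":0,"hand":0},{"wx":0,"wy":0,"wz":0,"tx":-0.02,"ty":0,"tz":0,"hand":0},{"wx":0,"wy":0,"wz":0,"tx":-0.025,"ty":0,"tz":0,"hand":0},{"wx":0,"wy":0,"wz":0,"tx":-0.03,"ty":0,"tz":0,"hand":0},{"wx":0,"wy":0,"wz":0,"tx":-0.03,"ty":0,"tz":0,"hand":0},{"wx":0,"wy":0,"wz":0,"tx":-0.03,"ty":0,"tz":0,"hand":0},{"wx":0,"wy":0,"wz":0,"tx":-0.03,"ty":0,"tz":0,"hand":0},{"wx":0,"wy":0,"wz":0,"tx":-0.03,"ty":0,"tz":0,"hand":0},{"wx":0,"wy":0,"wz":0,"tx":-0.03,"ty":0,"tz":0,"hand":0}]' 60
```

```text
clock: 58.2
tcp_pos: [0.5552, 0.0406, 0.0954]
eef_rot: [-2.3, 2.14, -0.002]
force: [0.1, -3.4, 5.5]
finger_gap: 0.0491
grasp_force: 63.9
```

```bash
python3 -m pendant '[{"wx":0,"wy":0,"wz":0,"tx":-0.01,"ty":0,"tz":0,"hand":0},{"wx":0,"wy":0,"wz":0,"tx":-0.015,"ty":0,"tz":0,"hand":0},{"wx":0,"wy":0,"wz":0,"tx":-0.02,"ty":0,"tz":0,"hand":0},{"wx":0,"wy":0,"wz":0,"tx":-0.025,"ty":0,"tz":0,"hand":0},{"wx":0,"wy":0,"wz":0,"tx":-0.025,"ty":0,"tz":0,"hand":0},{"wx":0,"wy":0,"wz":0,"tx":-0.025,"ty":0,"tz":0,"hand":0},{"wx":0,"wy":0,"wz":0,"tx":-0.025,"ty":0,"tz":0,"hand":0},{"wx":0,"wy":0,"wz":0,"tx":-0.025,"ty":0,"tz":0,"hand":0},{"wx":0,"wy":0,"wz":0,"tx":-0.025,"ty":0,"tz":0,"hand":0},{"wx":0,"wy":0,"wz":0,"tx":-0.025,"ty":0,"tz":0,"hand":0}]' 60
```

```text
clock: 59.03
tcp_pos: [0.5552, 0.0413, 0.0956]
eef_rot: [2.299, -2.138, 0.004]
force: [1.9, -11.1, 5.4]
finger_gap: 0.0492
grasp_force: 64.0
```

```bash
python3 -m pendant '[{"wx":0,"wy":0,"wz":0,"tx":0,"ty":0,"tz":0,"hand":0.8},{"wx":0,"wy":0,"wz":0,"tx":0,"ty":0,"tz":0,"hand":0.9},{"wx":0,"wy":0,"wz":0,"tx":0,"ty":0,"tz":0,"hand":0.9},{"wx":0,"wy":0,"wz":0,"tx":0,"ty":0,"tz":-0.1,"hand":0.9},{"wx":0,"wy":0,"wz":0,"tx":0,"ty":0,"tz":-0.3,"hand":0.9},{"wx":0,"wy":0,"wz":0,"tx":0,"ty":0,"tz":-0.6,"hand":1},{"wx":0,"wy":0,"wz":0,"tx":0,"ty":0,"tz":-0.8,"hand":1},{"wx":0,"wy":0,"wz":0,"tx":0,"ty":0,"tz":-0.9,"hand":1},{"wx":0,"wy":0,"wz":0,"tx":0,"ty":0,"tz":-0.9,"hand":1},{"wx":0,"wy":0,"wz":0,"tx":0,"ty":0,"tz":-0.9,"hand":1}]' 20
python3 plan.py .6416 .1098 .185 -206.9; python3 carr.py | grep side
python3 -c "
import cv2
c=cv2.imread('pics/side_last.png')[200:400,150:350];cv2.imwrite('pics/s3.png',cv2.resize(c,None,fx=3,fy=3,interpolation=cv2.INTER_CUBIC))"
```

```text
clock: 59.87
tcp_pos: [0.5541, 0.0436, 0.1846]
eef_rot: [-2.299, 2.14, 0.001]
force: [-0.5, -0.9, 0.1]
finger_gap: 0.0855
grasp_force: 0.0
at [0.5541 0.0436 0.1846] yaw -85.91 q [ 0.37  0.31 -0.23 -0.   -1.03 -0.3 ] F [-0.5 -0.9  0.1] gap 0.0855 gf 0.0 t 59.9
tx:-0.199 ty:-0.307 tz:-0.001 wx:0.001 wy:0.001 wz:0.896
tx:-0.350 ty:-0.105 tz:-0.001 wx:0.000 wy:0.000 wz:0.896
tx:-0.335 ty:0.147 tz:-0.001 wx:0.000 wy:0.000 wz:0.896
side top [0.534 0.05  0.104] circ [0.538 0.046] r 0.017 n140 rect [0.506 0.043] [0.013 0.097] 5.4 fit (np.float64(0.026193716847863077), 50, array([0.06047133, 0.06133496]))
side top [0.53  0.114 0.104] circ [0.536 0.109] r 0.018 n135 rect [0.502 0.104] [0.01  0.087] 3.8 fit (np.float64(0.025999822481072396), 50, array([0.05984906, 0.06215111]))
side top [0.533 0.182 0.104] circ [0.542 0.167] r 0.025 n113 rect [0.498 0.163] [0.01  0.066] 4.1 fit (np.float64(0.0634200203413313), 145, array([0.04005839, 0.04452159]))
side top [0.038 0.043 0.106] circ [0.038 0.04 ] r 0.021 n995 rect [0.047 0.05 ] [0.058 0.111] 48.4 fit (np.float64(0.02105314106202856), 125, array([0.10466959, 0.06361645]))
```

View pics/s3.png

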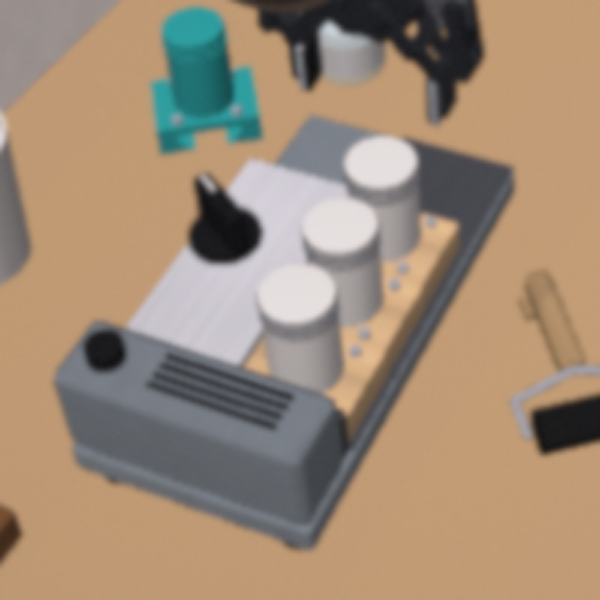

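```bash
python3 -m pendant '[{"wx":0,"wy":0,"wz":0.15,"tx":-0.05,"ty":-0.08,"tz":0,"hand":1},{"wx":0,"wy":0,"wz":0.3,"tx":-0.1,"ty":-0.15,"tz":0,"hand":1},{"wx":0,"wy":0,"wz":0.45,"tx":-0.15,"ty":-0.23,"tz":0,"hand":1},{"wx":0,"wy":0,"wz":0.6,"tx":-0.2,"ty":-0.31,"tz":0,"hand":1},{"wx":0,"wy":0,"wz":0.75,"tx":-0.2,"ty":-0.31,"tz":0,"hand":1},{"wx":0,"wy":0,"wz":0.9,"tx":-0.2,"ty":-0.31,"tz":0,"hand":1},{"wx":0,"wy":0,"wz":0.9,"tx":-0.2,"ty":-0.31,"tz":0,"hand":1},{"wx":0,"wy":0,"wz":0.9,"tx":-0.2,"ty":-0.31,"tz":0,"hand":1},{"wx":0,"wy":0,"wz":0.9,"tx":-0.2,"ty":-0.31,"tz":0,"hand":1},{"wx":0,"wy":0,"wz":0.9,"tx":-0.2,"ty":-0.31,"tz":0,"hand":1}]' >/dev/null
python3 -m pendant '[{"wx":0,"wy":0,"wz":0.15,"tx":-0.08,"ty":-0.02,"tz":0,"hand":1},{"wx":0,"wy":0,"wz":0.3,"tx":-0.17,"ty":-0.05,"tz":0,"hand":1},{"wx":0,"wy":0,"wz":0.45,"tx":-0.26,"ty":-0.08,"tz":0,"hand":1},{"wx":0,"wy":0,"wz":0.6,"tx":-0.35,"ty":-0.1,"tz":0,"hand":1},{"wx":0,"wy":0,"wz":0.75,"tx":-0.35,"ty":-0.1,"tz":0,"hand":1},{"wx":0,"wy":0,"wz":0.9,"tx":-0.35,"ty":-0.1,"tz":0,"hand":1},{"wx":0,"wy":0,"wz":0.9,"tx":-0.35,"ty":-0.1,"tz":0,"hand":1},{"wx":0,"wy":0,"wz":0.9,"tx":-0.35,"ty":-0.1,"tz":0,"hand":1},{"wx":0,"wy":0,"wz":0.9,"tx":-0.35,"ty":-0.1,"tz":0,"hand":1},{"wx":0,"wy":0,"wz":0.9,"tx":-0.35,"ty":-0.1,"tz":0,"hand":1}]' >/dev/null
python3 -m pendant '[{"wx":0,"wy":0,"wz":0.15,"tx":-0.08,"ty":0.03,"tz":0,"hand":1},{"wx":0,"wy":0,"wz":0.3,"tx":-0.17,"ty":0.07,"tz":0,"hand":1},{"wx":0,"wy":0,"wz":0.45,"tx":-0.25,"ty":0.11,"tz":0,"hand":1},{"wx":0,"wy":0,"wz":0.6,"tx":-0.33,"ty":0.15,"tz":0,"hand":1},{"wx":0,"wy":0,"wz":0.75,"tx":-0.33,"ty":0.15,"tz":0,"hand":1},{"wx":0,"wy":0,"wz":0.89,"tx":-0.33,"ty":0.15,"tz":0,"hand":1},{"wx":0,"wy":0,"wz":0.89,"tx":-0.33,"ty":0.15,"tz":0,"hand":1},{"wx":0,"wy":0,"wz":0.89,"tx":-0.33,"ty":0.15,"tz":0,"hand":1},{"wx":0,"wy":0,"wz":0.89,"tx":-0.33,"ty":0.15,"tz":0,"hand":1},{"wx":0,"wy":0,"wz":0.89,"tx":-0.33,"ty":0.15,"tz":0,"hand":1}]' >/dev/null
python3 plan.py .6416 .1098 .1036 153.1
```

```text
at [0.6416 0.1097 0.1849] yaw 153.16 q [ 0.42  0.46  0.01 -0.   -1.12 -2.46] F [-0.6 -0.2  0.4] gap 0.0856 gf 0.0 t 62.5
tx:0.000 ty:0.001 tz:0.813 wx:0.000 wy:0.000 wz:0.001
```

Descend, grip, first anticlockwise turns (wz negative).

```bash
python3 -m pendant '[{"wx":0,"wy":0,"wz":0,"tx":0,"ty":0,"tz":0.2,"hand":1},{"wx":0,"wy":0,"wz":0,"tx":0,"ty":0,"tz":0.4,"hand":1},{"wx":0,"wy":0,"wz":0,"tx":0,"ty":0,"tz":0.6,"hand":1},{"wx":0,"wy":0,"wz":0,"tx":0,"ty":0,"tz":0.75,"hand":1},{"wx":0,"wy":0,"wz":0,"tx":0,"ty":0,"tz":0.81,"hand":1},{"wx":0,"wy":0,"wz":0,"tx":0,"ty":0,"tz":0.81,"hand":0.5},{"wx":0,"wy":0,"wz":0,"tx":0,"ty":0,"tz":0.81,"hand":0},{"wx":0,"wy":0,"wz":0,"tx":0,"ty":0,"tz":0.81,"hand":0},{"wx":0,"wy":0,"wz":0,"tx":0,"ty":0,"tz":0.81,"hand":0},{"wx":0,"wy":0,"wz":0,"tx":0,"ty":0,"tz":0.81,"hand":0}]' 50
python3 -m pendant '[{"wx":0,"wy":0,"wz":0,"tx":0,"ty":0,"tz":0,"hand":0},{"wx":0,"wy":0,"wz":-0.12,"tx":0,"ty":0,"tz":0,"hand":0},{"wx":0,"wy":0,"wz":-0.24,"tx":0,"ty":0,"tz":0,"hand":0},{"wx":0,"wy":0,"wz":-0.36,"tx":0,"ty":0,"tz":0,"hand":0},{"wx":0,"wy":0,"wz":-0.48,"tx":0,"ty":0,"tz":0,"hand":0},{"wx":0,"wy":0,"wz":-0.6,"tx":0,"ty":0,"tz":0,"hand":0},{"wx":0,"wy":0,"wz":-0.72,"tx":0,"ty":0,"tz":0,"hand":0},{"wx":0,"wy":0,"wz":-0.84,"tx":0,"ty":0,"tz":0,"hand":0},{"wx":0,"wy":0,"wz":-0.95,"tx":0,"ty":0,"tz":0,"hand":0},{"wx":0,"wy":0,"wz":-1,"tx":0,"ty":0,"tz":0,"hand":0}]' 50
python3 -m pendant '[{"wx":0,"wy":0,"wz":-0.1,"tx":0,"ty":0,"tz":0,"hand":0},{"wx":0,"wy":0,"wz":-0.2,"tx":0,"ty":0,"tz":0,"hand":0},{"wx":0,"wy":0,"wz":-0.3,"tx":0,"ty":0,"tz":0,"hand":0},{"wx":0,"wy":0,"wz":-0.4,"tx":0,"ty":0,"tz":0,"hand":0},{"wx":0,"wy":0,"wz":-0.5,"tx":0,"ty":0,"tz":0,"hand":0},{"wx":0,"wy":0,"wz":-0.6,"tx":0,"ty":0,"tz":0,"hand":0},{"wx":0,"wy":0,"wz":-0.7,"tx":0,"ty":0,"tz":0,"hand":0},{"wx":0,"wy":0,"wz":-0.8,"tx":0,"ty":0,"tz":0,"hand":0},{"wx":0,"wy":0,"wz":-0.9,"tx":0,"ty":0,"tz":0,"hand":0},{"wx":0,"wy":0,"wz":-1,"tx":0,"ty":0,"tz":0,"hand":0}]' 50
python3 -m pendant '[{"wx":0,"wy":0,"wz":-0.1,"tx":0,"ty":0,"tz":0,"hand":0},{"wx":0,"wy":0,"wz":-0.2,"tx":0,"ty":0,"tz":0,"hand":0},{"wx":0,"wy":0,"wz":-0.3,"tx":0,"ty":0,"tz":0,"hand":0},{"wx":0,"wy":0,"wz":-0.4,"tx":0,"ty":0,"tz":0,"hand":0},{"wx":0,"wy":0,"wz":-0.5,"tx":0,"ty":0,"tz":0,"hand":0},{"wx":0,"wy":0,"wz":-0.6,"tx":0,"ty":0,"tz":0,"hand":0},{"wx":0,"wy":0,"wz":-0.7,"tx":0,"ty":0,"tz":0,"hand":0},{"wx":0,"wy":0,"wz":-0.8,"tx":0,"ty":0,"tz":0,"hand":0},{"wx":0,"wy":0,"wz":-0.9,"tx":0,"ty":0,"tz":0,"hand":0},{"wx":0,"wy":0,"wz":-1,"tx":0,"ty":0,"tz":0,"hand":0}]' 50; python3 plan.py
```

```text
clock: 63.3
tcp_pos: [0.6422, 0.11, 0.105]
eef_rot: [0.731, 3.053, 0.002]
force: [0.5, -0.2, -0.1]
finger_gap: 0.0257
grasp_force: 0.0
clock: 64.13
tcp_pos: [0.6418, 0.1097, 0.1049]
eef_rot: [-0.498, 3.101, 0.0]
force: [-2.4, 0.1, 2.3]
finger_gap: 0.013
grasp_force: 50.4
clock: 64.97
tcp_pos: [0.6417, 0.1098, 0.1049]
eef_rot: [-1.647, 2.674, -0.0]
force: [-0.5, 0.9, 3.0]
finger_gap: 0.0132
grasp_force: 50.4
clock: 65.8
tcp_pos: [0.6416, 0.1098, 0.1049]
eef_rot: [-2.546, 1.841, -0.0]
force: [-2.4, 0.2, 3.1]
finger_gap: 0.0134
grasp_force: 50.4
at [0.6416 0.1098 0.1049] yaw -71.73 q [ 0.42  0.53 -0.09  0.   -0.95 -0.1 ] F [-2.4  0.2  3.1] gap 0.0134 gf 50.4 t 65.8
```

```bash
python3 -m pendant '[{"wx":0,"wy":0,"wz":-0.1,"tx":0,"ty":0,"tz":0,"hand":0},{"wx":0,"wy":0,"wz":-0.2,"tx":0,"ty":0,"tz":0,"hand":0},{"wx":0,"wy":0,"wz":-0.3,"tx":0,"ty":0,"tz":0,"hand":0},{"wx":0,"wy":0,"wz":-0.4,"tx":0,"ty":0,"tz":0,"hand":0},{"wx":0,"wy":0,"wz":-0.5,"tx":0,"ty":0,"tz":0,"hand":0},{"wx":0,"wy":0,"wz":-0.6,"tx":0,"ty":0,"tz":0,"hand":0},{"wx":0,"wy":0,"wz":-0.7,"tx":0,"ty":0,"tz":0,"hand":0},{"wx":0,"wy":0,"wz":-0.8,"tx":0,"ty":0,"tz":0,"hand":0},{"wx":0,"wy":0,"wz":-0.9,"tx":0,"ty":0,"tz":0,"hand":0},{"wx":0,"wy":0,"wz":-1,"tx":0,"ty":0,"tz":0,"hand":0}]' 50
python3 -m pendant '[{"wx":0,"wy":0,"wz":-0.1,"tx":0,"ty":0,"tz":0,"hand":0},{"wx":0,"wy":0,"wz":-0.2,"tx":0,"ty":0,"tz":0,"hand":0},{"wx":0,"wy":0,"wz":-0.3,"tx":0,"ty":0,"tz":0,"hand":0},{"wx":0,"wy":0,"wz":-0.4,"tx":0,"ty":0,"tz":0,"hand":0},{"wx":0,"wy":0,"wz":-0.5,"tx":0,"ty":0,"tz":0,"hand":0},{"wx":0,"wy":0,"wz":-0.6,"tx":0,"ty":0,"tz":0,"hand":0},{"wx":0,"wy":0,"wz":-0.7,"tx":0,"ty":0,"tz":0,"hand":0},{"wx":0,"wy":0,"wz":-0.8,"tx":0,"ty":0,"tz":0,"hand":0},{"wx":0,"wy":0,"wz":-0.9,"tx":0,"ty":0,"tz":0,"hand":0},{"wx":0,"wy":0,"wz":-1,"tx":0,"ty":0,"tz":0,"hand":0}]' 50
python3 -m pendant '[{"wx":0,"wy":0,"wz":-0.1,"tx":0,"ty":0,"tz":0,"hand":0},{"wx":0,"wy":0,"wz":-0.2,"tx":0,"ty":0,"tz":0,"hand":0},{"wx":0,"wy":0,"wz":-0.3,"tx":0,"ty":0,"tz":0,"hand":0},{"wx":0,"wy":0,"wz":-0.4,"tx":0,"ty":0,"tz":0,"hand":0},{"wx":0,"wy":0,"wz":-0.5,"tx":0,"ty":0,"tz":0,"hand":0},{"wx":0,"wy":0,"wz":-0.6,"tx":0,"ty":0,"tz":0,"hand":0},{"wx":0,"wy":0,"wz":-0.7,"tx":0,"ty":0,"tz":0,"hand":0},{"wx":0,"wy":0,"wz":-0.8,"tx":0,"ty":0,"tz":0,"hand":0},{"wx":0,"wy":0,"wz":-0.9,"tx":0,"ty":0,"tz":0,"hand":0},{"wx":0,"wy":0,"wz":-1,"tx":0,"ty":0,"tz":0,"hand":0}]' 50
python3 -m pendant '[{"wx":0,"wy":0,"wz":-0.1,"tx":0,"ty":0,"tz":0,"hand":0},{"wx":0,"wy":0,"wz":-0.2,"tx":0,"ty":0,"tz":0,"hand":0},{"wx":0,"wy":0,"wz":-0.3,"tx":0,"ty":0,"tz":0,"hand":0},{"wx":0,"wy":0,"wz":-0.4,"tx":0,"ty":0,"tz":0,"hand":0},{"wx":0,"wy":0,"wz":-0.5,"tx":0,"ty":0,"tz":0,"hand":0},{"wx":0,"wy":0,"wz":-0.6,"tx":0,"ty":0,"tz":0,"hand":0},{"wx":0,"wy":0,"wz":-0.65,"tx":0,"ty":0,"tz":0,"hand":0},{"wx":0,"wy":0,"wz":-0.7,"tx":0,"ty":0,"tz":0,"hand":0},{"wx":0,"wy":0,"wz":-0.7,"tx":0,"ty":0,"tz":0,"hand":0},{"wx":0,"wy":0,"wz":-0.7,"tx":0,"ty":0,"tz":0,"hand":0}]' 50; python3 plan.py
```

```text
clock: 66.63
tcp_pos: [0.6415, 0.1097, 0.1049]
eef_rot: [3.056, -0.726, 0.0]
force: [-0.6, 0.2, 2.2]
finger_gap: 0.013
grasp_force: 50.5
clock: 67.47
tcp_pos: [0.6415, 0.1096, 0.1049]
eef_rot: [3.102, 0.499, 0.0]
force: [-2.0, 0.1, 4.1]
finger_gap: 0.0129
grasp_force: 50.5
clock: 68.3
tcp_pos: [0.6416, 0.1095, 0.1049]
eef_rot: [2.674, 1.647, 0.0]
force: [-0.9, -0.7, 3.4]
finger_gap: 0.0132
grasp_force: 50.4
clock: 69.13
tcp_pos: [0.6417, 0.1095, 0.1048]
eef_rot: [2.132, 2.307, 0.0]
force: [-1.6, -1.3, 4.9]
finger_gap: 0.0127
grasp_force: 50.6
at [0.6417 0.1095 0.1048] yaw 94.53 q [ 0.42  0.53 -0.09  0.   -0.95  2.8 ] F [-1.6 -1.3  4.9] gap 0.0127 gf 50.6 t 69.1
```

Regrasp: open, turn back 180° clockwise, close.

```bash
python3 -m pendant '[{"wx":0,"wy":0,"wz":0,"tx":0,"ty":0,"tz":0,"hand":0.5},{"wx":0,"wy":0,"wz":0,"tx":0,"ty":0,"tz":0,"hand":1},{"wx":0,"wy":0,"wz":0,"tx":0,"ty":0,"tz":0,"hand":1},{"wx":0,"wy":0,"wz":0,"tx":0,"ty":0,"tz":0,"hand":1},{"wx":0,"wy":0,"wz":0,"tx":0,"ty":0,"tz":0,"hand":1},{"wx":0,"wy":0,"wz":0.15,"tx":0,"ty":0,"tz":0,"hand":1},{"wx":0,"wy":0,"wz":0.3,"tx":0,"ty":0,"tz":0,"hand":1},{"wx":0,"wy":0,"wz":0.45,"tx":0,"ty":0,"tz":0,"hand":1},{"wx":0,"wy":0,"wz":0.6,"tx":0,"ty":0,"tz":0,"hand":1},{"wx":0,"wy":0,"wz":0.7,"tx":0,"ty":0,"tz":0,"hand":1}]' 20
python3 -m pendant '[{"wx":0,"wy":0,"wz":0.15,"tx":0,"ty":0,"tz":0,"hand":1},{"wx":0,"wy":0,"wz":0.3,"tx":0,"ty":0,"tz":0,"hand":1},{"wx":0,"wy":0,"wz":0.45,"tx":0,"ty":0,"tz":0,"hand":1},{"wx":0,"wy":0,"wz":0.6,"tx":0,"ty":0,"tz":0,"hand":1},{"wx":0,"wy":0,"wz":0.75,"tx":0,"ty":0,"tz":0,"hand":1},{"wx":0,"wy":0,"wz":0.9,"tx":0,"ty":0,"tz":0,"hand":1},{"wx":0,"wy":0,"wz":1,"tx":0,"ty":0,"tz":0,"hand":1},{"wx":0,"wy":0,"wz":1,"tx":0,"ty":0,"tz":0,"hand":1},{"wx":0,"wy":0,"wz":1,"tx":0,"ty":0,"tz":0,"hand":1},{"wx":0,"wy":0,"wz":1,"tx":0,"ty":0,"tz":0,"hand":1}]' >/dev/null
python3 -m pendant '[{"wx":0,"wy":0,"wz":0.15,"tx":0,"ty":0,"tz":0,"hand":1},{"wx":0,"wy":0,"wz":0.3,"tx":0,"ty":0,"tz":0,"hand":1},{"wx":0,"wy":0,"wz":0.45,"tx":0,"ty":0,"tz":0,"hand":1},{"wx":0,"wy":0,"wz":0.6,"tx":0,"ty":0,"tz":0,"hand":1},{"wx":0,"wy":0,"wz":0.75,"tx":0,"ty":0,"tz":0,"hand":1},{"wx":0,"wy":0,"wz":0.9,"tx":0,"ty":0,"tz":0,"hand":1},{"wx":0,"wy":0,"wz":1,"tx":0,"ty":0,"tz":0,"hand":1},{"wx":0,"wy":0,"wz":1,"tx":0,"ty":0,"tz":0,"hand":1},{"wx":0,"wy":0,"wz":1,"tx":0,"ty":0,"tz":0,"hand":1},{"wx":0,"wy":0,"wz":1,"tx":0,"ty":0,"tz":0,"hand":1}]' >/dev/null
python3 -m pendant '[{"wx":0,"wy":0,"wz":0.15,"tx":0,"ty":0,"tz":0,"hand":1},{"wx":0,"wy":0,"wz":0.3,"tx":0,"ty":0,"tz":0,"hand":1},{"wx":0,"wy":0,"wz":0.45,"tx":0,"ty":0,"tz":0,"hand":1},{"wx":0,"wy":0,"wz":0.6,"tx":0,"ty":0,"tz":0,"hand":1},{"wx":0,"wy":0,"wz":0.75,"tx":0,"ty":0,"tz":0,"hand":1},{"wx":0,"wy":0,"wz":0.9,"tx":0,"ty":0,"tz":0,"hand":1},{"wx":0,"wy":0,"wz":1,"tx":0,"ty":0,"tz":0,"hand":1},{"wx":0,"wy":0,"wz":1,"tx":0,"ty":0,"tz":0,"hand":1},{"wx":0,"wy":0,"wz":1,"tx":0,"ty":0,"tz":0,"hand":1},{"wx":0,"wy":0,"wz":1,"tx":0,"ty":0,"tz":0,"hand":1}]' >/dev/null; python3 plan.py .6416 .1098 .104 -85.5
```

```text
clock: 69.97
tcp_pos: [0.6417, 0.1099, 0.1036]
eef_rot: [-2.682, -1.635, 0.0]
force: [-0.2, -0.5, -0.2]
finger_gap: 0.0854
grasp_force: 0.0
at [0.6416 0.1098 0.1038] yaw -71.81 q [ 0.42  0.53 -0.09 -0.   -0.95 -0.1 ] F [-0.2  0.3  0.5] gap 0.0853 gf 0.0 t 72.5
tx:-0.000 ty:0.000 tz:-0.002 wx:0.000 wy:0.000 wz:0.304
```

```bash
python3 -m pendant '[{"wx":0,"wy":0,"wz":0.15,"tx":0,"ty":0,"tz":0,"hand":1},{"wx":0,"wy":0,"wz":0.3,"tx":0,"ty":0,"tz":0,"hand":1},{"wx":0,"wy":0,"wz":0.305,"tx":0,"ty":0,"tz":0,"hand":1},{"wx":0,"wy":0,"wz":0.305,"tx":0,"ty":0,"tz":0,"hand":0.5},{"wx":0,"wy":0,"wz":0.305,"tx":0,"ty":0,"tz":0,"hand":0},{"wx":0,"wy":0,"wz":0.305,"tx":0,"ty":0,"tz":0,"hand":0},{"wx":0,"wy":0,"wz":0.305,"tx":0,"ty":0,"tz":0,"hand":0},{"wx":0,"wy":0,"wz":0.305,"tx":0,"ty":0,"tz":0,"hand":0},{"wx":0,"wy":0,"wz":0.305,"tx":0,"ty":0,"tz":0,"hand":0},{"wx":0,"wy":0,"wz":0.305,"tx":0,"ty":0,"tz":0,"hand":0}]' 60
python3 -m pendant '[{"wx":0,"wy":0,"wz":-0.1,"tx":0,"ty":0,"tz":0,"hand":0},{"wx":0,"wy":0,"wz":-0.2,"tx":0,"ty":0,"tz":0,"hand":0},{"wx":0,"wy":0,"wz":-0.3,"tx":0,"ty":0,"tz":0,"hand":0},{"wx":0,"wy":0,"wz":-0.4,"tx":0,"ty":0,"tz":0,"hand":0},{"wx":0,"wy":0,"wz":-0.5,"tx":0,"ty":0,"tz":0,"hand":0},{"wx":0,"wy":0,"wz":-0.6,"tx":0,"ty":0,"tz":0,"hand":0},{"wx":0,"wy":0,"wz":-0.7,"tx":0,"ty":0,"tz":0,"hand":0},{"wx":0,"wy":0,"wz":-0.8,"tx":0,"ty":0,"tz":0,"hand":0},{"wx":0,"wy":0,"wz":-0.9,"tx":0,"ty":0,"tz":0,"hand":0},{"wx":0,"wy":0,"wz":-1,"tx":0,"ty":0,"tz":0,"hand":0}]' 60
python3 -m pendant '[{"wx":0,"wy":0,"wz":-0.1,"tx":0,"ty":0,"tz":0,"hand":0},{"wx":0,"wy":0,"wz":-0.2,"tx":0,"ty":0,"tz":0,"hand":0},{"wx":0,"wy":0,"wz":-0.3,"tx":0,"ty":0,"tz":0,"hand":0},{"wx":0,"wy":0,"wz":-0.4,"tx":0,"ty":0,"tz":0,"hand":0},{"wx":0,"wy":0,"wz":-0.48,"tx":0,"ty":0,"tz":0,"hand":0},{"wx":0,"wy":0,"wz":-0.55,"tx":0,"ty":0,"tz":0,"hand":0},{"wx":0,"wy":0,"wz":-0.6,"tx":0,"ty":0,"tz":0,"hand":0},{"wx":0,"wy":0,"wz":-0.63,"tx":0,"ty":0,"tz":0,"hand":0},{"wx":0,"wy":0,"wz":-0.66,"tx":0,"ty":0,"tz":0,"hand":0},{"wx":0,"wy":0,"wz":-0.66,"tx":0,"ty":0,"tz":0,"hand":0}]' 60
python3 plan.py; python3 -c "
from h import *;print(sensors.sense()['ft_torque'])"
```

```text
clock: 73.3
tcp_pos: [0.6416, 0.1098, 0.104]
eef_rot: [2.304, -2.135, 0.0]
force: [-0.7, -0.1, 0.6]
finger_gap: 0.0125
grasp_force: 59.2
clock: 74.13
tcp_pos: [0.6416, 0.1097, 0.104]
eef_rot: [2.948, -1.086, -0.0]
force: [-0.5, 0.7, 0.5]
finger_gap: 0.0128
grasp_force: 59.3
clock: 74.97
tcp_pos: [0.6415, 0.1097, 0.104]
eef_rot: [3.127, -0.299, -0.0]
force: [-0.2, -0.7, 0.7]
finger_gap: 0.0132
grasp_force: 59.4
at [0.6415 0.1097 0.104 ] yaw -10.92 q [ 0.42  0.53 -0.09  0.   -0.95  0.96] F [-0.2 -0.7  0.7] gap 0.0132 gf 59.4 t 75.0
[-0.0982134   0.31945293  0.11612399]
```

```bash
python3 -m pendant '[{"wx":0,"wy":0,"wz":-0.02,"tx":0,"ty":0,"tz":0,"hand":0},{"wx":0,"wy":0,"wz":-0.04,"tx":0,"ty":0,"tz":0,"hand":0},{"wx":0,"wy":0,"wz":-0.06,"tx":0,"ty":0,"tz":0,"hand":0},{"wx":0,"wy":0,"wz":-0.08,"tx":0,"ty":0,"tz":0,"hand":0},{"wx":0,"wy":0,"wz":-0.1,"tx":0,"ty":0,"tz":0,"hand":0},{"wx":0,"wy":0,"wz":-0.1,"tx":0,"ty":0,"tz":0,"hand":0},{"wx":0,"wy":0,"wz":-0.1,"tx":0,"ty":0,"tz":0,"hand":0},{"wx":0,"wy":0,"wz":-0.1,"tx":0,"ty":0,"tz":0,"hand":0},{"wx":0,"wy":0,"wz":-0.1,"tx":0,"ty":0,"tz":0,"hand":0},{"wx":0,"wy":0,"wz":-0.1,"tx":0,"ty":0,"tz":0,"hand":0}]' 60
python3 plan.py; python3 -c "
from h import *;print(sensors.sense()['ft_torque'])"
```

```text
clock: 75.8
tcp_pos: [0.6415, 0.1096, 0.104]
eef_rot: [3.136, -0.177, -0.0]
force: [-1.8, -1.7, 3.0]
finger_gap: 0.0133
grasp_force: 59.7
at [0.6415 0.1096 0.104 ] yaw -6.47 q [ 0.42  0.53 -0.09  0.   -0.95  1.04] F [-1.8 -1.7  3. ] gap 0.0133 gf 59.7 t 75.8
[-0.29226285  0.68437023  0.04841457]
```

```bash
python3 -m pendant '[{"wx":0,"wy":0,"wz":-0.02,"tx":0,"ty":0,"tz":0,"hand":0},{"wx":0,"wy":0,"wz":-0.04,"tx":0,"ty":0,"tz":0,"hand":0},{"wx":0,"wy":0,"wz":-0.06,"tx":0,"ty":0,"tz":0,"hand":0},{"wx":0,"wy":0,"wz":-0.08,"tx":0,"ty":0,"tz":0,"hand":0},{"wx":0,"wy":0,"wz":-0.1,"tx":0,"ty":0,"tz":0,"hand":0},{"wx":0,"wy":0,"wz":-0.12,"tx":0,"ty":0,"tz":0,"hand":0},{"wx":0,"wy":0,"wz":-0.14,"tx":0,"ty":0,"tz":0,"hand":0},{"wx":0,"wy":0,"wz":-0.14,"tx":0,"ty":0,"tz":0,"hand":0},{"wx":0,"wy":0,"wz":-0.14,"tx":0,"ty":0,"tz":0,"hand":0},{"wx":0,"wy":0,"wz":-0.14,"tx":0,"ty":0,"tz":0,"hand":0}]' 60
python3 plan.py; python3 -c "
from h import *;print(sensors.sense()['ft_torque'])"
```

```text
clock: 76.63
tcp_pos: [0.6416, 0.1097, 0.1039]
eef_rot: [3.141, -0.003, -0.0]
force: [-2.8, -0.9, 5.1]
finger_gap: 0.0131
grasp_force: 59.9
at [0.6416 0.1097 0.1039] yaw -0.11 q [ 0.42  0.53 -0.09  0.   -0.95  1.15] F [-2.8 -0.9  5.1] gap 0.0131 gf 59.9 t 76.6
[-0.36981444  0.95046903 -0.00708087]
```

```bash
python3 -m pendant '[{"wx":0,"wy":0,"wz":-0.02,"tx":0,"ty":0,"tz":0,"hand":0},{"wx":0,"wy":0,"wz":-0.04,"tx":0,"ty":0,"tz":0,"hand":0},{"wx":0,"wy":0,"wz":-0.06,"tx":0,"ty":0,"tz":0,"hand":0},{"wx":0,"wy":0,"wz":-0.08,"tx":0,"ty":0,"tz":0,"hand":0},{"wx":0,"wy":0,"wz":-0.1,"tx":0,"ty":0,"tz":0,"hand":0},{"wx":0,"wy":0,"wz":-0.12,"tx":0,"ty":0,"tz":0,"hand":0},{"wx":0,"wy":0,"wz":-0.14,"tx":0,"ty":0,"tz":0,"hand":0},{"wx":0,"wy":0,"wz":-0.14,"tx":0,"ty":0,"tz":0,"hand":0},{"wx":0,"wy":0,"wz":-0.14,"tx":0,"ty":0,"tz":0,"hand":0},{"wx":0,"wy":0,"wz":-0.14,"tx":0,"ty":0,"tz":0,"hand":0}]' 60
python3 plan.py; python3 -c "
from h import *;print(sensors.sense()['ft_torque'])"
```

```text
clock: 77.47
tcp_pos: [0.6416, 0.1097, 0.104]
eef_rot: [-3.136, -0.161, -0.0]
force: [-2.6, -1.9, 6.6]
finger_gap: 0.0128
grasp_force: 65.2
at [0.6416 0.1097 0.104 ] yaw 5.86 q [ 0.42  0.53 -0.09 -0.   -0.95  1.26] F [-2.6 -1.9  6.6] gap 0.0128 gf 65.2 t 77.5
[-0.41164065  0.92875293 -1.34497922]
```

```bash
python3 -m pendant '[{"wx":0,"wy":0,"wz":0.03,"tx":0,"ty":0,"tz":0,"hand":0},{"wx":0,"wy":0,"wz":0.03,"tx":0,"ty":0,"tz":0,"hand":0.5},{"wx":0,"wy":0,"wz":0.03,"tx":0,"ty":0,"tz":0,"hand":1},{"wx":0,"wy":0,"wz":0.03,"tx":0,"ty":0,"tz":0,"hand":1},{"wx":0,"wy":0,"wz":0.03,"tx":0,"ty":0,"tz":0,"hand":1},{"wx":0,"wy":0,"wz":0.03,"tx":0,"ty":0,"tz":-0.1,"hand":1},{"wx":0,"wy":0,"wz":0.03,"tx":0,"ty":0,"tz":-0.4,"hand":1},{"wx":0,"wy":0,"wz":0.03,"tx":0,"ty":0,"tz":-0.7,"hand":1},{"wx":0,"wy":0,"wz":0.03,"tx":0,"ty":0,"tz":-1,"hand":1},{"wx":0,"wy":0,"wz":0.03,"tx":0,"ty":0,"tz":-1,"hand":1}]' 20
python3 -m pendant '[{"wx":0,"wy":0,"wz":0,"tx":0,"ty":0,"tz":-0.3,"hand":1},{"wx":0,"wy":0,"wz":0,"tx":0,"ty":0,"tz":-0.6,"hand":1},{"wx":0,"wy":0,"wz":0,"tx":0,"ty":0,"tz":-0.8,"hand":1},{"wx":0,"wy":0,"wz":0,"tx":0,"ty":0,"tz":-0.8,"hand":1},{"wx":0,"wy":0,"wz":0,"tx":0,"ty":0,"tz":-0.8,"hand":1},{"wx":0,"wy":0,"wz":0,"tx":0,"ty":0,"tz":-0.8,"hand":1},{"wx":0,"wy":0,"wz":0,"tx":0,"ty":0,"tz":-0.8,"hand":1},{"wx":0,"wy":0,"wz":0,"tx":0,"ty":0,"tz":-0.8,"hand":1},{"wx":0,"wy":0,"wz":0,"tx":0,"ty":0,"tz":-0.8,"hand":1},{"wx":0,"wy":0,"wz":0,"tx":0,"ty":0,"tz":-0.8,"hand":1}]' 20
python3 carr.py | grep side
python3 - <<'E'
from h import *
S=cams.camera("side");C=cloud(S,np.ones((480,640),bool));a=np.radians(4)
d=C[:,:2]-[.5498,.1034];x=d@[np.cos(a),np.sin(a)];y=d@[-np.sin(a),np.cos(a)]
p=C[(x>.045)&(x<.06)&(abs(y)<.07)&(C[:,2]<.1)];print("plate z",np.median(p[:,2]),len(p))
k=(C[:,2]>.124)&(C[:,2]<.14)&(np.hypot(x-.09,y)<.035);print("wing (deck)",cv2.minAreaRect((np.c_[x,y][k]*1e3).astype(np.float32)))
c=S["color"][180:400,130:350];cv2.imwrite("pics/s4.png",cv2.resize(c,None,fx=2.7,fy=2.7,interpolation=cv2.INTER_CUBIC))
E
```

```text
clock: 78.3
tcp_pos: [0.6456, 0.1106, 0.2125]
eef_rot: [-3.136, -0.134, -0.023]
force: [0.2, 0.0, 1.8]
finger_gap: 0.0853
grasp_force: 0.0
clock: 79.13
tcp_pos: [0.6415, 0.1097, 0.283]
eef_rot: [3.138, 0.131, -0.002]
force: [-0.1, -0.8, -0.2]
finger_gap: 0.0851
grasp_force: 0.0
side top [0.535 0.05  0.104] circ [0.539 0.045] r 0.018 n150 rect [0.506 0.042] [0.012 0.091] 5.4 fit (np.float64(0.02455316222601199), 140, array([0.06187379, 0.06157305]))
side top [0.53  0.114 0.104] circ [0.536 0.109] r 0.018 n140 rect [0.502 0.105] [0.01 0.09] 4.1 fit (np.float64(0.025080213365170342), 50, array([0.06001869, 0.06290109]))
side top [0.533 0.181 0.104] circ [0.542 0.167] r 0.025 n118 rect [0.498 0.167] [0.01  0.065] 3.4 fit (np.float64(0.06164205425386736), 50, array([0.04616976, 0.04018818]))
side top [0.036 0.044 0.105] circ [0.036 0.038] r 0.027 n1016 rect [0.046 0.049] [0.063 0.112] 49.2 fit (np.float64(0.023685650487093007), 125, array([0.10683267, 0.06485298]))
plate z 0.07333460515963552 215
wing (deck) ((89.74210357666016, 0.5751495361328125), (15.026480674743652, 52.485511779785156), 84.0224380493164)
```

View pics/s4.png

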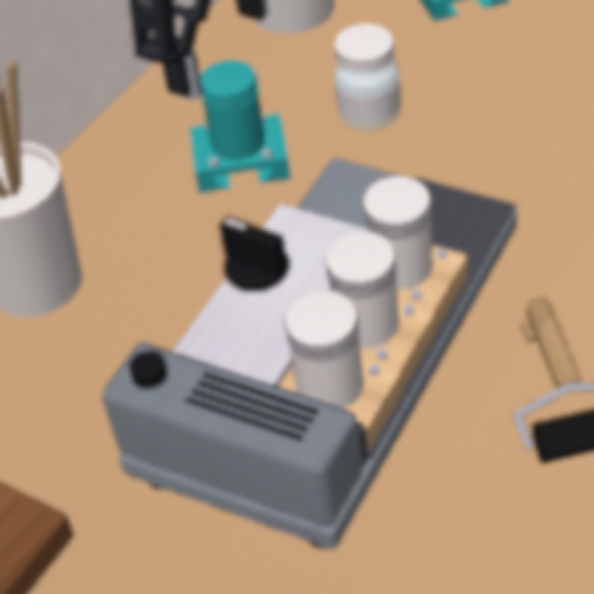

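```bash
python3 -c "
from cell import finish_job;print(finish_job())"
```

```text
the job is handed in; nothing more can be done
None
```

The job is handed in (no verdict was returned): all three wooden carriers are on the rail, close behind one another against the back stop, and the knob is screwed down to its hard stop with the plate down. I touched none of the bystanders or turquoise look-alikes.

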